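Load and lock the basket stack on a watch-parts spin dryer

TASK

Load the little spin dryer: put the wire parts basket on its square spindle and down on the plate, put the sieve lid on the basket, then the brass lock cap, press the cap down against the spring and turn it clockwise to its stop so that it locks and stays down when you let go. The spindle has stopped at any angle, so feel each part onto the square with light pressure and never force it down, for the spindle's bearings are delicate. Leave the other things on the bench where they are.

Things in the scene. Friction and masses are not known exactly. Their poses are not given: they have to be found in the camera images.
- spinner: Spin dryer for watch parts, fixed to the bench: round grey housing 88 mm across, 46 mm high, knob and switch on its front (-x). Origin on the bench under the spindle's axis, z up. An upright steel spindle, 18 mm square, carries a sprung round drive plate 44 mm across. The spindle's yaw is unrelated to the housing's and NOT reported: feel it or see it. It turns only against 0.35 N m of drag.
- seat (a point): Point on the spindle's axis at the top of the unpressed drive plate, 62 mm above the bench; fixed to the housing (neither sinks with the plate nor turns with the spindle). Above this height the spindle is: square 0 to 28.5 mm; round neck 17.6 mm across, 28.5 to 39; square head in line with the square below, 39 to 47; round pilot 16 mm across from 47, tapering from 50 to its end at 53.
- spindle_top (a point): End of the spindle's pilot, on the axis, 53 mm above seat; fixed to the housing, its yaw is not the spindle's. A part set on here finds the pilot first, then rests on the square head 6 mm lower until its hole is turned in line (within about 6 degrees) and drops on: turning under light pressure finds it within a quarter turn. Then it slides down freely.
- press_plate (a joint): How far the drive plate is pressed down, in m: 0 unpressed, 0.0105 at its bottom stop. Its spring pushes up with 3.6 N at 0 and 0.9 N more per mm; the three parts weigh about 2 N together and lie on it without sinking it.
- rubber_mount (a joint): How far the spindle, with plate and all on it, has sunk in its rubber mount, in m: 0 until it is pushed down with more than about 4 N, then 0.4 mm per N; 0.0065 (about 20 N) is its end, on the bearing. It springs back by itself.
- basket_centre (a point): Parts basket: steel wire basket, open on top, 50 mm across, 22 mm high, 60 g, a few small brass wheels fixed on its floor, central hub 14 mm high. Square hole 19.8 mm wide, 14 mm long, through floor and hub. Site on its axis, 11 mm above its underside; z up, x and y square to the hole's sides. Stands upright on the bench. Grip across its outside (round, any yaw).
- lid_centre (a point): Sieve lid: aluminium disc 50 mm across with small holes, knurled rim 9 mm high, boss in the middle 10 mm high, square hole 19.8 mm wide in its 5 mm thick web; 50 g. Site on its axis, 5 mm above its flat underside, which lies on the bench and goes on the basket's rim; z up, x and y square to the hole's sides. Grip across its rim.
- cap_centre (a point): Lock cap: knurled brass ring 40 mm across, 22 mm high, 90 g, right way up. Site on its axis, 11 mm above its underside; z up, x and y square to the sides of its hole. Below the hole is a plain skirt, 27.8 mm inside, 8 mm deep, whose foot goes on the lid's boss; the plate is then still unpressed. Grip across its outside.
- cap_web (a point): Middle of the cap's hole, 10 mm above the cap's underside. Web 8 to 12 mm up with a square hole 19.8 mm wide; on it a ring 2 mm thick with four notches at 45 degrees to the hole, and four stops. From resting on the lid it must press the plate 7 to 10 mm (push of 8 to 11 N; cap sinks 9 to 13 mm, mount included), turn 45 degrees clockwise from above to its stop, and be let go: it rises into the notches, plate 5 mm pressed.
- loupe: Bystander: small black eyeglass loupe, a tapered tube 36 mm across and 31 mm high. Origin at the centre of its underside. Leave alone.
- oil_cup: Bystander: small round reddish wooden cup, 30 mm across and 20 mm high. Origin at the centre of its underside. Leave alone.
- ring_block: Bystander: square dark wooden block 48 x 48 x 19 mm with a pale ring let into its top. Origin at the centre of its underside. Leave alone.
- watch: Bystander: pocket watch lying on its back, 64 x 46 x 12 mm. Origin at the centre of its underside. Leave alone.
- wheel: Bystander: crossed-out brass clock wheel on a short steel arbor, 34 mm across, 11 mm high. Origin at the centre of its underside. Leave alone.

How it is judged:
On the way, in this order (a step that is already met when the one before it is completed fails the run):
1. the basket is on the spindle, down on the plate (horizontal distance between basket_centre and seat below 0.0025 m and angle between basket_centre's own z axis and vertical below 0.06 rad and z of basket_centre in the frame of seat between -0.008 and 0.0125 m), for 0.2 s.
2. the sieve lid lies on the basket's rim, on the spindle (all of step 1 and horizontal distance between lid_centre and seat below 0.0025 m and angle between lid_centre's own z axis and vertical below 0.06 rad and distance between lid_centre and basket_centre between 0.0145 and 0.0175 m and z of lid_centre in the frame of seat above 0.006 m), for 0.2 s.
3. the cap is on the lid and pressed down past the spindle's head (horizontal distance between lid_centre and seat below 0.0025 m and angle between each of lid_centre, cap_centre's own z axis and vertical below 0.06 rad and distance between lid_centre and basket_centre between 0.0145 and 0.0175 m and z of lid_centre in the frame of seat above 0.006 m and horizontal distance between cap_centre and seat below 0.003 m and distance between cap_centre and lid_centre between 0.0145 and 0.0175 m and value of joint press_plate above 0.006 m), for 0.1 s.
At the end, for the whole second after the job is handed in: Basket on the plate, lid on its rim, cap on the lid, each within 0.06 rad of upright and 2.5 mm (cap 3 mm) of the spindle axis, lid and cap within 1.5 mm of seated height; cap locked in its notches, so that the plate stays pressed 3.5 to 6.3 mm with nothing holding it (all of step 2 and horizontal distance between cap_centre and seat below 0.003 m and angle between cap_centre's own z axis and vertical below 0.06 rad and distance between cap_centre and lid_centre between 0.0145 and 0.0175 m and value of joint press_plate between 0.0035 and 0.0063 m); the robot touches nothing.
It fails at once if the spindle is forced down through its rubber mount onto the bearing (more than 6 mm, about 19 N) (value of joint rubber_mount above 0.006 m).
It fails at once if a bystander is moved by more than 3 cm (distance of any of loupe, oil_cup, ring_block, watch, wheel from where it was at the start of the episode above 0.03 m).
It also fails if it takes over 72 s, if anything falls off the work surface, if the arm or the gripper's body presses on something with over 40 N, if the wrist force passes 120 N, or if a joint passes its speed limit or range.

ROBOT

A 6-joint arm with a two-finger parallel gripper is mounted at the origin on a cart in front of the work surface, level with it; the furniture and walls round the work are solid. World frame = base frame: x ahead of the robot, y to its left, z up, the work surface at z = 0. Lengths are in m, angles in rad, forces in N, time in s.
With the tool pointing down it reaches from about 0.4 to 0.825 m from the base axis. Payload 7 kg.
Tool frame: the origin (TCP) lies midway between the tips of the shut fingers; the grasp point (between the pads) lies 19 mm behind it; z points along the fingers, y is the direction in which the jaws open and shut (so a half turn about z gives the same grasp; the last joint's range is limited). The gripper opens to 85 mm and grips with 20 to 120 N. Pads are 22 mm wide; open, the fingers measure 114 mm over their backs; the gripper's body (76 mm by 85 mm) begins 54 mm behind the grasp point. The pads swing forward as they close: fully open they stand 13 mm farther back than shut.
Start: joints at [1.419, 0.359, 0.012, 0, -1.224, -0.288], TCP at [0.287, 0.611, 0.231] pointing down, gripper open.
Joint ranges: [-3.07, 3.07], [-1.43, 2.12], [-1.02, 1.25], [-3.03, 1.67], [-3.05, -0], [-3.03, 3.03]. Speed limits (rad/s): [2.39, 2.39, 3.01, 3.14, 3.14, 3.14].

INTERFACE

Orientations are given as a unit quaternion [w, x, y, z].
In Python, from cell import ctrl gives the robot as it stands. The module is installed in compiled form; this text tells all that it offers.
- The arm moves only by the tool send_rows, never from a script. Its argument "targets" is a list of rows, each an object of numbers: "jaw": the closure, from 0 (fully open) to 1 (shut); "dx", "dy", "dz": the shift along the tool's x, y, z in units of 25 mm (1.0 is 25 mm); "wx", "wy", "wz": the turn, a rotation vector about the tool's x, y, z in units of 5 degrees (1.0 is 5 degrees). A call has 1 to 10 rows; each row is the pose to reach, as a shift and turn from the pose commanded when the call began, along the tool's axes at that moment; what a row does not reach only later rows make up. A row lasts 1/12 s, in which the tool goes at most 41.7 mm and 7.16 degrees, less where a joint would pass 70% of its speed; a pose out of reach is approached as far as the arm can. A call with a gripper value outside its range is refused whole. The fingers move at their own pace and stop on an object; "force" is the grip in N (left out, the last holds). Time passes only in rows, so rows that repeat a pose let the fingers close. It gives the time, the measured TCP pose, the force and the opening at its end, in the units of the state.
- ctrl.get_state(): the state, without advancing time (a new reading comes with each control period).
- ctrl.snapshot(name): name is "scene" or "top" or "wrist"; returns a dict with "pixels" (480x640x3 uint8, red, green, blue), "fovy" (degrees; the focal length in pixels is half the picture's height over the tangent of half this angle, whatever the lens; pixels are square), "cx", "cy" (the principal point, pixels), "pose" (4x4, takes a point from camera to world coordinates). Camera axes: x right, y up, looking along -z (the intrinsics and any distortion apply to the point x, -y, -z); pixel columns grow to the right and rows downward; lengths in m; the calibration is good to about 2 mm. The wrist camera is an equidistant fisheye: a pixel r from the principal point sees the ray r / f radians off the axis. A picture is of the moment at which its call begins. There is no depth.
- ctrl.sign_off(): hands the job in, once; it reports no verdict.
The state is a dict: "time": time; "joints": joint angles; "qvel": joint speeds; "joint_efforts": joint torques, N m; "position": TCP position; "tcp_rot": TCP orientation; "force": force on the tool from outside, world axes, zero at the start; "ft_torque": the same for the moment, N m; "grip_width": opening from 0.0 (shut) to 1.0 (fully open).
Only numpy, scipy, OpenCV 4.12 (cv2) and the standard library are available. Lean on these libraries where they do the work, as an engineer would, in place of code of your own. Each camera call takes 0.05 s, during which the arm holds its last target.

## Working session

There is one attempt and no reset: what is moved stays moved. The work goes in short steps, Python scripts to look and compute and a tool call to move; the robot and the scene stay as the last step left them, time stands still between calls to the robot, and variables do not carry over. Pictures are saved under pics/ and viewed, and the job is handed in when it is done.

Besides the shell and the picture viewer there is one more tool, called after "Request:" by a JSON object that holds its "api" and its "payload". send_rows: Moves the arm, as the interface text tells. Its arguments: {"type":"object","properties":{"targets":{"type":"array"},"force":{"type":"number"}},"required":["targets"]}

```bash
ls; mkdir -p pics
python3 - <<'E'
from cell import ctrl
import cv2
print(ctrl.get_state())
for n in ["scene","top","wrist"]:
    s=ctrl.snapshot(n); cv2.imwrite(f"pics/{n}0.png",s["pixels"][:,:,::-1]); print(n,s["fovy"],s["cx"],s["cy"],s["pose"])
E
```

```text
pics
{'time': 0.0, 'joints': array([ 1.41911428e+00,  3.59365309e-01,  1.10471557e-02, -3.45514932e-04,
       -1.22415883e+00, -2.88096404e-01]), 'qvel': array([-1.24330342e-03,  6.62752681e-04, -1.95269737e-03, -2.23751905e-04,
        9.30080849e-05,  1.42549002e-03]), 'joint_efforts': array([ 5.83843103e-04, -5.83320773e+01,  2.93404126e+01,  6.93642989e+00,
       -5.98086466e-03, -1.37108637e-05]), 'position': array([0.28719204, 0.61029288, 0.23037342]), 'tcp_rot': array([ 8.49442534e-04,  9.75908427e-01, -2.18178847e-01, -1.04783016e-04]), 'force': array([0.0973552 , 0.225351  , 0.48062894]), 'ft_torque': array([-0.02864251, -0.03978569,  0.03758843]), 'grip_width': 1.0025373977190208}
scene 48.09792976577715 318.0501675493695 249.2892121706806 [[-0.45752061  0.51590279 -0.72423698 -0.29014947]
 [-0.88902815 -0.28136354  0.36119733  0.50485179]
 [-0.01743117  0.80912229  0.58738172  0.70721618]
 [ 0.          0.          0.          1.        ]]
top 57.73656649257659 322.4570516018363 238.15296228966065 [[-0.10691409  0.97147012 -0.21169596  0.25050614]
 [-0.99426505 -0.103921    0.02524753  0.13898028]
 [ 0.00252757  0.21318121  0.97700941  1.02815984]
 [ 0.          0.          0.          1.        ]]
wrist 65.70646984690485 320.342559265104 238.4240042918429 [[-4.25928359e-01  8.57948912e-01  2.87243272e-01  3.61255018e-01]
 [-9.04756392e-01 -4.04226252e-01 -1.34227450e-01  5.74791704e-01]
 [ 9.50976401e-04 -3.17056464e-01  9.48406186e-01  3.73439041e-01]
 [ 0.00000000e+00  0.00000000e+00  0.00000000e+00  1.00000000e+00]]
```

View pics/scene0.png

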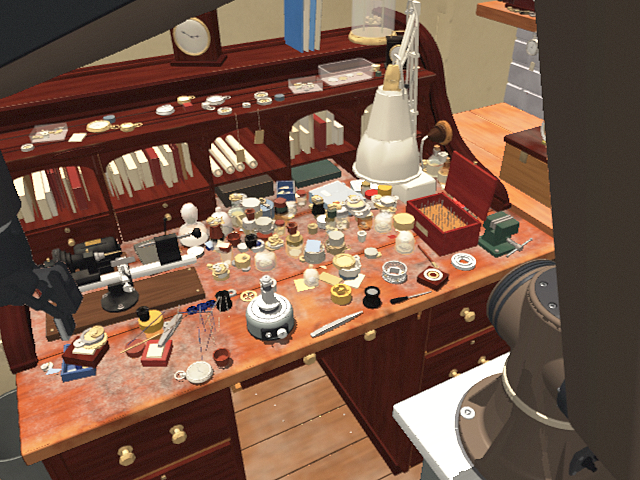

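View pics/top0.png

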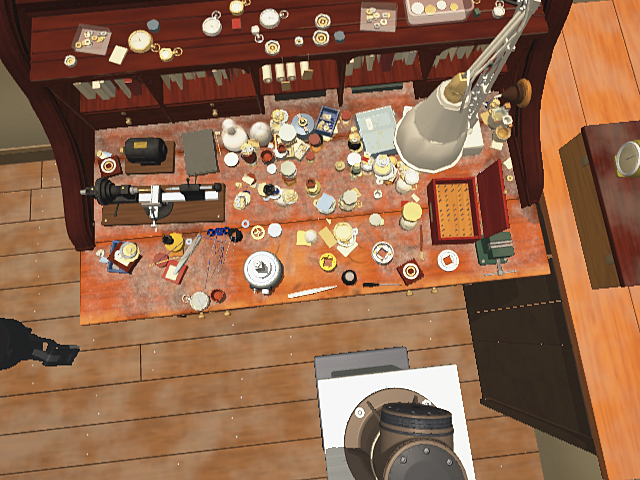

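View pics/wrist0.png

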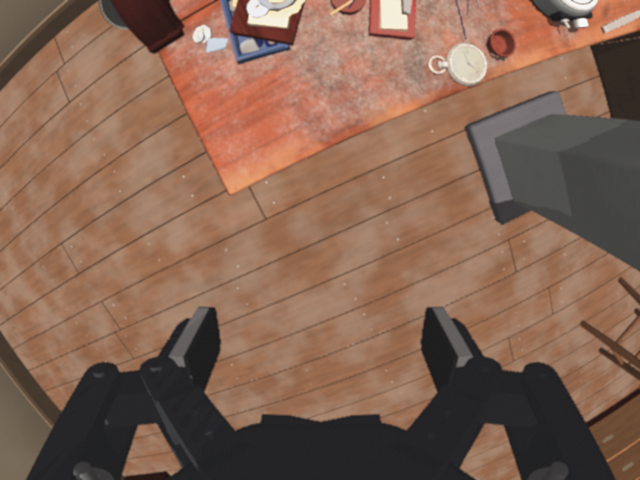

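The top view shows the spinner near (263,270), a brass ring (the cap) near (328,262), and two round candidates near (382,253) and (448,260). I'll zoom in on these.

```bash
cat > h.py <<'E'
import numpy as np, cv2
from scipy.spatial.transform import Rotation as R
def cam(s):
    f=240/np.tan(np.radians(s["fovy"])/2); return f,s["cx"],s["cy"],np.array(s["pose"])
def ray(s,u,v,fish=False):
    f,cx,cy,P=cam(s); x=(u-cx);y=(v-cy)
    if fish:
        r=np.hypot(x,y);th=r/f; d=np.array([np.sin(th)*x/max(r,1e-9),-np.sin(th)*y/max(r,1e-9),-np.cos(th)])
    else: d=np.array([x/f,-y/f,-1.])
    return P[:3,3],P[:3,:3]@d
def hit(s,u,v,z,fish=False):
    o,d=ray(s,u,v,fish); return o+d*(z-o[2])/d[2]
def proj(s,p,fish=False):
    f,cx,cy,P=cam(s); q=P[:3,:3].T@(np.asarray(p,float)-P[:3,3]); x,y,z=q[0],-q[1],-q[2]
    if fish:
        r=np.hypot(x,y); th=np.arctan2(r,z); return np.array([cx+f*th*x/max(r,1e-9),cy+f*th*y/max(r,1e-9)])
    return np.array([cx+f*x/z,cy+f*y/z])
def Rq(q): return R.from_quat([q[1],q[2],q[3],q[0]])
def tool(st,pt,yaw=None):
    """row numbers to take TCP from its measured pose to pt"""
    Rm=Rq(st["tcp_rot"]).as_matrix(); return Rm.T@(np.asarray(pt)-st["position"])/0.025
E
python3 - <<'E'
from h import *
t=cv2.imread('pics/top0.png')
a=t[215:315,200:360]; b=t[215:315,340:500]
cv2.imwrite('pics/c1.png',cv2.resize(a,None,fx=5,fy=5,interpolation=cv2.INTER_CUBIC))
cv2.imwrite('pics/c2.png',cv2.resize(b,None,fx=5,fy=5,interpolation=cv2.INTER_CUBIC))
t=cv2.imread('pics/scene0.png')
cv2.imwrite('pics/c3.png',cv2.resize(t[240:360,210:370],None,fx=5,fy=5,interpolation=cv2.INTER_CUBIC))
cv2.imwrite('pics/c4.png',cv2.resize(t[220:340,320:480],None,fx=5,fy=5,interpolation=cv2.INTER_CUBIC))
E
```

```text
(no output)
```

View pics/c1.png

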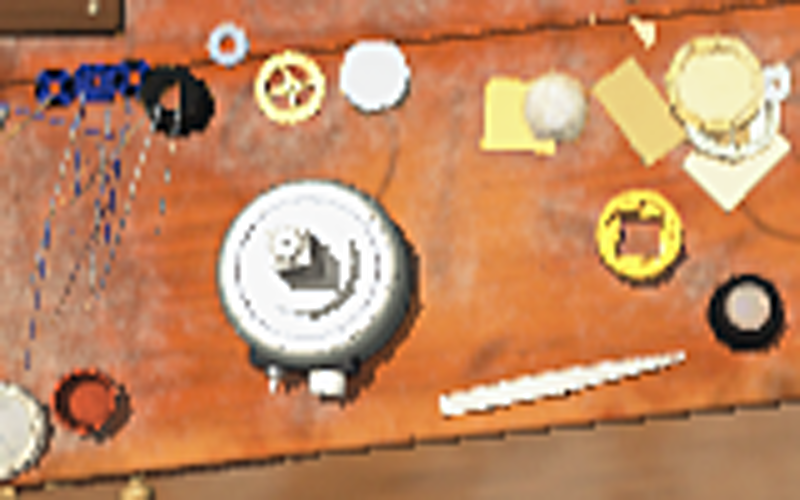

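View pics/c2.png

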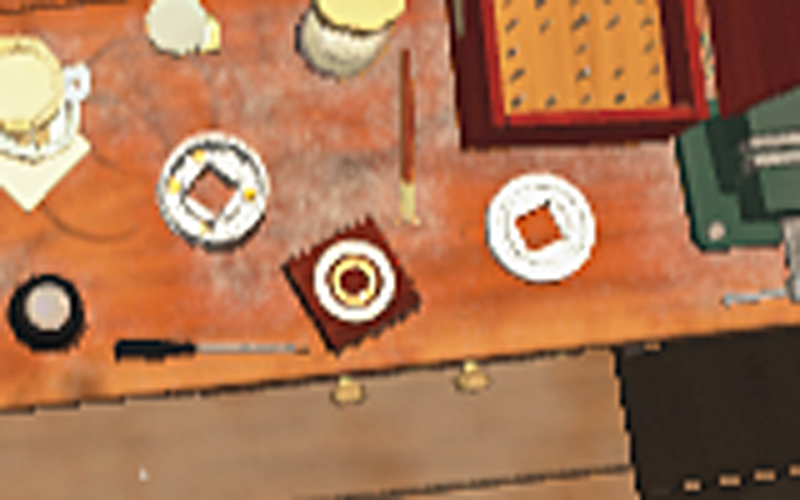

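View pics/c3.png

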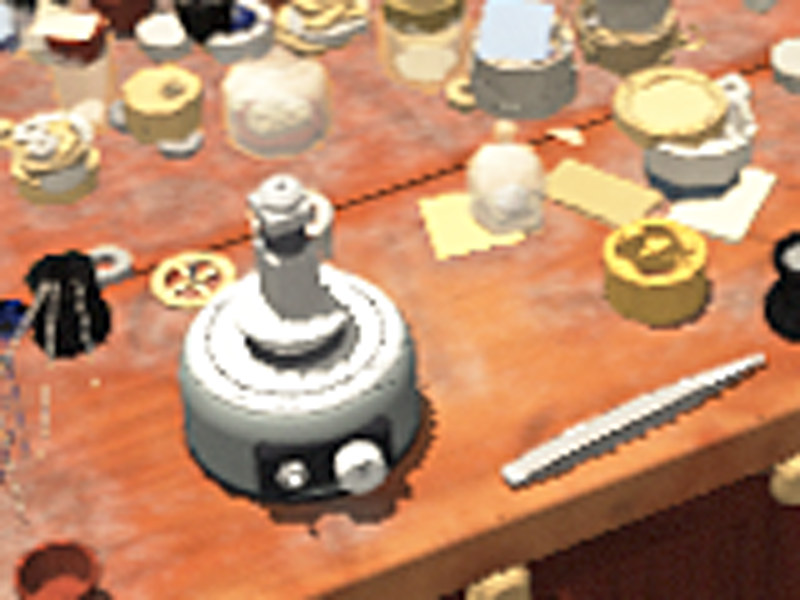

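View pics/c4.png

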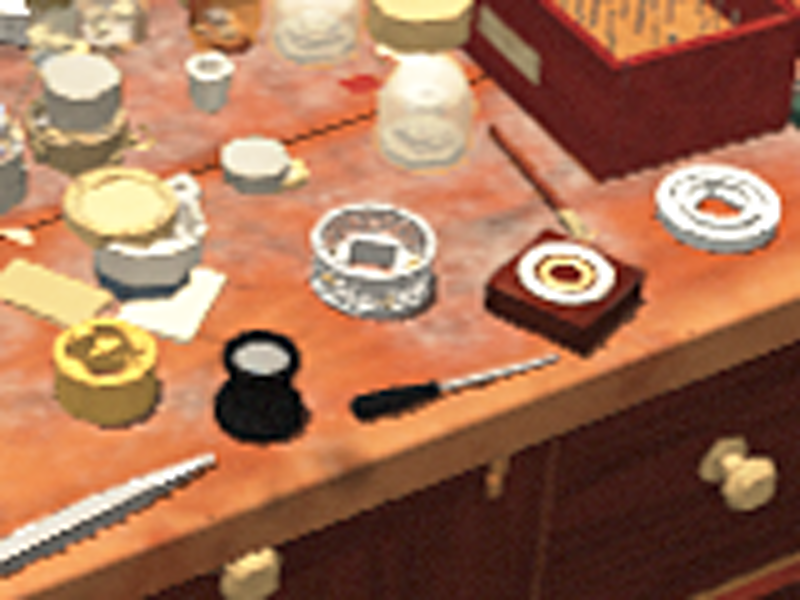

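Run:
```python
from h import *
from cell import ctrl
T=ctrl.snapshot("top");S=ctrl.snapshot("scene")
def tri(a,b):
    o1,d1=ray(T,*a);o2,d2=ray(S,*b)
    A=np.stack([d1,-d2],1);k=np.linalg.lstsq(A,o2-o1,rcond=None)[0]
    p,q=o1+k[0]*d1,o2+k[1]*d2; return (p+q)/2,np.linalg.norm(p-q)
c2=lambda u,v:(340+u/5-.4,215+v/5-.4); c1=lambda u,v:(200+u/5-.4,215+v/5-.4)
c3=lambda u,v:(210+u/5-.4,240+v/5-.4); c4=lambda u,v:(320+u/5-.4,220+v/5-.4)
for n,a,b,z in [("basket",c2(214,187),c4(373,238),.022),("lid",c2(541,226),c4(718,203),.009),("cap",c1(641,233),c4(106,352),.022),("spin",c1(286,240),c3(283,185),.115),("housing",c1(308,272),c3(298,330),.046),("loupe",c1(747,305),c4(262,353),.031),("block",c2(354,281),c4(566,273),.019)]:
    print(n,tri(a,b),hit(T,*a,z)[:2],hit(S,*b,z)[:2])
```

```text
basket (array([ 0.41976973, -0.02304879,  0.0255078 ]), np.float64(0.00018969059620896293)) [ 0.42041603 -0.02353728] [ 0.4233714 -0.0258457]
lid (array([ 0.38714125, -0.17769438,  0.00925091]), np.float64(0.0009188526583069582)) [ 0.38744864 -0.17739551] [ 0.38717111 -0.17836473]
cap (array([0.41235543, 0.10649649, 0.02205308]), np.float64(9.937095289137135e-05)) [0.4123369 0.106453 ] [0.41243944 0.1065058 ]
spin (array([0.40998982, 0.25890873, 0.11617677]), np.float64(0.0009167107729233739)) [0.41042636 0.25947071] [0.41106221 0.25806085]
housing (array([0.40599886, 0.25921803, 0.05132565]), np.float64(0.0003090638208155857)) [0.40676837 0.25973627] [0.41175533 0.25734715]
loupe (array([0.37160482, 0.06152854, 0.03387997]), np.float64(0.0014291957230158727)) [0.37235763 0.06189748] [0.3740299  0.05904013]
block (array([ 0.36941908, -0.08319937,  0.01956052]), np.float64(0.0007957393870292255)) [ 0.36971909 -0.08299794] [ 0.36975741 -0.08402992]
```

Run:
```python
import cv2
t=cv2.imread('pics/top0.png'); s=cv2.imread('pics/scene0.png')
cv2.imwrite('pics/c5.png',cv2.resize(t[150:280,410:560],None,fx=4,fy=4,interpolation=cv2.INTER_CUBIC))
cv2.imwrite('pics/c6.png',cv2.resize(s[140:280,390:550],None,fx=4,fy=4,interpolation=cv2.INTER_CUBIC))
```

```text
(no output)
```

View pics/c5.png

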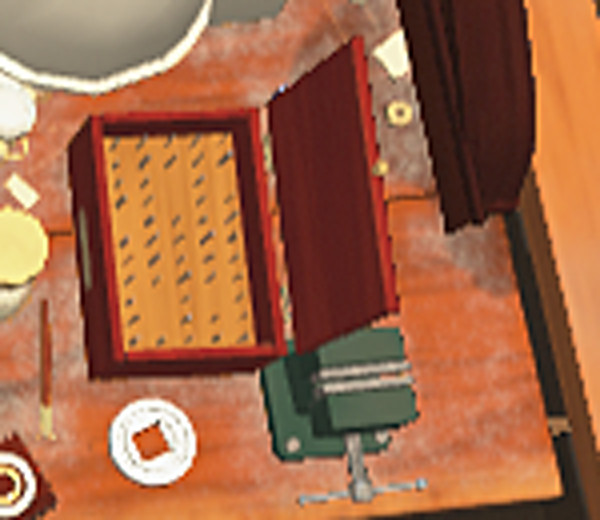

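View pics/c6.png

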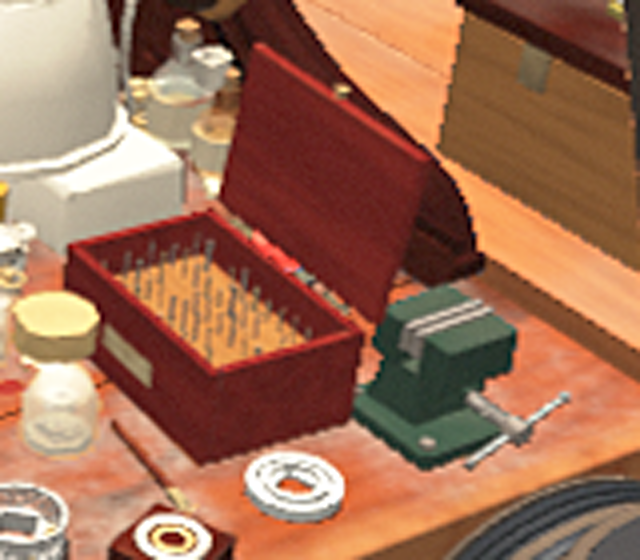

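Run:
```python
from h import *
from cell import ctrl
T=ctrl.snapshot("top");S=ctrl.snapshot("scene")
def tri(a,b):
    o1,d1=ray(T,*a);o2,d2=ray(S,*b)
    A=np.stack([d1,-d2],1);k=np.linalg.lstsq(A,o2-o1,rcond=None)[0]
    p,q=o1+k[0]*d1,o2+k[1]*d2; return ((p+q)/2).round(3),np.linalg.norm(p-q).round(4)
c5=lambda u,v:(410+u/4-.4,150+v/4-.4); c6=lambda u,v:(390+u/4-.4,140+v/4-.4)
for n,a,b in [("boxFR",c5(283,352),c6(362,330)),("boxFL",c5(115,362),c6(212,375)),("lidtop",c5(397,308),c6(430,155)),("visetop",c5(408,425),c6(515,350)),("vise base",c5(280,460),c6(428,468))]: print(n,tri(a,b))
print(hit(T,*c5(92,378),0),hit(T,*c5(265,370),0),hit(S,*c6(205,462),0),hit(S,*c6(352,415),0))
```

```text
boxFR (array([ 0.422, -0.242,  0.066]), np.float64(0.0012))
boxFL (array([ 0.427, -0.146,  0.065]), np.float64(0.0))
lidtop (array([ 0.42 , -0.264,  0.168]), np.float64(0.0019))
visetop (array([ 0.374, -0.307,  0.06 ]), np.float64(0.0012))
vise base (array([ 0.368, -0.253,  0.004]), np.float64(0.0023))
[ 0.43043396 -0.1501527   0.        ] [ 0.42418602 -0.25485961  0.        ] [ 0.43367409 -0.15645914  0.        ] [ 0.42989502 -0.2562044   0.        ]
```

Request:
{"api": "send_rows", "payload": {"targets": [{"jaw": 0, "dx": 10.45, "dy": 10.6, "dz": 0.8}, {"jaw": 0, "dx": 10.45, "dy": 10.6, "dz": 0.8}, {"jaw": 0, "dx": 10.45, "dy": 10.6, "dz": 0.8}, {"jaw": 0, "dx": 10.45, "dy": 10.6, "dz": 0.8}, {"jaw": 0, "dx": 10.45, "dy": 10.6, "dz": 0.8}, {"jaw": 0, "dx": 10.45, "dy": 10.6, "dz": 0.8}, {"jaw": 0, "dx": 10.45, "dy": 10.6, "dz": 0.8}, {"jaw": 0, "dx": 10.45, "dy": 10.6, "dz": 0.8}, {"jaw": 0, "dx": 10.45, "dy": 10.6, "dz": 0.8}, {"jaw": 0, "dx": 10.45, "dy": 10.6, "dz": 0.8}], "force": 30}}

```text
invalid input at $.targets[0]: expected keys jaw, dx, dy, dz, wx, wy, wz
```

Request:
{"api": "send_rows", "payload": {"targets": [{"jaw": 0, "dx": 10.45, "dy": 10.6, "dz": 0.8, "wx": 0, "wy": 0, "wz": 0}, {"jaw": 0, "dx": 10.45, "dy": 10.6, "dz": 0.8, "wx": 0, "wy": 0, "wz": 0}, {"jaw": 0, "dx": 10.45, "dy": 10.6, "dz": 0.8, "wx": 0, "wy": 0, "wz": 0}, {"jaw": 0, "dx": 10.45, "dy": 10.6, "dz": 0.8, "wx": 0, "wy": 0, "wz": 0}, {"jaw": 0, "dx": 10.45, "dy": 10.6, "dz": 0.8, "wx": 0, "wy": 0, "wz": 0}, {"jaw": 0, "dx": 10.45, "dy": 10.6, "dz": 0.8, "wx": 0, "wy": 0, "wz": 0}, {"jaw": 0, "dx": 10.45, "dy": 10.6, "dz": 0.8, "wx": 0, "wy": 0, "wz": 0}, {"jaw": 0, "dx": 10.45, "dy": 10.6, "dz": 0.8, "wx": 0, "wy": 0, "wz": 0}, {"jaw": 0, "dx": 10.45, "dy": 10.6, "dz": 0.8, "wx": 0, "wy": 0, "wz": 0}, {"jaw": 0, "dx": 10.45, "dy": 10.6, "dz": 0.8, "wx": 0, "wy": 0, "wz": 0}], "force": 30}}

```text
time: 1.18
position: [0.4113, 0.2543, 0.2112]
tcp_rot: [0.0, 0.976, -0.22, -0.0]
force: [0.3, 0.0, -0.4]
grip_width: 1.003
```

```bash
cat >> h.py <<'E'
def look(ctrl,name,fish="wrist"):
    s=ctrl.snapshot(fish); cv2.imwrite(f"pics/{name}.png",s["pixels"][:,:,::-1])
    np.save(f"pics/{name}.npy",dict(fovy=s["fovy"],cx=s["cx"],cy=s["cy"],pose=s["pose"],st=ctrl.get_state()),allow_pickle=True)
    return s
def pr(ctrl):
    st=ctrl.get_state(); e=Rq(st["tcp_rot"]).as_matrix()
    print("t",round(st["time"],2),"pos",st["position"].round(4),"xyaw",np.degrees(np.arctan2(e[1,0],e[0,0])).round(2),"tilt",e[:2,2].round(4),"F",st["force"].round(2),"T",st["ft_torque"].round(3),"w",round(st["grip_width"],4),"j",st["joints"].round(2))
    return st
E
python3 - <<'E'
from h import *
from cell import ctrl
pr(ctrl); look(ctrl,"w1"); print(np.array(ctrl.snapshot("wrist")["pose"]))
E
```

```text
t 1.18 pos [0.4113 0.2543 0.2112] xyaw -25.41 tilt [-0.0008 -0.0008] F [ 0.3   0.   -0.42] T [0.003 0.041 0.043] w 1.0026 j [ 0.96  0.06 -0.43 -0.   -1.09  0.17]
[[-4.29436756e-01  8.56563990e-01  2.86150666e-01  4.85262339e-01]
 [-9.03096552e-01 -4.07018064e-01 -1.36941276e-01  2.20617668e-01]
 [-8.30475601e-04 -3.17229297e-01  9.48348503e-01  3.54518527e-01]
 [ 0.00000000e+00  0.00000000e+00  0.00000000e+00  1.00000000e+00]]
```

View pics/w1.png

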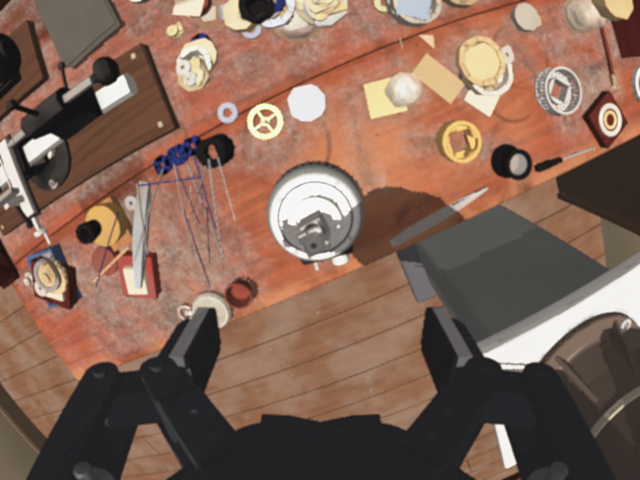

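Run:
```python
import cv2
t=cv2.imread('pics/w1.png')
cv2.imwrite('pics/w1z.png',cv2.resize(t[160:280,250:380],None,fx=5,fy=5,interpolation=cv2.INTER_CUBIC))
```

```text
(no output)
```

View pics/w1z.png

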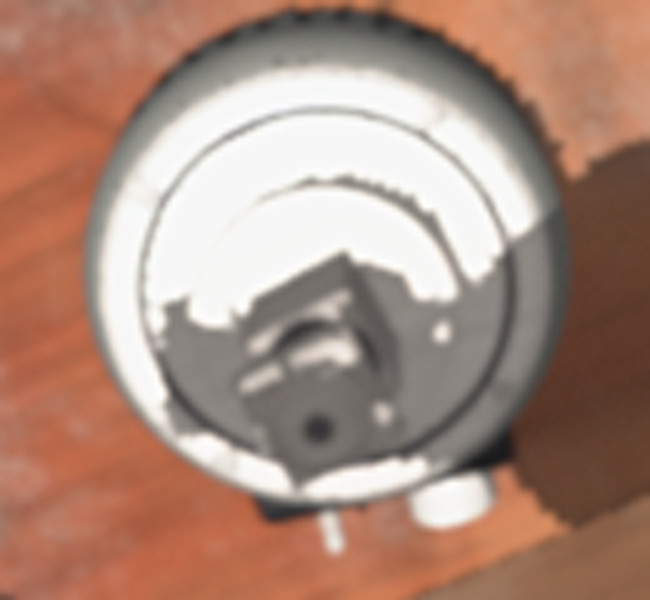

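Run:
```python
from h import *
d=np.load('pics/w1.npy',allow_pickle=True).item(); im=cv2.imread('pics/w1.png')
px=lambda u,v:(250+u/5-.4,160+v/5-.4)
c=hit(d,*px(317,430),.115,True); print("top",c)
cc=hit(d,*px(325,275),.046,True); print("~housing",cc)
a=hit(d,*px(345,255),.0905,True);b=hit(d,*px(240,305),.0905,True);e=hit(d,*px(395,355),.0905,True)
print(a,b,e,np.linalg.norm((a-b)[:2]),np.degrees(np.arctan2(*(a-b)[1::-1])),np.degrees(np.arctan2(*(a-e)[1::-1])))
for yaw in (0,5):
  big=cv2.resize(im[160:280,250:380],None,fx=6,fy=6,interpolation=cv2.INTER_CUBIC)
  def L(pts,col):
    q=[(proj(d,p,True)-[250,160]+.5)*6 for p in pts]
    cv2.polylines(big,[np.int32(q)],True,col,1)
  for z,col in ((.109,(0,0,255)),(.101,(0,255,0)),(.0905,(255,0,0)),(.062,(255,0,255))):
    L([[c[0]+.009*2**.5*np.cos(np.radians(yaw+45+90*k)),c[1]+.009*2**.5*np.sin(np.radians(yaw+45+90*k)),z] for k in range(4)],col)
  for z,r in ((.115,.0065),(.062,.022),(.046,.044)):
    L([[c[0]+r*np.cos(t),c[1]+r*np.sin(t),z] for t in np.linspace(0,6.28,60)],(0,200,200))
  cv2.imwrite(f'pics/ov{yaw}.png',big)
```

```text
top [0.41034573 0.25944907 0.115     ]
~housing [0.41354397 0.25779108 0.046     ]
[0.42537218 0.24815549 0.0905    ] [0.42517379 0.26541385 0.0905    ] [0.40835131 0.24803724 0.0905    ] 0.017259501863419836 -89.34140751677636 0.39805003454802645
```

View pics/ov0.png

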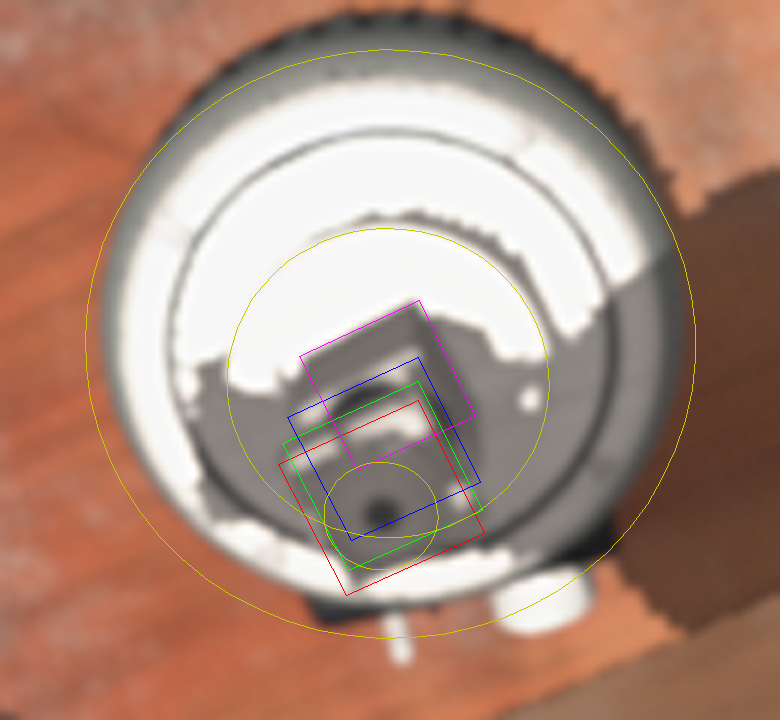

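Request:
{"api": "send_rows", "payload": {"targets": [{"jaw": 0.25, "dx": 5.09, "dy": 9.89, "dz": 2.4, "wx": 0, "wy": 0, "wz": -5.08}, {"jaw": 0.25, "dx": 5.09, "dy": 9.89, "dz": 2.4, "wx": 0, "wy": 0, "wz": -5.08}, {"jaw": 0.25, "dx": 5.09, "dy": 9.89, "dz": 2.4, "wx": 0, "wy": 0, "wz": -5.08}, {"jaw": 0.25, "dx": 5.09, "dy": 9.89, "dz": 2.4, "wx": 0, "wy": 0, "wz": -5.08}, {"jaw": 0.25, "dx": 5.09, "dy": 9.89, "dz": 2.4, "wx": 0, "wy": 0, "wz": -5.08}, {"jaw": 0.25, "dx": 5.09, "dy": 9.89, "dz": 2.4, "wx": 0, "wy": 0, "wz": -5.08}, {"jaw": 0.25, "dx": 5.09, "dy": 9.89, "dz": 2.4, "wx": 0, "wy": 0, "wz": -5.08}, {"jaw": 0.25, "dx": 5.09, "dy": 9.89, "dz": 2.4, "wx": 0, "wy": 0, "wz": -5.08}, {"jaw": 0.25, "dx": 5.09, "dy": 9.89, "dz": 2.4, "wx": 0, "wy": 0, "wz": -5.08}, {"jaw": 0.25, "dx": 5.09, "dy": 9.89, "dz": 2.4, "wx": 0, "wy": 0, "wz": -5.08}]}}

```text
time: 2.12
position: [0.4215, -0.0176, 0.1515]
tcp_rot: [-0.0, 1.0, 0.002, 0.0]
force: [-0.6, 0.8, 0.3]
grip_width: 0.745
```

Run:
```python
from h import *
from cell import ctrl
pr(ctrl); look(ctrl,"w2");
```

```text
t 2.12 pos [ 0.4215 -0.0176  0.1515] xyaw 0.19 tilt [0.0005 0.0001] F [-0.64  0.8   0.33] T [ 0.042 -0.052  0.002] w 0.7449 j [ 0.43  0.   -0.63  0.   -0.93  1.14]
```

View pics/w2.png

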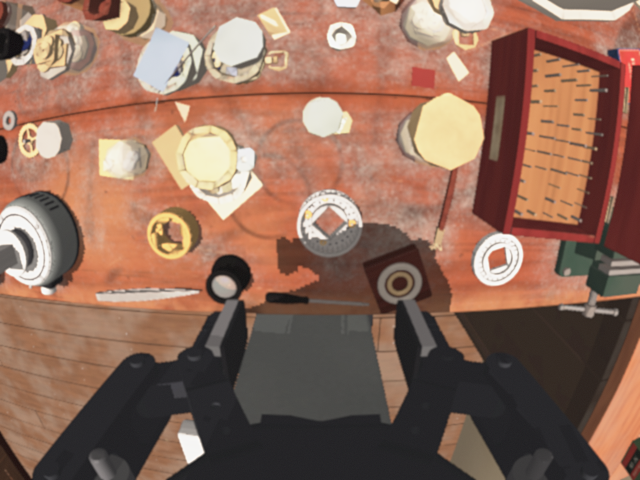

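Run:
```python
import cv2
t=cv2.imread('pics/w2.png')
cv2.imwrite('pics/w2z.png',cv2.resize(t[180:270,280:380],None,fx=6,fy=6,interpolation=cv2.INTER_CUBIC))
```

```text
(no output)
```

View pics/w2z.png

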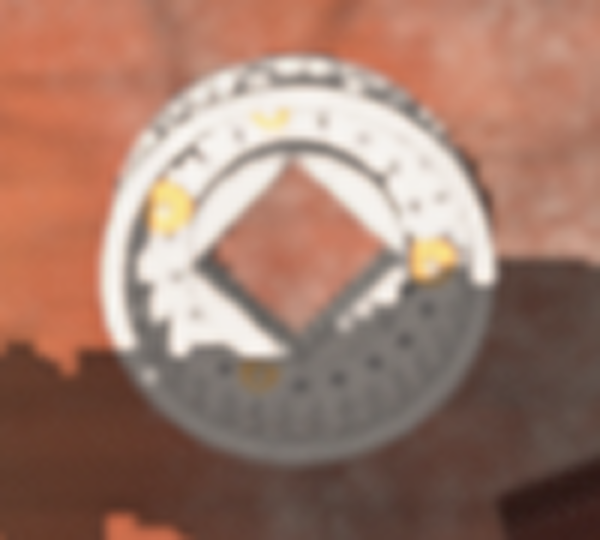

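Run:
```python
from h import *
d=np.load('pics/w2.npy',allow_pickle=True).item(); print(d['st']['position'],d['pose'][:3,3])
px=lambda u,v:(280+u/6-.4,180+v/6-.4)
print(hit(d,*px(298,272),.022,True))
C=[hit(d,*px(*c),.014,True) for c in [(293,156),(402,254),(297,352),(188,263)]]
print(np.round(C,4),np.mean(C,0))
for a,b in ((0,2),(1,3)): v=C[a]-C[b]; print(np.linalg.norm(v),np.degrees(np.arctan2(v[1],v[0]))%90-45)
```

```text
[ 0.42155264 -0.0170465   0.15163112] [ 0.5031729  -0.01817598  0.29452347]
[ 0.42309123 -0.02527926  0.022     ]
[[ 0.4364 -0.0247  0.014 ]
 [ 0.4233 -0.0391  0.014 ]
 [ 0.4097 -0.0255  0.014 ]
 [ 0.4219 -0.0111  0.014 ]] [ 0.42280853 -0.02508121  0.014     ]
0.026697264238826963 -43.31832352062051
0.028057940560754353 -42.274695023564234
```

Request:
{"api": "send_rows", "payload": {"targets": [{"jaw": 0.25, "dx": 0.04, "dy": 0.31, "dz": 1.3, "wx": 0, "wy": 0, "wz": 0}, {"jaw": 0.25, "dx": 0.04, "dy": 0.31, "dz": 2.6, "wx": 0, "wy": 0, "wz": 0}, {"jaw": 0.25, "dx": 0.04, "dy": 0.31, "dz": 4.0, "wx": 0, "wy": 0, "wz": 0}, {"jaw": 0.25, "dx": 0.04, "dy": 0.31, "dz": 4.0, "wx": 0, "wy": 0, "wz": 0}, {"jaw": 0.25, "dx": 0.04, "dy": 0.31, "dz": 4.0, "wx": 0, "wy": 0, "wz": 0}, {"jaw": 0.25, "dx": 0.04, "dy": 0.31, "dz": 4.0, "wx": 0, "wy": 0, "wz": 0}]}}

```text
time: 2.67
position: [0.4231, -0.0247, 0.0527]
tcp_rot: [0.0, 1.0, 0.003, 0.001]
force: [1.3, 0.7, 0.3]
grip_width: 0.747
```

Run:
```python
from h import *
from cell import ctrl
pr(ctrl); look(ctrl,"w3"); im=cv2.imread('pics/w3.png')
cv2.imwrite('pics/w3z.png',cv2.resize(im[200:350,210:430],None,fx=3.5,fy=3.5,interpolation=cv2.INTER_CUBIC))
```

```text
t 2.67 pos [ 0.4231 -0.0247  0.0527] xyaw 0.35 tilt [ 0.0012 -0.    ] F [1.31 0.73 0.27] T [ 0.022 -0.006  0.012] w 0.7475 j [ 0.41  0.16 -0.76  0.   -0.66  1.16]
```

View pics/w3z.png

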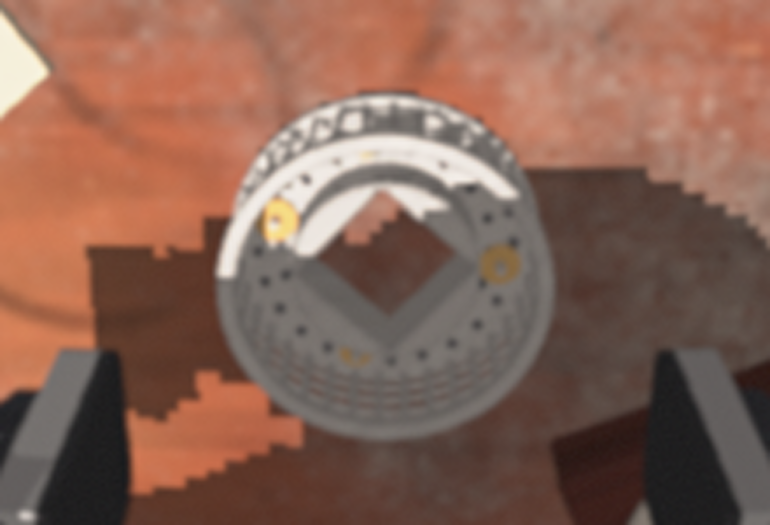

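Run:
```python
from h import *
d=np.load('pics/w3.npy',allow_pickle=True).item(); print(d['st']['position'])
px=lambda u,v:(210+u/3.5-.4,200+v/3.5-.4)
print(hit(d,*px(385,287),.022,True), [hit(d,*px(u,v),.022,True).round(4) for u,v in ((217,285),(553,285),(385,135),(385,440))])
C=[hit(d,*px(*c),.014,True) for c in [(383,188),(478,260),(390,345),(300,260)]]
print(np.round(C,4),np.mean(C,0))
# TCP projection
st=d['st']; print(proj(d,st['position'],True))
```

```text
[ 0.42345743 -0.02466653  0.05315365]
[ 0.42336684 -0.02516063  0.022     ] [array([ 4.234e-01, -3.000e-04,  2.200e-02]), array([ 0.4237, -0.05  ,  0.022 ]), array([ 0.4469, -0.025 ,  0.022 ]), array([ 0.3969, -0.0253,  0.022 ])]
[[ 0.4359 -0.0248  0.014 ]
 [ 0.4242 -0.0394  0.014 ]
 [ 0.4095 -0.026   0.014 ]
 [ 0.4241 -0.0122  0.014 ]] [ 0.42344163 -0.02557463  0.014     ]
[318.36256631 311.33809828]
```

Request:
{"api": "send_rows", "payload": {"targets": [{"jaw": 0.25, "dx": -0.02, "dy": 0.02, "dz": 1.1, "wx": 0, "wy": 0, "wz": 0}, {"jaw": 0.25, "dx": -0.02, "dy": 0.02, "dz": 2.1, "wx": 0, "wy": 0, "wz": 0}, {"jaw": 0.25, "dx": -0.02, "dy": 0.02, "dz": 2.1, "wx": 0, "wy": 0, "wz": 0}, {"jaw": 0.6, "dx": -0.02, "dy": 0.02, "dz": 2.1, "wx": 0, "wy": 0, "wz": 0}, {"jaw": 0.6, "dx": -0.02, "dy": 0.02, "dz": 2.1, "wx": 0, "wy": 0, "wz": 0}, {"jaw": 0.6, "dx": -0.02, "dy": 0.02, "dz": 2.1, "wx": 0, "wy": 0, "wz": 0}, {"jaw": 0.6, "dx": -0.02, "dy": 0.02, "dz": 2.1, "wx": 0, "wy": 0, "wz": 0}, {"jaw": 0.6, "dx": -0.02, "dy": 0.02, "dz": 2.1, "wx": 0, "wy": 0, "wz": 0}], "force": 30}}

```text
time: 3.38
position: [0.4226, -0.0259, 0.0003]
tcp_rot: [-0.001, 1.0, 0.002, 0.001]
force: [-2.4, 1.8, 10.3]
grip_width: 0.57
```

Run:
```python
from h import *
from cell import ctrl
pr(ctrl); look(ctrl,"w4"); im=cv2.imread('pics/w4.png')
cv2.imwrite('pics/w4z.png',cv2.resize(im[200:420,180:460],None,fx=2.8,fy=2.7,interpolation=cv2.INTER_CUBIC))
```

```text
t 3.38 pos [ 4.226e-01 -2.590e-02  3.000e-04] xyaw 0.23 tilt [0.0029 0.001 ] F [-2.4   1.83 10.26] T [ 0.555  0.79  -0.037] w 0.5698 j [ 0.41  0.26 -0.81  0.   -0.5   1.17]
```

View pics/w4z.png

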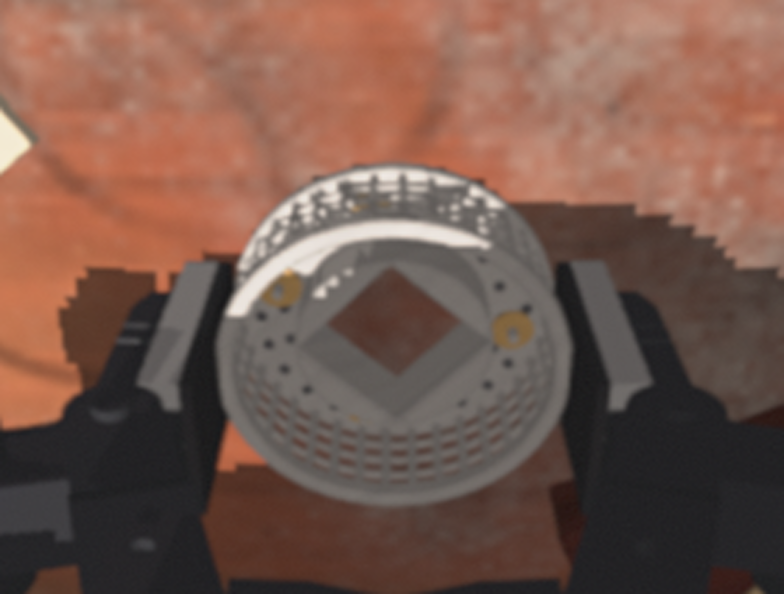

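Request:
{"api": "send_rows", "payload": {"targets": [{"jaw": 0.6, "dx": 0, "dy": 0, "dz": -1, "wx": 0, "wy": 0, "wz": 0}, {"jaw": 0.6, "dx": 0, "dy": 0, "dz": -2.6, "wx": 0, "wy": 0, "wz": 0}, {"jaw": 0.6, "dx": 0, "dy": 0, "dz": -4.2, "wx": 0, "wy": 0, "wz": 0}, {"jaw": 0.6, "dx": 0, "dy": 0, "dz": -5.8, "wx": 0, "wy": 0, "wz": 0}, {"jaw": 0.6, "dx": 0, "dy": 0, "dz": -6.4, "wx": 0, "wy": 0, "wz": 0}, {"jaw": 0.6, "dx": 0, "dy": 0, "dz": -6.4, "wx": 0, "wy": 0, "wz": 0}, {"jaw": 0.6, "dx": 0, "dy": 0, "dz": -6.4, "wx": 0, "wy": 0, "wz": 0}]}}

```text
time: 4.02
position: [0.4219, -0.0261, 0.1605]
tcp_rot: [-0.001, 1.0, 0.002, 0.002]
force: [-1.0, 0.4, -0.3]
grip_width: 0.576
```

Run:
```python
from h import *
from cell import ctrl
pr(ctrl); look(ctrl,"w5"); im=cv2.imread('pics/w5.png')
cv2.imwrite('pics/w5z.png',cv2.resize(im[200:420,180:460],None,fx=2.8,fy=2.7,interpolation=cv2.INTER_CUBIC))
```

```text
t 4.02 pos [ 0.4219 -0.0261  0.1605] xyaw 0.19 tilt [0.0039 0.0019] F [-0.97  0.36 -0.25] T [-0.044  0.099  0.044] w 0.5764 j [ 0.41 -0.01 -0.62 -0.   -0.95  1.17]
```

View pics/w5z.png

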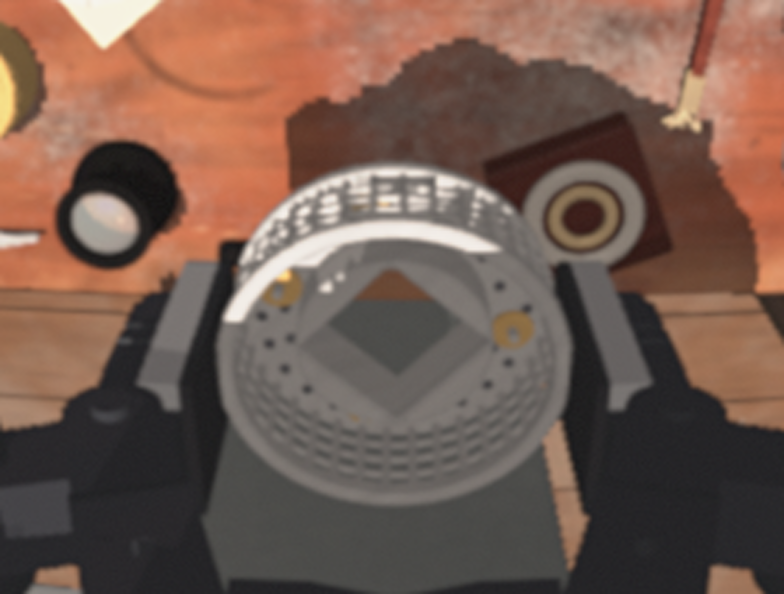

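Run:
```python
from h import *
im=cv2.imread('pics/w5.png'); 
cv2.imwrite('pics/w5y.png',cv2.resize(im[240:390,240:400],None,fx=5,fy=4,interpolation=cv2.INTER_CUBIC))
```

```text
(no output)
```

View pics/w5y.png

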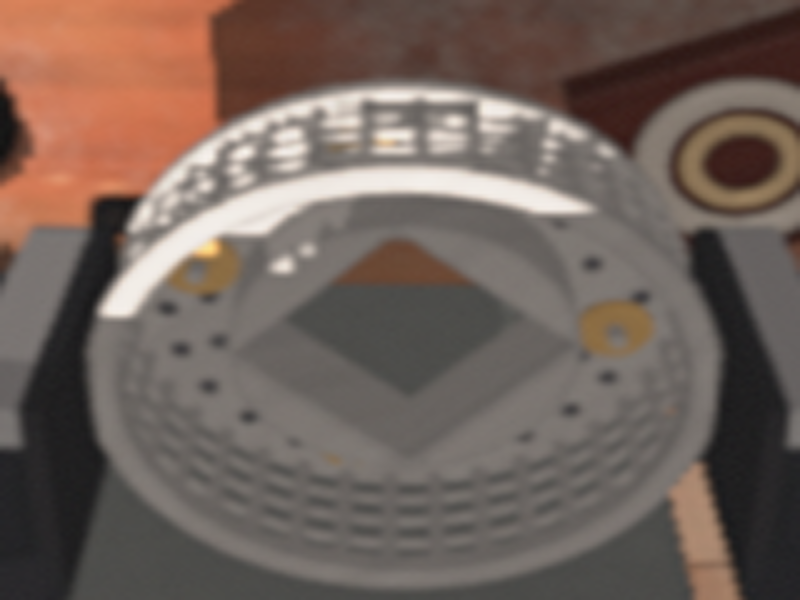

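```bash
cat > fitb.py <<'E'
from h import *
from scipy.optimize import least_squares
d=np.load('pics/w5.npy',allow_pickle=True).item(); st=d['st']
Rm=Rq(st['tcp_rot']).as_matrix()
px=lambda u,v:np.array([240+(u+.5)/5-.5,240+(v+.5)/4-.5])
def W(p,l):  # p: basket origin bottom in tool (x,y,z), yaw; l local pt
    x,y,z,a=p; c,s=np.cos(a),np.sin(a)
    q=np.array([x+c*l[0]-s*l[1],y+s*l[0]+c*l[1],z-l[2]]); return st['position']+Rm@q
h=.0099
def res(p):
    r=[]
    P=lambda l:proj(d,W(p,l),True)
    C=np.array([P([.025*np.cos(t),.025*np.sin(t),.022]) for t in np.linspace(0,2*np.pi,180)])
    r+= [C[:,0].min()-px(88,0)[0],C[:,0].max()-px(720,0)[0],C[:,1].max()-px(0,587)[1],C[:,1].min()-px(0,165)[1]]
    C=np.array([P([.025*np.cos(t),.025*np.sin(t),.0]) for t in np.linspace(0,2*np.pi,180)])
    r+=[C[:,1].min()-px(0,80)[1]]
    for z,pts in ((.014,[(232,350),(590,345),(405,460)]),(0,[(285,318),(515,320),(407,395),(400,238)])):
        Q=np.array([P([sx*h,sy*h,z]) for sx in(1,-1) for sy in (1,-1)])
        for t in pts:
            k=np.argmin(np.linalg.norm(Q-px(*t),axis=1)); r+=list(Q[k]-px(*t))
    return np.array(r)
s=least_squares(res,[0,0,0,np.radians(45)],loss='soft_l1'); print(s.x[:3]*1e3,np.degrees(s.x[3]),s.fun.round(1))
E
python3 fitb.py
```

```text
[-0.46556573  0.63378487  0.79883186] 43.964870923584364 [  0.2  -0.2  -0.1   1.2   0.3   0.6   1.5  -3.4   1.7   0.4   0.7  -7.4
  -7.1   9.1  -8.5  -0.1  -0.7   0.2 -15.6]
```

```bash
sed -i 's/(.014,\[(232,350),(590,345),(405,460)\]),(0,\[(285,318),(515,320),(407,395),(400,238)\])/(.014,[(232,350),(590,345),(405,460),(400,238)]),(0,[(407,395)])/' fitb.py; python3 fitb.py
```

```text
[0.15834607 0.64887479 0.19665997] 44.01089387994445 [-0.1  0.1 -0.3  0.4 -0.6  0.5  0.9 -3.2  1.2  0.4  0.4  0.2 -1.2 -0.
 -1.1]
```

Request:
{"api": "send_rows", "payload": {"targets": [{"jaw": 0.6, "dx": -0.41, "dy": -11.43, "dz": 0, "wx": 0, "wy": 0, "wz": -8.7}, {"jaw": 0.6, "dx": -0.41, "dy": -11.43, "dz": 0, "wx": 0, "wy": 0, "wz": -8.7}, {"jaw": 0.6, "dx": -0.41, "dy": -11.43, "dz": 0, "wx": 0, "wy": 0, "wz": -8.7}, {"jaw": 0.6, "dx": -0.41, "dy": -11.43, "dz": 0, "wx": 0, "wy": 0, "wz": -8.7}, {"jaw": 0.6, "dx": -0.41, "dy": -11.43, "dz": 0, "wx": 0, "wy": 0, "wz": -8.7}, {"jaw": 0.6, "dx": -0.41, "dy": -11.43, "dz": 0, "wx": 0, "wy": 0, "wz": -8.7}, {"jaw": 0.6, "dx": -0.41, "dy": -11.43, "dz": 0, "wx": 0, "wy": 0, "wz": -8.7}, {"jaw": 0.6, "dx": -0.41, "dy": -11.43, "dz": 0, "wx": 0, "wy": 0, "wz": -8.7}, {"jaw": 0.6, "dx": -0.41, "dy": -11.43, "dz": 0, "wx": 0, "wy": 0, "wz": -8.7}, {"jaw": 0.6, "dx": -0.41, "dy": -11.43, "dz": 0, "wx": 0, "wy": 0, "wz": -8.7}]}}

```text
time: 4.9
position: [0.4092, 0.2585, 0.1573]
tcp_rot: [0.001, 0.928, 0.372, -0.002]
force: [0.9, 0.3, -0.9]
grip_width: 0.571
```

Run:
```python
from h import *
from cell import ctrl
pr(ctrl); look(ctrl,"w6");pr(ctrl)
im=cv2.imread('pics/w6.png')
cv2.imwrite('pics/w6z.png',cv2.resize(im[200:420,180:460],None,fx=2.8,fy=2.7,interpolation=cv2.INTER_CUBIC))
look(ctrl,"s6","scene")
im=cv2.imread('pics/s6.png')
cv2.imwrite('pics/s6z.png',cv2.resize(im[200:360,190:350],None,fx=4,fy=3.7,interpolation=cv2.INTER_CUBIC))
```

```text
t 4.9 pos [0.4092 0.2585 0.1573] xyaw 43.71 tilt [-0.0022 -0.0026] F [ 0.93  0.33 -0.93] T [-0.075 -0.051 -0.014] w 0.5711 j [ 0.97  0.11 -0.5  -0.   -0.96  1.36]
t 4.95 pos [0.4095 0.2581 0.1577] xyaw 43.67 tilt [-0.0017 -0.0021] F [-0.43  0.97 -0.09] T [-0.013 -0.033  0.012] w 0.5761 j [ 0.97  0.11 -0.5  -0.   -0.96  1.36]
```

View pics/w6z.png

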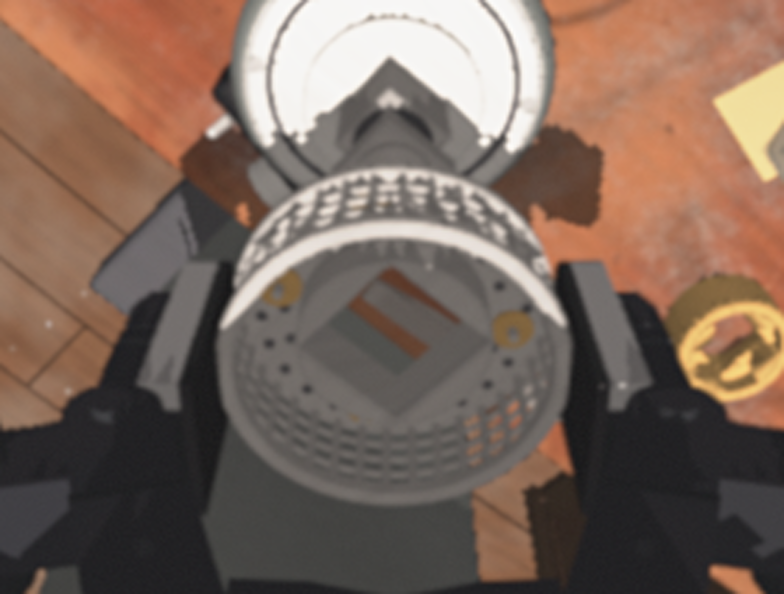

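View pics/s6z.png

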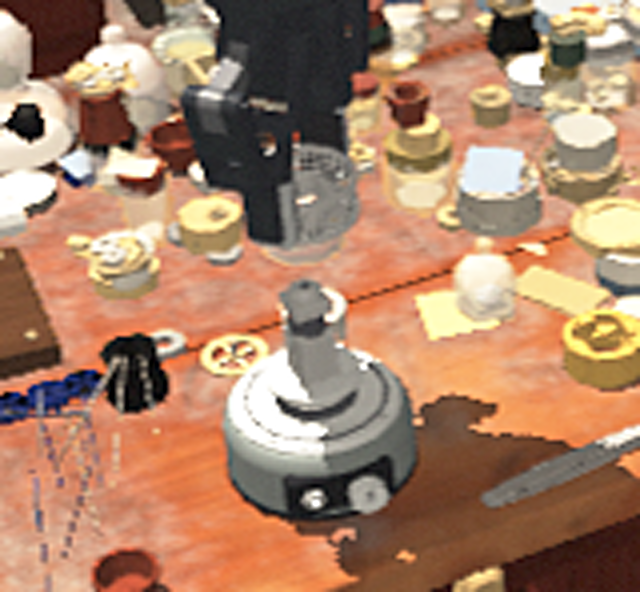

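Run:
```python
from h import *
d=np.load('pics/w6.npy',allow_pickle=True).item()
px=lambda u,v:(180+(u+.5)/2.8-.5,200+(v+.5)/2.7-.5)
c=hit(d,*px(390,58),.062,True); print(c, c[:2]-.01273*np.array([.7071,.7071]))
for u,v in ((250,180),(540,170)): pass
st=d['st']; print(st['position'], proj(d,[.4106,.2595,.115],True))
```

```text
[0.4186866  0.26771993 0.062     ] [0.40968522 0.25871855]
[0.40946003 0.25809322 0.15767551] [319.46281949 268.75279724]
```

Request:
{"api": "send_rows", "payload": {"targets": [{"jaw": 0.6, "dx": 0.05, "dy": -0.02, "dz": 0.8, "wx": 0, "wy": 0, "wz": 0}, {"jaw": 0.6, "dx": 0.05, "dy": -0.02, "dz": 1.5, "wx": 0, "wy": 0, "wz": 0}, {"jaw": 0.6, "dx": 0.05, "dy": -0.02, "dz": 1.7, "wx": 0, "wy": 0, "wz": 0}, {"jaw": 0.6, "dx": 0.05, "dy": -0.02, "dz": 1.8, "wx": 0, "wy": 0, "wz": 0}, {"jaw": 0.6, "dx": 0.05, "dy": -0.02, "dz": 1.8, "wx": 0, "wy": 0, "wz": 0}, {"jaw": 0.6, "dx": 0.05, "dy": -0.02, "dz": 1.8, "wx": 0, "wy": 0, "wz": 0}]}}

```text
time: 5.5
position: [0.4111, 0.2604, 0.1146]
tcp_rot: [-0.0, 0.928, 0.372, 0.0]
force: [0.5, -0.1, -0.7]
grip_width: 0.575
```

Run:
```python
from h import *
from cell import ctrl
pr(ctrl); look(ctrl,"w7");pr(ctrl)
im=cv2.imread('pics/w7.png')
cv2.imwrite('pics/w7z.png',cv2.resize(im[200:420,180:460],None,fx=2.8,fy=2.7,interpolation=cv2.INTER_CUBIC))
```

```text
t 5.5 pos [0.4111 0.2604 0.1146] xyaw 43.67 tilt [0.0007 0.0005] F [ 0.46 -0.09 -0.66] T [-0.011 -0.019  0.007] w 0.575 j [ 0.97  0.16 -0.55  0.   -0.85  1.36]
t 5.55 pos [0.4111 0.2607 0.1147] xyaw 43.69 tilt [0.0009 0.0009] F [ 0.39  0.47 -1.37] T [0.021 0.013 0.006] w 0.5727 j [ 0.97  0.16 -0.55  0.   -0.85  1.36]
```

View pics/w7z.png

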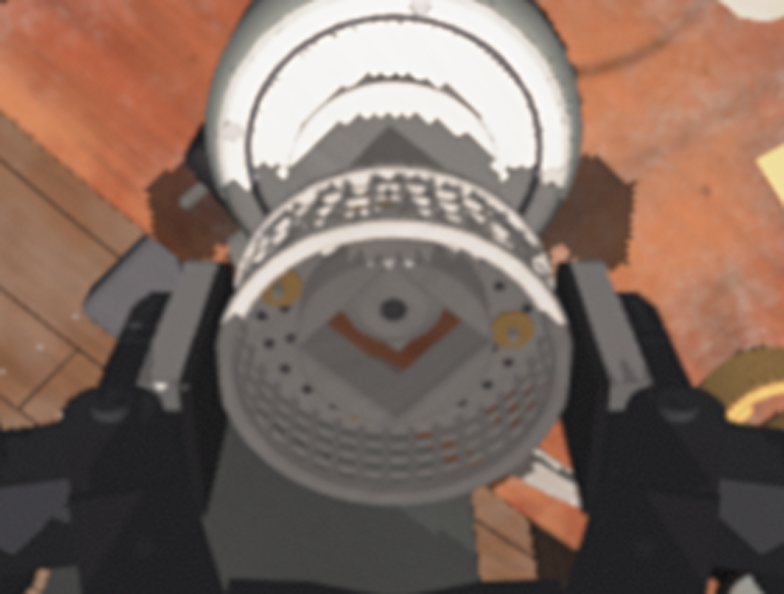

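```bash
cat > rel.py <<'E'
from h import *
import sys
def rel(name,u,v,off,ztop=.115):
    d=np.load(f'pics/{name}.npy',allow_pickle=True).item(); st=d['st']; Rm=Rq(st['tcp_rot']).as_matrix()
    c=hit(d,180+(u+.5)/2.8-.5,200+(v+.5)/2.7-.5,ztop,True)
    b=st['position']+Rm@np.array(off)
    print("spindle seen",c.round(4),"part",b.round(4),"need tool shift mm",((Rm.T@(c-b))*1e3).round(2))
if __name__=="__main__":
    rel("w7",393,310,[.00016,.00065,.0002])
E
python3 rel.py
```

```text
spindle seen [0.4101 0.2588 0.115 ] part [0.4117 0.2603 0.1145] need tool shift mm [-2.21 -0.01 -0.51]
```

Request:
{"api": "send_rows", "payload": {"targets": [{"jaw": 0.6, "dx": -0.08, "dy": 0, "dz": 0, "wx": 0, "wy": 0, "wz": 0}, {"jaw": 0.6, "dx": -0.08, "dy": 0, "dz": 0.05, "wx": 0, "wy": 0, "wz": 0}, {"jaw": 0.6, "dx": -0.08, "dy": 0, "dz": 0.1, "wx": 0, "wy": 0, "wz": 0}, {"jaw": 0.6, "dx": -0.08, "dy": 0, "dz": 0.15, "wx": 0, "wy": 0, "wz": 0}, {"jaw": 0.6, "dx": -0.08, "dy": 0, "dz": 0.15, "wx": 0, "wy": 0, "wz": 0}]}}

```text
time: 5.97
position: [0.4091, 0.2591, 0.1099]
tcp_rot: [0.0, 0.928, 0.372, -0.0]
force: [-0.1, -0.3, -1.3]
grip_width: 0.573
```

Run:
```python
from h import *
from cell import ctrl
pr(ctrl); look(ctrl,"w8");pr(ctrl)
im=cv2.imread('pics/w8.png')
cv2.imwrite('pics/w8z.png',cv2.resize(im[200:420,180:460],None,fx=2.8,fy=2.7,interpolation=cv2.INTER_CUBIC))
```

```text
t 5.97 pos [0.4091 0.2591 0.1099] xyaw 43.71 tilt [-0.0002 -0.0001] F [-0.13 -0.26 -1.34] T [-0.026  0.074 -0.022] w 0.5731 j [ 0.97  0.17 -0.56 -0.   -0.84  1.36]
t 6.02 pos [0.4091 0.2591 0.11  ] xyaw 43.7 tilt [-0.0001 -0.0002] F [ 1.    0.01 -0.93] T [-0.073  0.018  0.02 ] w 0.5749 j [ 0.97  0.17 -0.56 -0.   -0.84  1.36]
```

View pics/w8z.png

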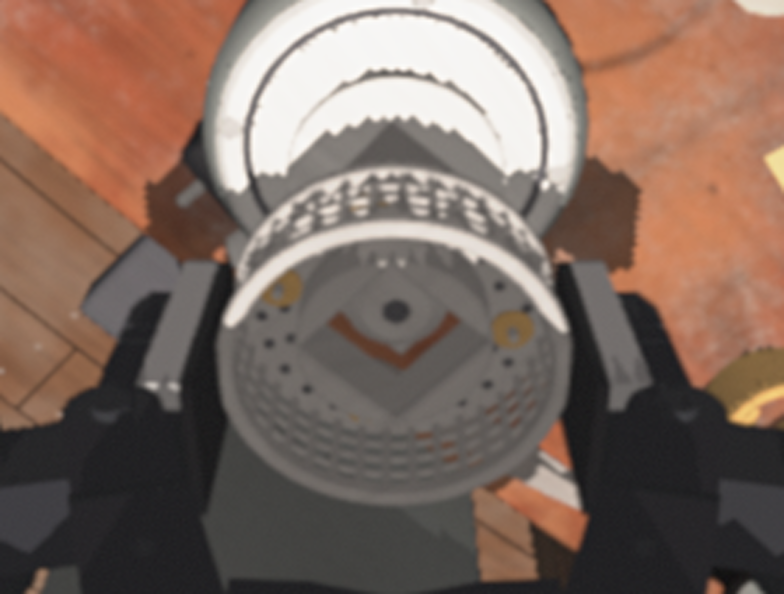

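Run:
```python
from rel import *
rel("w8",396,312,[.00016,.00065,.0002])
```

```text
spindle seen [0.4101 0.2587 0.115 ] part [0.4097 0.2587 0.1098] need tool shift mm [ 0.27  0.28 -5.25]
```

Request:
{"api": "send_rows", "payload": {"targets": [{"jaw": 0.6, "dx": 0.01, "dy": 0.01, "dz": 0.06, "wx": 0, "wy": 0, "wz": 0}, {"jaw": 0.6, "dx": 0.01, "dy": 0.01, "dz": 0.12, "wx": 0, "wy": 0, "wz": 0}, {"jaw": 0.6, "dx": 0.01, "dy": 0.01, "dz": 0.18, "wx": 0, "wy": 0, "wz": 0}, {"jaw": 0.6, "dx": 0.01, "dy": 0.01, "dz": 0.24, "wx": 0, "wy": 0, "wz": 0}, {"jaw": 0.6, "dx": 0.01, "dy": 0.01, "dz": 0.24, "wx": 0, "wy": 0, "wz": 0}]}}

```text
time: 6.43
position: [0.4096, 0.2591, 0.1037]
tcp_rot: [0.0, 0.928, 0.372, -0.0]
force: [-0.0, -0.3, -0.9]
grip_width: 0.571
```

Run:
```python
from h import *
from cell import ctrl
pr(ctrl); look(ctrl,"w9");pr(ctrl)
im=cv2.imread('pics/w9.png')
cv2.imwrite('pics/w9z.png',cv2.resize(im[200:420,180:460],None,fx=2.8,fy=2.7,interpolation=cv2.INTER_CUBIC))
```

```text
t 6.43 pos [0.4096 0.2591 0.1037] xyaw 43.7 tilt [-0.0001 -0.0003] F [-0.01 -0.34 -0.92] T [ 0.166 -0.192 -0.021] w 0.5706 j [ 0.97  0.17 -0.57  0.   -0.83  1.36]
t 6.48 pos [0.4096 0.2591 0.1038] xyaw 43.7 tilt [-0.0001 -0.0001] F [ 0.12  0.34 -1.86] T [ 0.114 -0.2    0.016] w 0.5731 j [ 0.97  0.17 -0.57  0.   -0.83  1.36]
```

View pics/w9z.png

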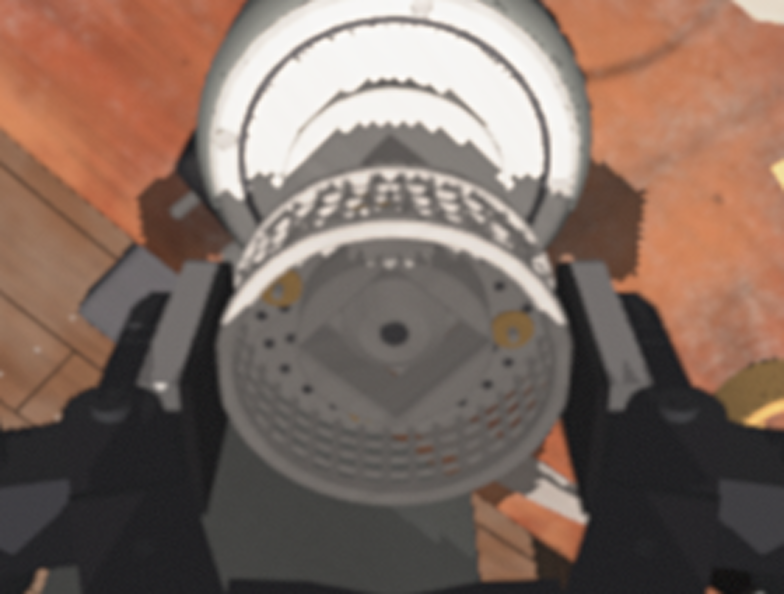

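Request:
{"api": "send_rows", "payload": {"targets": [{"jaw": 0.6, "dx": 0, "dy": 0, "dz": 0.2, "wx": 0, "wy": 0, "wz": 0}, {"jaw": 0.6, "dx": 0, "dy": 0, "dz": 0.4, "wx": 0, "wy": 0, "wz": 0}, {"jaw": 0.6, "dx": 0, "dy": 0, "dz": 0.55, "wx": 0, "wy": 0, "wz": 0}, {"jaw": 0.6, "dx": 0, "dy": 0, "dz": 0.7, "wx": 0, "wy": 0, "wz": 0}, {"jaw": 0.6, "dx": 0, "dy": 0, "dz": 0.7, "wx": 0, "wy": 0, "wz": 0}]}}

```text
time: 6.9
position: [0.4094, 0.259, 0.0857]
tcp_rot: [0.0, 0.928, 0.372, -0.0]
force: [1.4, 0.5, -0.8]
grip_width: 0.571
```

Run:
```python
from h import *
from cell import ctrl
pr(ctrl)
```

```text
t 6.9 pos [0.4094 0.259  0.0857] xyaw 43.7 tilt [-0.0005 -0.0007] F [ 1.35  0.48 -0.84] T [ 0.36  -0.473 -0.005] w 0.5708 j [ 0.97  0.2  -0.59 -0.   -0.78  1.36]
```

Request:
{"api": "send_rows", "payload": {"targets": [{"jaw": 0.6, "dx": 0, "dy": 0, "dz": 0.2, "wx": 0, "wy": 0, "wz": 0}, {"jaw": 0.6, "dx": 0, "dy": 0, "dz": 0.4, "wx": 0, "wy": 0, "wz": 0}, {"jaw": 0.6, "dx": 0, "dy": 0, "dz": 0.6, "wx": 0, "wy": 0, "wz": 0}, {"jaw": 0.6, "dx": 0, "dy": 0, "dz": 0.75, "wx": 0, "wy": 0, "wz": 0}, {"jaw": 0.6, "dx": 0, "dy": 0, "dz": 0.88, "wx": 0, "wy": 0, "wz": 0}, {"jaw": 0.6, "dx": 0, "dy": 0, "dz": 0.88, "wx": 0, "wy": 0, "wz": 0}]}}

```text
time: 7.4
position: [0.4095, 0.2591, 0.0638]
tcp_rot: [0.0, 0.928, 0.372, -0.0]
force: [2.2, 1.1, -2.4]
grip_width: 0.574
```

Run:
```python
from h import *
from cell import ctrl
pr(ctrl); look(ctrl,"w10");pr(ctrl)
im=cv2.imread('pics/w10.png')
cv2.imwrite('pics/w10z.png',cv2.resize(im[200:420,180:460],None,fx=2.8,fy=2.7,interpolation=cv2.INTER_CUBIC))
```

```text
t 7.4 pos [0.4095 0.2591 0.0638] xyaw 43.69 tilt [-0.0004 -0.0004] F [ 2.18  1.07 -2.38] T [ 0.426 -0.631  0.04 ] w 0.574 j [ 0.97  0.23 -0.61 -0.   -0.72  1.36]
t 7.45 pos [0.4095 0.2591 0.0641] xyaw 43.7 tilt [-0.0003 -0.0004] F [ 1.49  1.6  -2.19] T [ 0.365 -0.511 -0.013] w 0.5692 j [ 0.97  0.23 -0.61 -0.   -0.73  1.36]
```

View pics/w10z.png

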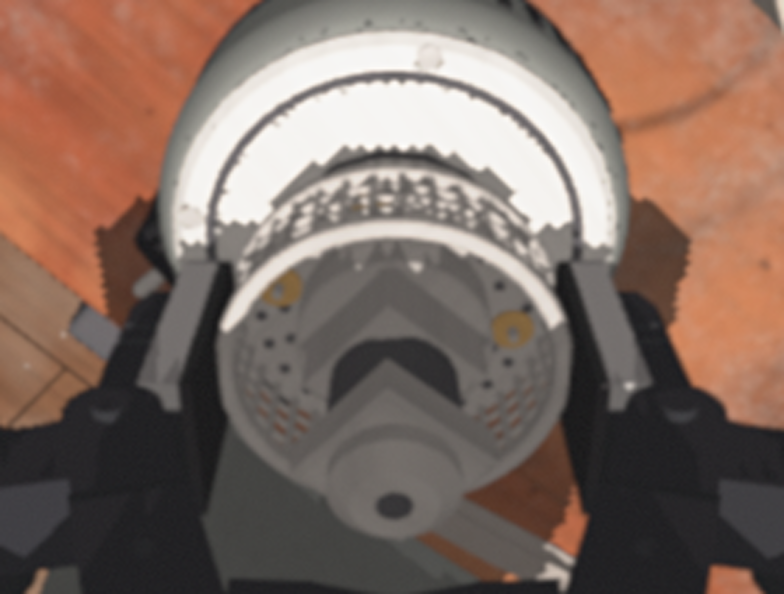

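Request:
{"api": "send_rows", "payload": {"targets": [{"jaw": 0.6, "dx": 0, "dy": 0, "dz": 0.07, "wx": 0, "wy": 0, "wz": 0}, {"jaw": 0.6, "dx": 0, "dy": 0, "dz": 0.07, "wx": 0, "wy": 0, "wz": 0}, {"jaw": 0.2, "dx": 0, "dy": 0, "dz": 0.07, "wx": 0, "wy": 0, "wz": 0}, {"jaw": 0.2, "dx": 0, "dy": 0, "dz": 0.07, "wx": 0, "wy": 0, "wz": 0}, {"jaw": 0.2, "dx": 0, "dy": 0, "dz": 0.07, "wx": 0, "wy": 0, "wz": 0}, {"jaw": 0.2, "dx": 0, "dy": 0, "dz": -1.2, "wx": 0, "wy": 0, "wz": 0}, {"jaw": 0.2, "dx": 0, "dy": 0, "dz": -2.6, "wx": 0, "wy": 0, "wz": 0}, {"jaw": 0.2, "dx": 0, "dy": 0, "dz": -4, "wx": 0, "wy": 0, "wz": 0}, {"jaw": 0.2, "dx": 0, "dy": 0, "dz": -4, "wx": 0, "wy": 0, "wz": 0}]}}

```text
time: 8.2
position: [0.4122, 0.2616, 0.1713]
tcp_rot: [-0.002, 0.928, 0.373, 0.005]
force: [1.8, 0.7, 1.1]
grip_width: 0.796
```

Run:
```python
from h import *
from cell import ctrl
pr(ctrl); look(ctrl,"w11")
im=cv2.imread('pics/w11.png')
cv2.imwrite('pics/w11z.png',cv2.resize(im[150:370,180:460],None,fx=2.8,fy=2.7,interpolation=cv2.INTER_CUBIC))
look(ctrl,"s11","scene")
im=cv2.imread('pics/s11.png')
cv2.imwrite('pics/s11z.png',cv2.resize(im[200:360,190:350],None,fx=4,fy=3.7,interpolation=cv2.INTER_CUBIC))
```

```text
t 8.2 pos [0.4122 0.2616 0.1713] xyaw 43.78 tilt [0.0072 0.0069] F [1.84 0.71 1.09] T [ 0.122 -0.1   -0.026] w 0.796 j [ 0.97  0.09 -0.48  0.   -0.98  1.36]
```

View pics/w11z.png

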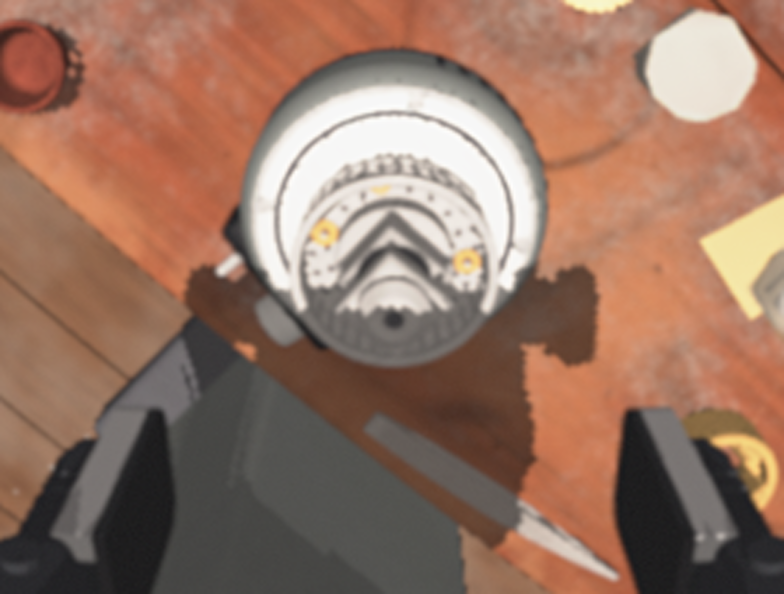

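View pics/s11z.png

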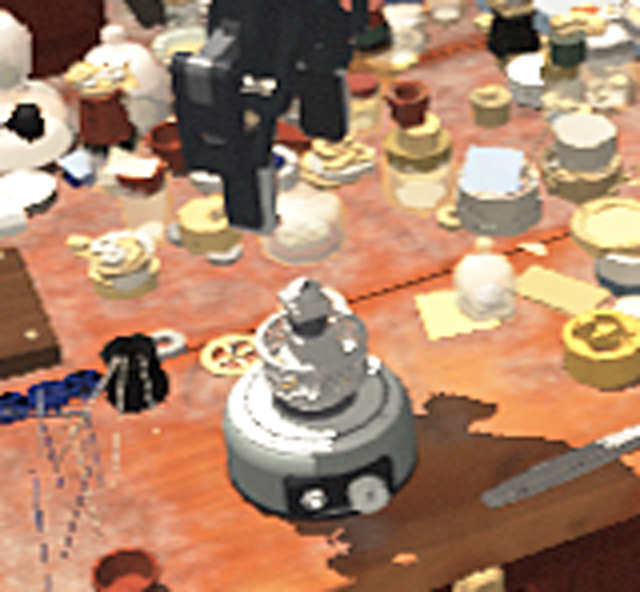

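Request:
{"api": "send_rows", "payload": {"targets": [{"jaw": 0.25, "dx": -12.95, "dy": 11.95, "dz": 0, "wx": 0, "wy": 0, "wz": 8.76}, {"jaw": 0.25, "dx": -12.95, "dy": 11.95, "dz": 0, "wx": 0, "wy": 0, "wz": 8.76}, {"jaw": 0.25, "dx": -12.95, "dy": 11.95, "dz": 0, "wx": 0, "wy": 0, "wz": 8.76}, {"jaw": 0.25, "dx": -12.95, "dy": 11.95, "dz": 0, "wx": 0, "wy": 0, "wz": 8.76}, {"jaw": 0.25, "dx": -12.95, "dy": 11.95, "dz": 0, "wx": 0, "wy": 0, "wz": 8.76}, {"jaw": 0.25, "dx": -12.95, "dy": 11.95, "dz": 0, "wx": 0, "wy": 0, "wz": 8.76}, {"jaw": 0.25, "dx": -12.95, "dy": 11.95, "dz": 0, "wx": 0, "wy": 0, "wz": 8.76}, {"jaw": 0.25, "dx": -12.95, "dy": 11.95, "dz": 0, "wx": 0, "wy": 0, "wz": 8.76}, {"jaw": 0.25, "dx": -12.95, "dy": 11.95, "dz": 0, "wx": 0, "wy": 0, "wz": 8.76}, {"jaw": 0.25, "dx": -12.95, "dy": 11.95, "dz": 0, "wx": 0, "wy": 0, "wz": 8.76}]}}

```text
time: 9.13
position: [0.3819, -0.1586, 0.1639]
tcp_rot: [-0.0, 1.0, -0.001, -0.001]
force: [1.3, 0.0, 0.2]
grip_width: 0.753
```

Run:
```python
from h import *
from cell import ctrl
pr(ctrl)
```

```text
t 9.13 pos [ 0.3819 -0.1586  0.1639] xyaw -0.08 tilt [-0.0011  0.0002] F [1.31 0.03 0.22] T [ 0.039 -0.182  0.045] w 0.7533 j [ 0.09 -0.02 -0.63 -0.   -0.97  1.48]
```

Request:
{"api": "send_rows", "payload": {"targets": [{"jaw": 0.25, "dx": 0, "dy": 0, "dz": 1.2, "wx": 0, "wy": 0, "wz": 0}, {"jaw": 0.25, "dx": 0, "dy": 0, "dz": 1.2, "wx": 0, "wy": 0, "wz": 0}, {"jaw": 0.25, "dx": 0, "dy": 0, "dz": 1.2, "wx": 0, "wy": 0, "wz": 0}]}}

```text
time: 9.38
position: [0.3814, -0.1575, 0.1332]
tcp_rot: [0.0, 1.0, -0.002, -0.003]
force: [0.4, 0.3, 0.6]
grip_width: 0.749
```

Run:
```python
from h import *
from cell import ctrl
pr(ctrl); look(ctrl,"w12")
im=cv2.imread('pics/w12.png')
cv2.imwrite('pics/w12z.png',cv2.resize(im[150:350,200:460],None,fx=3,fy=3,interpolation=cv2.INTER_CUBIC))
```

```text
t 9.38 pos [ 0.3814 -0.1575  0.1332] xyaw -0.24 tilt [-0.0051 -0.0002] F [0.4  0.3  0.57] T [ 0.048 -0.055  0.023] w 0.7489 j [ 0.09  0.01 -0.67 -0.   -0.89  1.48]
```

View pics/w12z.png

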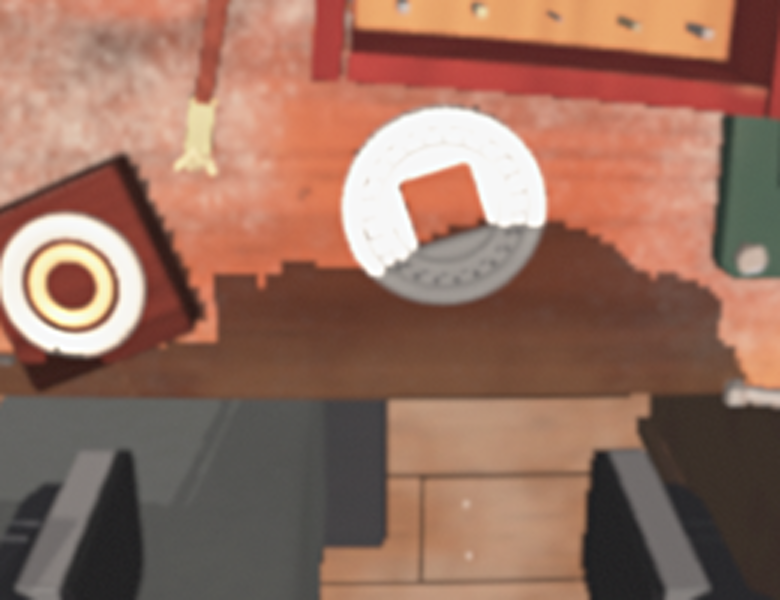

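Run:
```python
from h import *
d=np.load('pics/w12.npy',allow_pickle=True).item()
px=lambda u,v:(200+(u+.5)/3-.5,150+(v+.5)/3-.5)
print([hit(d,*px(*p),.006,True).round(4) for p in ((443,205),(341,205),(546,205),(443,106),(443,305))])
C=[hit(d,*px(*c),.005,True) for c in [(400,186),(467,163),(489,225),(419,246)]]
print(np.round(C,4),np.mean(C,0))
for a,b in ((0,1),(1,2),(2,3),(3,0)): v=C[a]-C[b]; print(np.linalg.norm(v),np.degrees(np.arctan2(v[1],v[0]))%90)
print(hit(d,*px(345,80),0.,True),hit(d,*px(720,275),0.,True),hit(d,*px(345,80),0.066,True))
```

```text
[array([ 0.3883, -0.1788,  0.006 ]), array([ 0.3884, -0.1531,  0.006 ]), array([ 0.3883, -0.205 ,  0.006 ]), array([ 0.4136, -0.1784,  0.006 ]), array([ 0.3614, -0.1793,  0.006 ])]
[[ 0.393  -0.168   0.005 ]
 [ 0.399  -0.1847  0.005 ]
 [ 0.3827 -0.1907  0.005 ]
 [ 0.3772 -0.1729  0.005 ]] [ 0.38797891 -0.17906827  0.005     ]
0.01776740942709364 19.50484095212252
0.017280654542102224 20.29887805837887
0.018645952959469633 17.322858364636616
0.016580881204851152 17.342730626744213
[ 0.4191751  -0.15430261  0.        ] [ 0.36716507 -0.25546015  0.        ] [ 0.42986737 -0.15533673  0.066     ]
```

Request:
{"api": "send_rows", "payload": {"targets": [{"jaw": 0.25, "dx": 0.25, "dy": 0.86, "dz": 1.0, "wx": 0, "wy": 0, "wz": 0}, {"jaw": 0.25, "dx": 0.25, "dy": 0.86, "dz": 2.2, "wx": 0, "wy": 0, "wz": 0}, {"jaw": 0.25, "dx": 0.25, "dy": 0.86, "dz": 3.4, "wx": 0, "wy": 0, "wz": 0}, {"jaw": 0.25, "dx": 0.25, "dy": 0.86, "dz": 4.1, "wx": 0, "wy": 0, "wz": 0}, {"jaw": 0.25, "dx": 0.25, "dy": 0.86, "dz": 4.1, "wx": 0, "wy": 0, "wz": 0}, {"jaw": 0.25, "dx": 0.25, "dy": 0.86, "dz": 4.1, "wx": 0, "wy": 0, "wz": 0}]}}

```text
time: 9.93
position: [0.3903, -0.1771, 0.0325]
tcp_rot: [0.0, 1.0, 0.001, -0.001]
force: [-0.7, -0.4, 0.7]
grip_width: 0.748
```

Run:
```python
from h import *
from cell import ctrl
pr(ctrl); look(ctrl,"w13"); pr(ctrl)
im=cv2.imread('pics/w13.png')
cv2.imwrite('pics/w13z.png',cv2.resize(im[200:400,190:450],None,fx=3,fy=3,interpolation=cv2.INTER_CUBIC))
```

```text
t 9.93 pos [ 0.3903 -0.1771  0.0325] xyaw 0.09 tilt [-0.0013 -0.0004] F [-0.68 -0.44  0.66] T [ 0.014 -0.006  0.02 ] w 0.7484 j [ 0.04  0.2  -0.77  0.   -0.6   1.53]
t 9.98 pos [ 0.391  -0.1773  0.0332] xyaw 0.07 tilt [ 0.0009 -0.0003] F [ 0.1  -0.45  0.54] T [-0.008 -0.064 -0.003] w 0.7531 j [ 0.04  0.2  -0.77  0.   -0.6   1.53]
```

View pics/w13z.png

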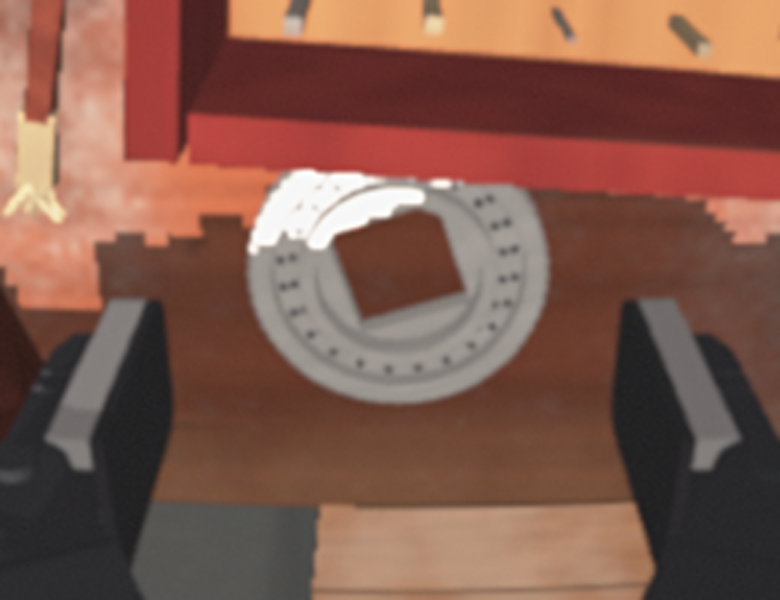

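Run:
```python
from h import *
d=np.load('pics/w13.npy',allow_pickle=True).item()
px=lambda u,v:(190+(u+.5)/3-.5,200+(v+.5)/3-.5)
print([hit(d,*px(*p),.007,True).round(4) for p in ((248,275),(548,275),(398,403))])
C=[hit(d,*px(*c),.005,True) for c in [(334,238),(432,208),(466,293),(362,328)]]
print(np.round(C,4),np.mean(C,0))
for a,b in ((0,1),(1,2),(2,3),(3,0)): v=C[a]-C[b]; print(np.linalg.norm(v),np.degrees(np.arctan2(v[1],v[0]))%90)
```

```text
[array([ 0.3872, -0.1536,  0.007 ]), array([ 0.3873, -0.2045,  0.007 ]), array([ 0.3616, -0.1791,  0.007 ])]
[[ 0.3934 -0.1683  0.005 ]
 [ 0.3989 -0.1847  0.005 ]
 [ 0.3829 -0.1908  0.005 ]
 [ 0.376  -0.1728  0.005 ]] [ 0.38779957 -0.1791213   0.005     ]
0.017299860337407713 18.640658981621385
0.017106226158388537 20.90740598213908
0.01923687178677062 21.05583970068156
0.017946610865765412 14.668029136151233
```

Request:
{"api": "send_rows", "payload": {"targets": [{"jaw": 0.25, "dx": -0.14, "dy": 0.05, "dz": 0.6, "wx": 0, "wy": 0, "wz": 0}, {"jaw": 0.25, "dx": -0.14, "dy": 0.05, "dz": 1.25, "wx": 0, "wy": 0, "wz": 0}, {"jaw": 0.25, "dx": -0.14, "dy": 0.05, "dz": 1.25, "wx": 0, "wy": 0, "wz": 0}, {"jaw": 0.6, "dx": -0.14, "dy": 0.05, "dz": 1.25, "wx": 0, "wy": 0, "wz": 0}, {"jaw": 0.6, "dx": -0.14, "dy": 0.05, "dz": 1.25, "wx": 0, "wy": 0, "wz": 0}, {"jaw": 0.6, "dx": -0.14, "dy": 0.05, "dz": 1.25, "wx": 0, "wy": 0, "wz": 0}, {"jaw": 0.6, "dx": -0.14, "dy": 0.05, "dz": 1.25, "wx": 0, "wy": 0, "wz": 0}, {"jaw": 0.6, "dx": -0.14, "dy": 0.05, "dz": 1.25, "wx": 0, "wy": 0, "wz": 0}], "force": 40}}

```text
time: 10.65
position: [0.3873, -0.1792, 0.0026]
tcp_rot: [0.0, 1.0, -0.0, 0.001]
force: [-2.2, 3.3, 7.1]
grip_width: 0.555
```

Run:
```python
from h import *
from cell import ctrl
pr(ctrl); look(ctrl,"w14"); pr(ctrl)
im=cv2.imread('pics/w14.png')
cv2.imwrite('pics/w14z.png',cv2.resize(im[200:400,190:450],None,fx=3,fy=3,interpolation=cv2.INTER_CUBIC))
```

```text
t 10.65 pos [ 0.3873 -0.1792  0.0026] xyaw -0.05 tilt [ 0.0025 -0.    ] F [-2.22  3.31  7.07] T [1.217 0.781 0.038] w 0.5551 j [ 0.03  0.26 -0.8   0.   -0.51  1.54]
t 10.7 pos [ 0.3873 -0.1792  0.0026] xyaw -0.06 tilt [ 0.0025 -0.    ] F [-1.54  2.49  6.96] T [1.209 0.763 0.05 ] w 0.5554 j [ 0.03  0.26 -0.8   0.   -0.51  1.54]
```

View pics/w14z.png

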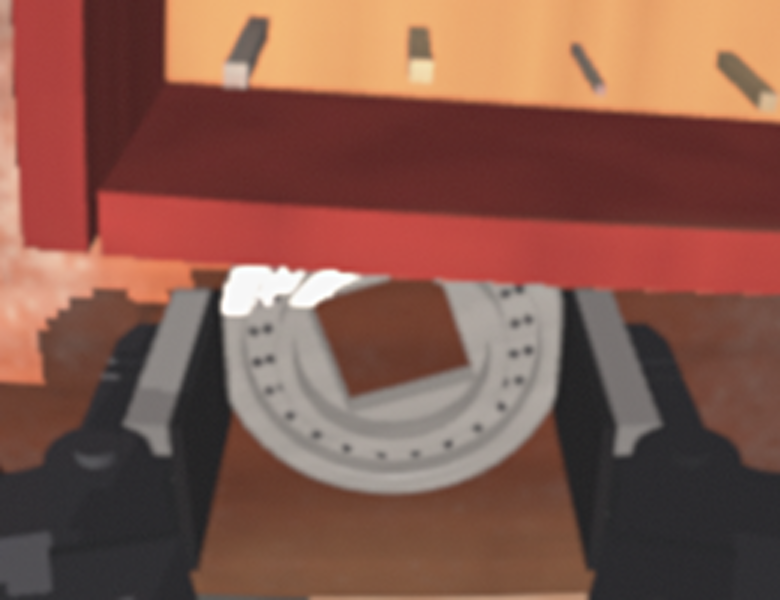

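Request:
{"api": "send_rows", "payload": {"targets": [{"jaw": 0.6, "dx": 0, "dy": 0, "dz": -0.6, "wx": 0, "wy": 0, "wz": 0}, {"jaw": 0.6, "dx": 0, "dy": 0, "dz": -2, "wx": 0, "wy": 0, "wz": 0}, {"jaw": 0.6, "dx": 0, "dy": 0, "dz": -3.5, "wx": 0, "wy": 0, "wz": 0}, {"jaw": 0.6, "dx": 0, "dy": 0, "dz": -5, "wx": 0, "wy": 0, "wz": 0}, {"jaw": 0.6, "dx": 0, "dy": 0, "dz": -6.4, "wx": 0, "wy": 0, "wz": 0}, {"jaw": 0.6, "dx": 0, "dy": 0, "dz": -6.4, "wx": 0, "wy": 0, "wz": 0}, {"jaw": 0.6, "dx": 0, "dy": 0, "dz": -6.4, "wx": 0, "wy": 0, "wz": 0}]}}

```text
time: 11.28
position: [0.3879, -0.1794, 0.1646]
tcp_rot: [0.0, 1.0, -0.001, 0.004]
force: [-0.3, 1.3, -1.9]
grip_width: 0.55
```

Run:
```python
from h import *
from cell import ctrl
pr(ctrl); look(ctrl,"w15"); pr(ctrl)
im=cv2.imread('pics/w15.png')
cv2.imwrite('pics/w15z.png',cv2.resize(im[240:390,240:400],None,fx=5,fy=4,interpolation=cv2.INTER_CUBIC))
```

```text
t 11.28 pos [ 0.3879 -0.1794  0.1646] xyaw -0.08 tilt [ 0.0078 -0.    ] F [-0.3   1.27 -1.91] T [ 0.06   0.039 -0.003] w 0.5502 j [ 0.03 -0.01 -0.61  0.   -0.96  1.54]
t 11.33 pos [ 0.3867 -0.1793  0.1627] xyaw -0.09 tilt [0.0042 0.0003] F [-0.09  1.44 -0.75] T [0.011 0.092 0.012] w 0.5506 j [ 0.03 -0.   -0.61 -0.   -0.96  1.54]
```

View pics/w15z.png

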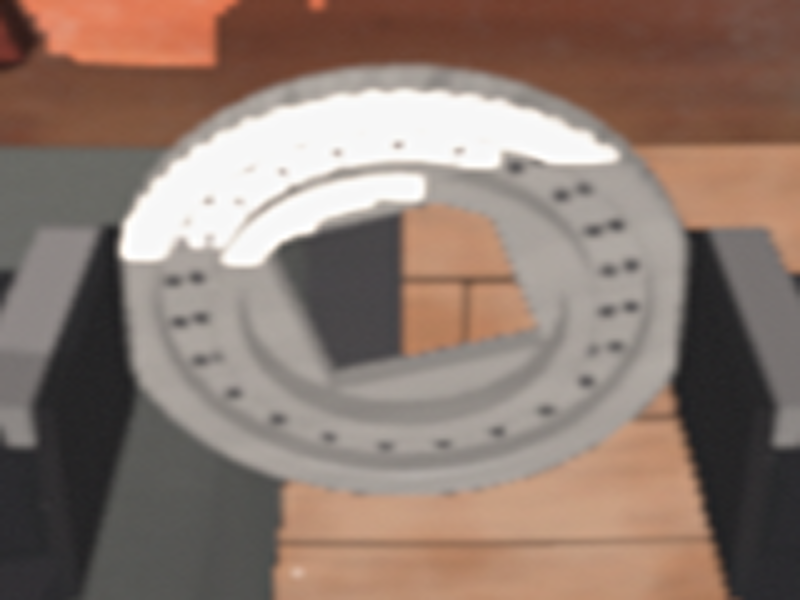

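```bash
cat > fitl.py <<'E'
from h import *
from scipy.optimize import least_squares
d=np.load('pics/w15.npy',allow_pickle=True).item(); st=d['st']
Rm=Rq(st['tcp_rot']).as_matrix()
px=lambda u,v:np.array([240+(u+.5)/5-.5,240+(v+.5)/4-.5])
def W(p,l):
    x,y,z,a=p[:4]; tx,ty=p[4:]; 
    q=np.array([x,y,z])+R.from_euler('zxy',[a,tx,ty]).as_matrix()@np.array([l[0],l[1],-l[2]]); return st['position']+Rm@q
h=.0099
def res(p):
    P=lambda l:proj(d,W(p,l),True)
    C=np.array([P([.025*np.cos(t),.025*np.sin(t),.009]) for t in np.linspace(0,2*np.pi,180)])
    r=[C[:,0].min()-px(120,0)[0],C[:,0].max()-px(688,0)[0],C[:,1].max()-px(0,492)[1]]
    C=np.array([P([.025*np.cos(t),.025*np.sin(t),.0]) for t in np.linspace(0,2*np.pi,180)])
    r+=[C[:,1].min()-px(0,65)[1]]
    Q=np.array([P([sx*h,sy*h,.005]) for sx in(1,-1) for sy in (1,-1)])
    for t in [(270,250),(493,210),(541,330),(333,383)]:
            k=np.argmin(np.linalg.norm(Q-px(*t),axis=1)); r+=list(Q[k]-px(*t))
    return np.array(r+list(50*p[4:]))
for a0 in (-19,19):
  s=least_squares(res,[0,0,0,np.radians(a0),0,0],loss='soft_l1'); print(s.cost,s.x[:3]*1e3,np.degrees(s.x[3:]),s.fun.round(1))
E
python3 fitl.py
```

```text
8.842106181169243 [-0.60167001  1.26090086  5.08141691] [-15.73505928   0.33913858   0.50811794] [ 0.6  0.7 -0.1  1.3 -0.3 -2.4 -1.3 -3.4 -0.   3.6  0.   0.3  0.3  0.4]
8.8421061811691 [-0.60167001  1.26090086  5.08141695] [-15.73505911   0.33913863   0.50811738] [ 0.6  0.7 -0.1  1.3 -0.3 -2.4 -1.3 -3.4 -0.   3.6  0.   0.3  0.3  0.4]
```

Run:
```python
from h import *
def rect(name,z,out):
    d=np.load(f'pics/{name}.npy',allow_pickle=True).item(); im=cv2.imread(f'pics/{name}.png'); st=d['st']
    n=560; s=.00010
    M=np.zeros((n,n,2),np.float32)
    for i in range(n):
        for j in range(n):
            # image right = -y world, up = +x world
            M[i,j]=proj(d,[st['position'][0]+(n/2-i)*s,st['position'][1]-(j-n/2)*s,z],True)
    o=cv2.remap(im,M[...,0],M[...,1],cv2.INTER_CUBIC)
    cv2.circle(o,(n//2,n//2),250,(0,255,0),1); cv2.drawMarker(o,(n//2,n//2),(0,0,255))
    cv2.imwrite(f'pics/{out}.png',o); return o
d=np.load('pics/w15.npy',allow_pickle=True).item(); z=d['st']['position'][2]
a=rect("w15",z-.0026+.005,"r15"); 
b=rect("w15",z-.0026+.009,"r15b")
cv2.imwrite('pics/r15c.png',cv2.resize(np.hstack([a,b]),(1120,560))[:, :1120] if 0 else cv2.resize(np.hstack([a,b]),(800,400)))
```

```text
(no output)
```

View pics/r15.png

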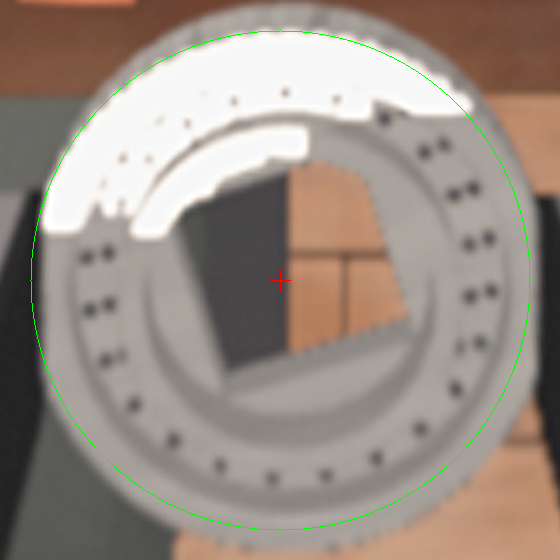

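View pics/r15b.png

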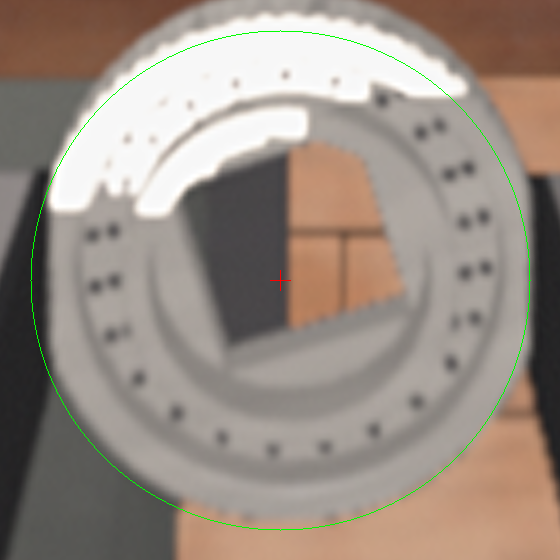

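Run:
```python
from h import *
# rim left/right extents in w14 & w15 at the widest row, using crops
for n in ("w14","w15"):
    im=cv2.imread(f'pics/{n}.png')[265:360,215:425]
    cv2.imwrite(f'pics/{n}q.png',cv2.resize(im,None,fx=3.8,fy=3,interpolation=cv2.INTER_CUBIC))
a=cv2.imread('pics/w14q.png');b=cv2.imread('pics/w15q.png'); cv2.imwrite('pics/q.png',np.vstack([a,b]))
```

```text
(no output)
```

View pics/q.png

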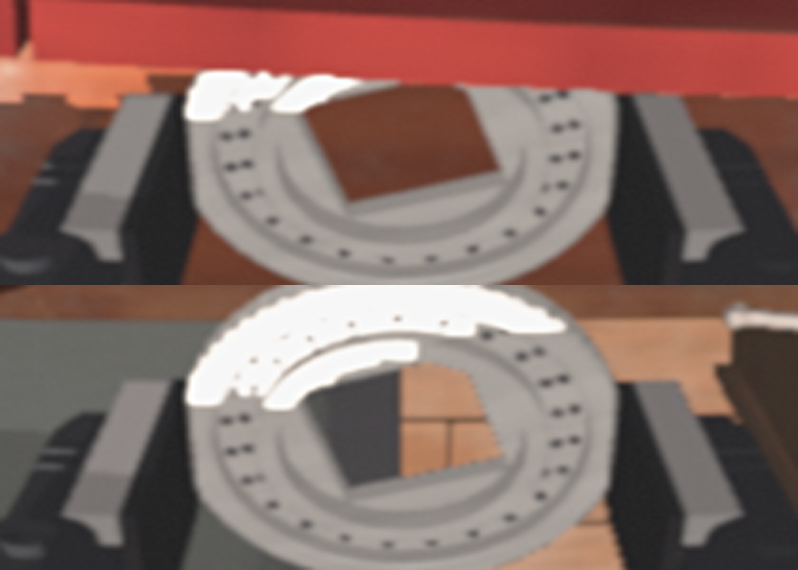

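Request:
{"api": "send_rows", "payload": {"targets": [{"jaw": 0.6, "dx": 0.87, "dy": -17.56, "dz": 0.2, "wx": 0, "wy": 0, "wz": 3.2}, {"jaw": 0.6, "dx": 0.87, "dy": -17.56, "dz": 0.2, "wx": 0, "wy": 0, "wz": 3.2}, {"jaw": 0.6, "dx": 0.87, "dy": -17.56, "dz": 0.2, "wx": 0, "wy": 0, "wz": 3.2}, {"jaw": 0.6, "dx": 0.87, "dy": -17.56, "dz": 0.2, "wx": 0, "wy": 0, "wz": 3.2}, {"jaw": 0.6, "dx": 0.87, "dy": -17.56, "dz": 0.2, "wx": 0, "wy": 0, "wz": 3.2}, {"jaw": 0.6, "dx": 0.87, "dy": -17.56, "dz": 0.2, "wx": 0, "wy": 0, "wz": 3.2}, {"jaw": 0.6, "dx": 0.87, "dy": -17.56, "dz": 0.2, "wx": 0, "wy": 0, "wz": 3.2}, {"jaw": 0.6, "dx": 0.87, "dy": -17.56, "dz": 0.2, "wx": 0, "wy": 0, "wz": 3.2}, {"jaw": 0.6, "dx": 0.87, "dy": -17.56, "dz": 0.2, "wx": 0, "wy": 0, "wz": 3.2}, {"jaw": 0.6, "dx": 0.87, "dy": -17.56, "dz": 0.2, "wx": 0, "wy": 0, "wz": 3.2}]}}

```text
time: 12.17
position: [0.4053, 0.2168, 0.1557]
tcp_rot: [0.001, 0.99, -0.14, -0.0]
force: [1.0, -1.0, -1.2]
grip_width: 0.557
```

Run:
```python
from h import *
from cell import ctrl
pr(ctrl)
```

```text
t 12.17 pos [0.4053 0.2168 0.1557] xyaw -16.06 tilt [-0.0011 -0.0012] F [ 0.96 -1.04 -1.22] T [-0.046 -0.166 -0.015] w 0.5573 j [ 0.92  0.07 -0.55 -0.   -0.95  0.37]
```

Request:
{"api": "send_rows", "payload": {"targets": [{"jaw": 0.6, "dx": -0.33, "dy": -1.69, "dz": 0.2, "wx": 0, "wy": 0, "wz": 0}, {"jaw": 0.6, "dx": -0.33, "dy": -1.69, "dz": 0.4, "wx": 0, "wy": 0, "wz": 0}, {"jaw": 0.6, "dx": -0.33, "dy": -1.69, "dz": 0.7, "wx": 0, "wy": 0, "wz": 0}, {"jaw": 0.6, "dx": -0.33, "dy": -1.69, "dz": 0.7, "wx": 0, "wy": 0, "wz": 0}, {"jaw": 0.6, "dx": -0.33, "dy": -1.69, "dz": 0.7, "wx": 0, "wy": 0, "wz": 0}]}}

```text
time: 12.58
position: [0.4095, 0.2564, 0.1378]
tcp_rot: [0.001, 0.99, -0.14, -0.001]
force: [0.4, 0.6, -0.5]
grip_width: 0.548
```

Run:
```python
from h import *
from cell import ctrl
pr(ctrl); look(ctrl,"w16"); pr(ctrl)
im=cv2.imread('pics/w16.png')
cv2.imwrite('pics/w16z.png',cv2.resize(im[200:420,180:460],None,fx=2.8,fy=2.7,interpolation=cv2.INTER_CUBIC))
```

```text
t 12.58 pos [0.4095 0.2564 0.1378] xyaw -16.13 tilt [-0.0019 -0.0024] F [ 0.36  0.61 -0.49] T [-0.02  -0.008  0.006] w 0.5484 j [ 0.97  0.13 -0.53 -0.   -0.91  0.32]
t 12.63 pos [0.4099 0.2566 0.1384] xyaw -16.15 tilt [-0.001  -0.0013] F [ 0.62  0.23 -0.15] T [-0.011 -0.031 -0.017] w 0.5516 j [ 0.97  0.13 -0.53 -0.   -0.91  0.32]
```

View pics/w16z.png

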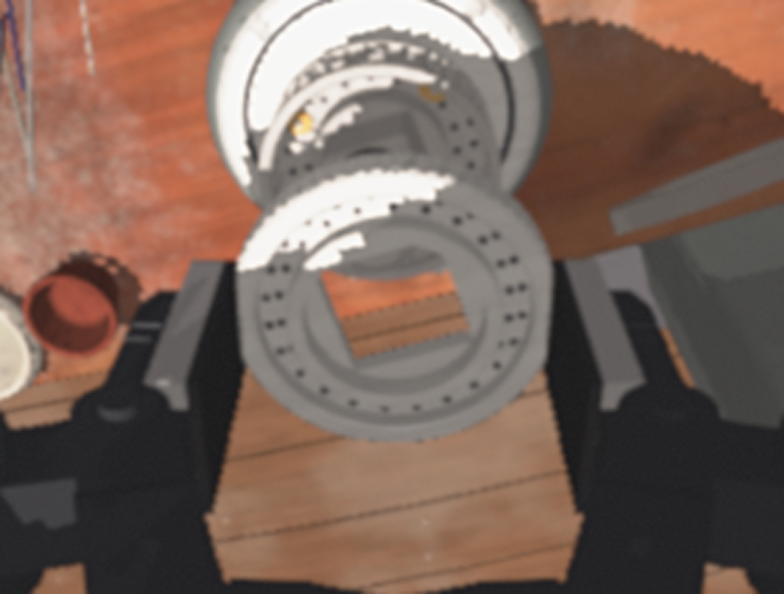

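Request:
{"api": "send_rows", "payload": {"targets": [{"jaw": 0.6, "dx": -0.07, "dy": -0.11, "dz": 0.3, "wx": 0, "wy": 0, "wz": 0}, {"jaw": 0.6, "dx": -0.07, "dy": -0.11, "dz": 0.6, "wx": 0, "wy": 0, "wz": 0}, {"jaw": 0.6, "dx": -0.07, "dy": -0.11, "dz": 0.78, "wx": 0, "wy": 0, "wz": 0}, {"jaw": 0.6, "dx": -0.07, "dy": -0.11, "dz": 0.78, "wx": 0, "wy": 0, "wz": 0}]}}

```text
time: 12.97
position: [0.4088, 0.2602, 0.1181]
tcp_rot: [0.001, 0.99, -0.14, -0.001]
force: [-0.2, 0.2, -0.7]
grip_width: 0.554
```

Run:
```python
from h import *
from cell import ctrl
pr(ctrl); look(ctrl,"w17"); pr(ctrl)
im=cv2.imread('pics/w17.png')
cv2.imwrite('pics/w17z.png',cv2.resize(im[200:420,180:460],None,fx=2.8,fy=2.7,interpolation=cv2.INTER_CUBIC))
cv2.imwrite('pics/w17y.png',cv2.resize(im[280:350,270:370],None,fx=7,fy=7,interpolation=cv2.INTER_CUBIC))
```

```text
t 12.97 pos [0.4088 0.2602 0.1181] xyaw -16.14 tilt [-0.0013 -0.0014] F [-0.22  0.2  -0.68] T [-0.052  0.003  0.02 ] w 0.5544 j [ 0.97  0.16 -0.55 -0.   -0.86  0.32]
t 13.02 pos [0.4091 0.2605 0.1187] xyaw -16.12 tilt [-0.0008 -0.0011] F [-0.65  0.31 -0.92] T [ 0.019 -0.054 -0.018] w 0.5523 j [ 0.97  0.16 -0.55 -0.   -0.87  0.32]
```

View pics/w17z.png

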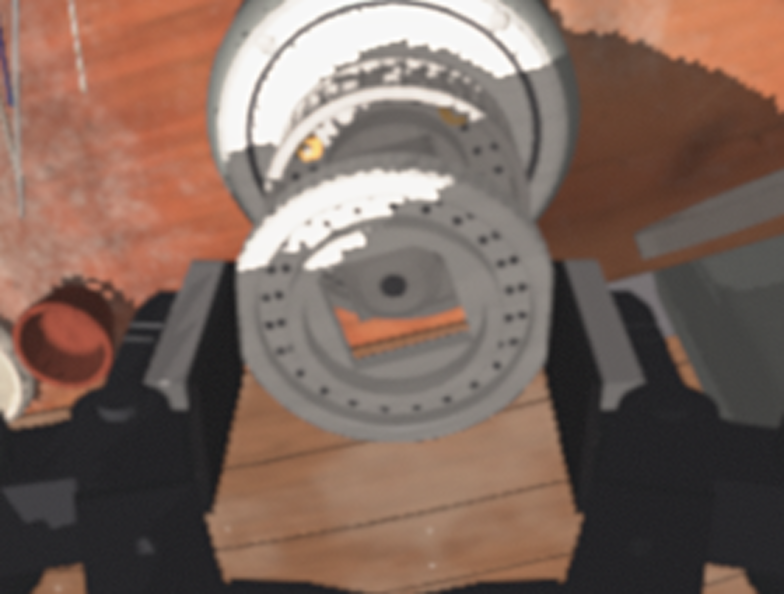

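View pics/w17y.png

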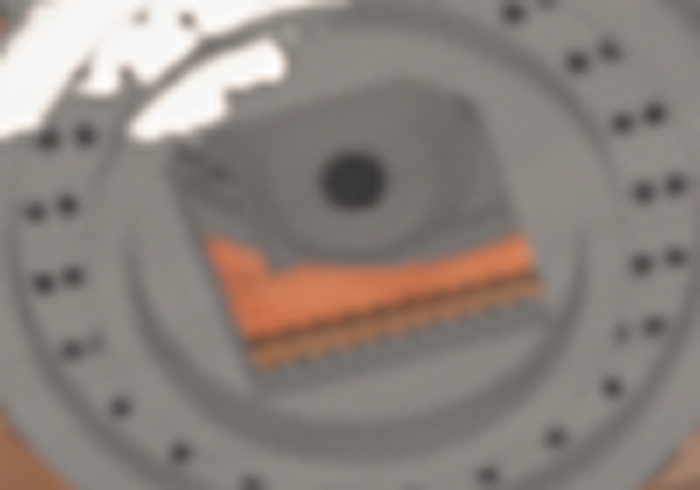

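Run:
```python
from rel import *
rel("w17",393.5,286,[.0007,.0013,.0026])
rel("w17",393.5,286,[.0000,.001,.0026])
```

```text
spindle seen [0.4101 0.259  0.115 ] part [0.4094 0.259  0.1161] need tool shift mm [ 0.68 -0.13  1.07]
spindle seen [0.4101 0.259  0.115 ] part [0.4088 0.2595 0.1161] need tool shift mm [1.38 0.17 1.07]
```

Request:
{"api": "send_rows", "payload": {"targets": [{"jaw": 0.6, "dx": 0.035, "dy": 0, "dz": 0.08, "wx": 0, "wy": 0, "wz": 0}, {"jaw": 0.6, "dx": 0.035, "dy": 0, "dz": 0.16, "wx": 0, "wy": 0, "wz": 0}, {"jaw": 0.6, "dx": 0.035, "dy": 0, "dz": 0.24, "wx": 0, "wy": 0, "wz": 0}, {"jaw": 0.6, "dx": 0.035, "dy": 0, "dz": 0.3, "wx": 0, "wy": 0, "wz": 0}, {"jaw": 0.6, "dx": 0.035, "dy": 0, "dz": 0.36, "wx": 0, "wy": 0, "wz": 0}, {"jaw": 0.6, "dx": 0.035, "dy": 0, "dz": 0.36, "wx": 0, "wy": 0, "wz": 0}]}}

```text
time: 13.52
position: [0.41, 0.2608, 0.11]
tcp_rot: [0.0, 0.99, -0.14, -0.0]
force: [0.2, -0.0, -0.8]
grip_width: 0.552
```

Run:
```python
from h import *
from cell import ctrl
pr(ctrl); look(ctrl,"w18"); pr(ctrl)
im=cv2.imread('pics/w18.png')
cv2.imwrite('pics/w18y.png',cv2.resize(im[260:370,250:390],None,fx=5.5,fy=5.3,interpolation=cv2.INTER_CUBIC))
```

```text
t 13.52 pos [0.41   0.2608 0.11  ] xyaw -16.1 tilt [-0.0003 -0.0003] F [ 0.22 -0.01 -0.79] T [-0.032 -0.006  0.018] w 0.5523 j [ 0.97  0.17 -0.56 -0.   -0.84  0.32]
t 13.57 pos [0.4101 0.2609 0.1102] xyaw -16.09 tilt [-0.0002 -0.0002] F [-0.13  0.15 -1.82] T [-0.023 -0.006 -0.005] w 0.552 j [ 0.97  0.17 -0.56  0.   -0.84  0.32]
```

View pics/w18y.png

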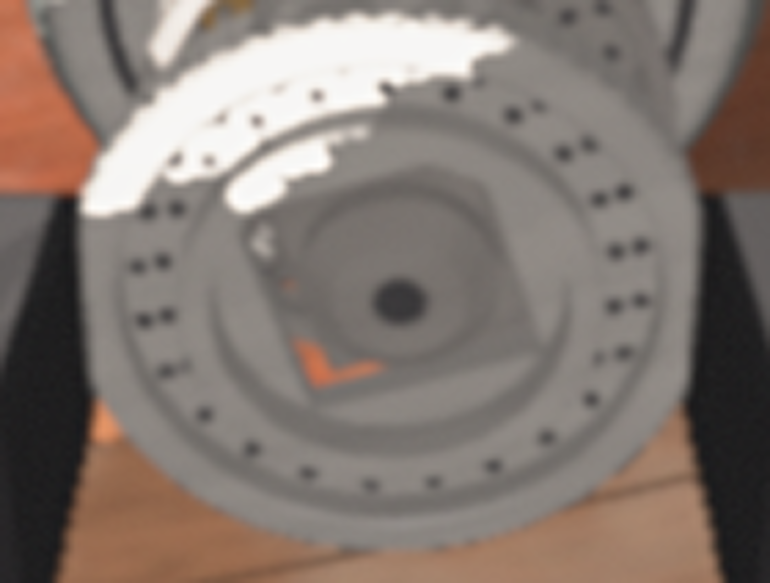

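Run:
```python
from h import *
d=np.load('pics/w18.npy',allow_pickle=True).item(); st=d['st']; Rm=Rq(st['tcp_rot']).as_matrix()
px=lambda u,v:(250+(u+.5)/5.5-.5,260+(v+.5)/5.3-.5)
c=hit(d,*px(400,300),.115,True); print(c, (Rm.T@(c-st['position'])*1e3).round(2))
zt=st['position'][2]-.0026+.005
P=[Rm.T@(hit(d,*px(*q),zt,True)-st['position'])*1e3 for q in ((315,406),(540,352),(243,225))]
print(np.round(P,2)); a,b,e=P
print('centre',(b+e)/2, 'sides',np.linalg.norm(b-a),np.linalg.norm(e-a), np.degrees(np.arctan2(*(b-a)[1::-1])),np.degrees(np.arctan2(*(e-a)[1::-1])))
```

```text
[0.41034853 0.25895461 0.115     ] [ 0.76  1.77 -4.81]
[[-11.2   -5.12  -2.4 ]
 [ -5.82  13.05  -2.4 ]
 [  6.33 -10.44  -2.4 ]]
centre [ 0.25594013  1.30380459 -2.39965844] sides 18.954037604585128 18.32101984120895 73.50466672199617 -16.873085857578115
```

Request:
{"api": "send_rows", "payload": {"targets": [{"jaw": 0.6, "dx": 0, "dy": 0.015, "dz": 0.05, "wx": 0, "wy": 0, "wz": 0}, {"jaw": 0.6, "dx": 0, "dy": 0.015, "dz": 0.1, "wx": 0, "wy": 0, "wz": 0}, {"jaw": 0.6, "dx": 0, "dy": 0.015, "dz": 0.15, "wx": 0, "wy": 0, "wz": 0}, {"jaw": 0.6, "dx": 0, "dy": 0.015, "dz": 0.2, "wx": 0, "wy": 0, "wz": 0}, {"jaw": 0.6, "dx": 0, "dy": 0.015, "dz": 0.2, "wx": 0, "wy": 0, "wz": 0}]}}

```text
time: 13.98
position: [0.41, 0.2604, 0.105]
tcp_rot: [0.0, 0.99, -0.14, -0.0]
force: [-0.5, -0.4, -1.4]
grip_width: 0.556
```

Run:
```python
from h import *
from cell import ctrl
pr(ctrl); look(ctrl,"w19"); pr(ctrl)
im=cv2.imread('pics/w19.png')
cv2.imwrite('pics/w19y.png',cv2.resize(im[260:370,250:390],None,fx=5.5,fy=5.3,interpolation=cv2.INTER_CUBIC))
```

```text
t 13.98 pos [0.41   0.2604 0.105 ] xyaw -16.1 tilt [-0.0003 -0.0003] F [-0.48 -0.39 -1.4 ] T [-0.006 -0.034  0.014] w 0.5565 j [ 0.97  0.17 -0.57 -0.   -0.83  0.32]
t 14.03 pos [0.41   0.2604 0.1052] xyaw -16.1 tilt [-0.0002 -0.0003] F [ 0.01 -0.41 -0.27] T [-0.007 -0.018  0.041] w 0.5544 j [ 0.97  0.17 -0.57 -0.   -0.83  0.32]
```

View pics/w19y.png

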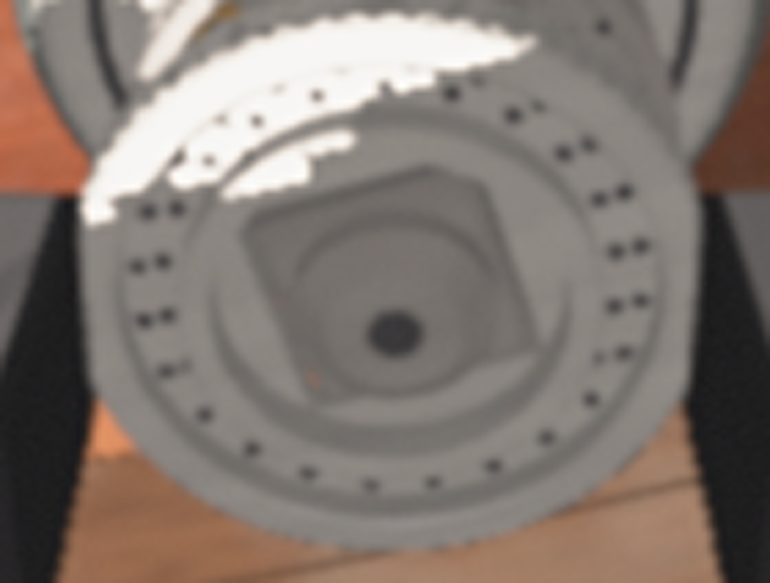

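Request:
{"api": "send_rows", "payload": {"targets": [{"jaw": 0.6, "dx": 0, "dy": 0, "dz": 0.15, "wx": 0, "wy": 0, "wz": 0}, {"jaw": 0.6, "dx": 0, "dy": 0, "dz": 0.3, "wx": 0, "wy": 0, "wz": 0}, {"jaw": 0.6, "dx": 0, "dy": 0, "dz": 0.42, "wx": 0, "wy": 0, "wz": 0}, {"jaw": 0.6, "dx": 0, "dy": 0, "dz": 0.54, "wx": 0, "wy": 0, "wz": 0}, {"jaw": 0.6, "dx": 0, "dy": 0, "dz": 0.64, "wx": 0, "wy": 0, "wz": 0}, {"jaw": 0.6, "dx": 0, "dy": 0, "dz": 0.7, "wx": 0, "wy": 0, "wz": 0}, {"jaw": 0.6, "dx": 0, "dy": 0, "dz": 0.7, "wx": 0, "wy": 0, "wz": 0}]}}

```text
time: 14.62
position: [0.4099, 0.2604, 0.0874]
tcp_rot: [0.0, 0.99, -0.14, -0.0]
force: [1.0, -0.5, -0.1]
grip_width: 0.552
```

Run:
```python
from h import *
from cell import ctrl
pr(ctrl); look(ctrl,"w20"); pr(ctrl)
im=cv2.imread('pics/w20.png')
cv2.imwrite('pics/w20y.png',cv2.resize(im[200:420,180:460],None,fx=2.8,fy=2.7,interpolation=cv2.INTER_CUBIC))
```

```text
t 14.62 pos [0.4099 0.2604 0.0874] xyaw -16.1 tilt [-0.0005 -0.0006] F [ 0.96 -0.5  -0.14] T [-0.035 -0.034 -0.031] w 0.5523 j [ 0.97  0.2  -0.59 -0.   -0.79  0.32]
t 14.67 pos [0.41   0.2605 0.0876] xyaw -16.1 tilt [-0.0002 -0.0004] F [ 0.33  0.76 -0.54] T [-0.012  0.009  0.03 ] w 0.5561 j [ 0.97  0.2  -0.59 -0.   -0.79  0.32]
```

View pics/w20y.png

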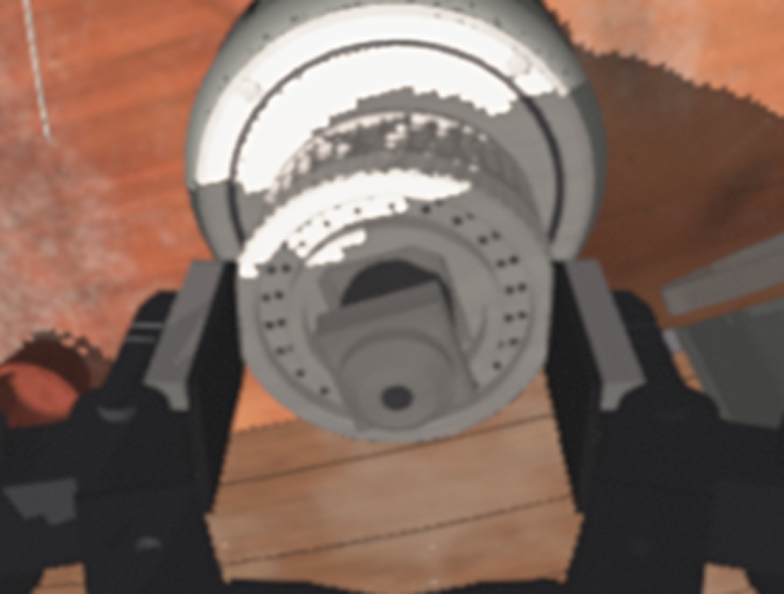

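Request:
{"api": "send_rows", "payload": {"targets": [{"jaw": 0.6, "dx": 0, "dy": 0, "dz": 0.05, "wx": 0, "wy": 0, "wz": 0}, {"jaw": 0.6, "dx": 0, "dy": 0, "dz": 0.05, "wx": 0, "wy": 0, "wz": 0}, {"jaw": 0.2, "dx": 0, "dy": 0, "dz": 0.05, "wx": 0, "wy": 0, "wz": 0}, {"jaw": 0.2, "dx": 0, "dy": 0, "dz": 0.05, "wx": 0, "wy": 0, "wz": 0}, {"jaw": 0.2, "dx": 0, "dy": 0, "dz": 0.05, "wx": 0, "wy": 0, "wz": 0}, {"jaw": 0.2, "dx": 0, "dy": 0, "dz": -1.2, "wx": 0, "wy": 0, "wz": 0}, {"jaw": 0.2, "dx": 0, "dy": 0, "dz": -2.6, "wx": 0, "wy": 0, "wz": 0}, {"jaw": 0.2, "dx": 0, "dy": 0, "dz": -2.6, "wx": 0, "wy": 0, "wz": 0}]}}

```text
time: 15.33
position: [0.4127, 0.263, 0.1587]
tcp_rot: [-0.003, 0.99, -0.139, 0.003]
force: [1.1, 1.3, 0.8]
grip_width: 0.8
```

Run:
```python
from h import *
from cell import ctrl
pr(ctrl); look(ctrl,"w21")
im=cv2.imread('pics/w21.png')
cv2.imwrite('pics/w21z.png',cv2.resize(im[150:370,180:460],None,fx=2.8,fy=2.7,interpolation=cv2.INTER_CUBIC))
look(ctrl,"s21","scene")
im=cv2.imread('pics/s21.png')
cv2.imwrite('pics/s21z.png',cv2.resize(im[240:360,210:330],None,fx=5,fy=5,interpolation=cv2.INTER_CUBIC))
```

```text
t 15.33 pos [0.4127 0.263  0.1587] xyaw -16.02 tilt [0.0065 0.0059] F [1.12 1.25 0.78] T [ 0.207 -0.239 -0.004] w 0.8005 j [ 0.97  0.11 -0.5   0.   -0.95  0.32]
```

View pics/w21z.png

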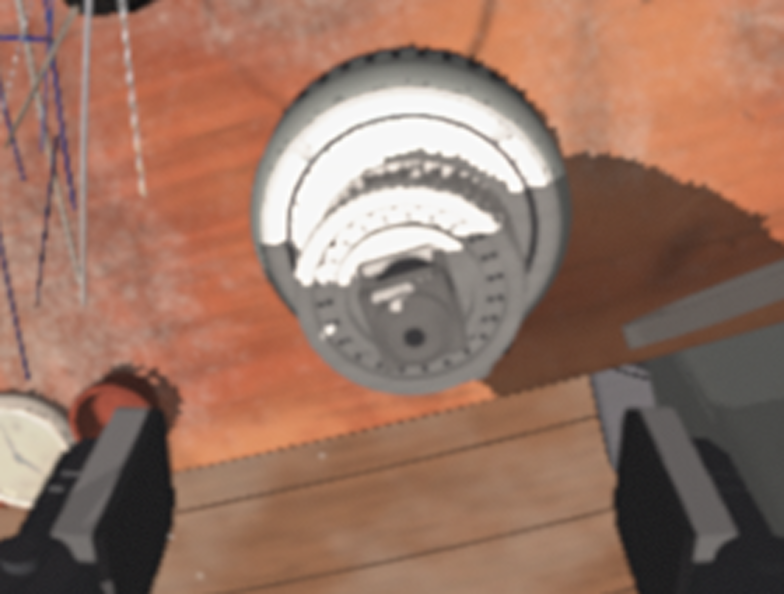

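View pics/s21z.png

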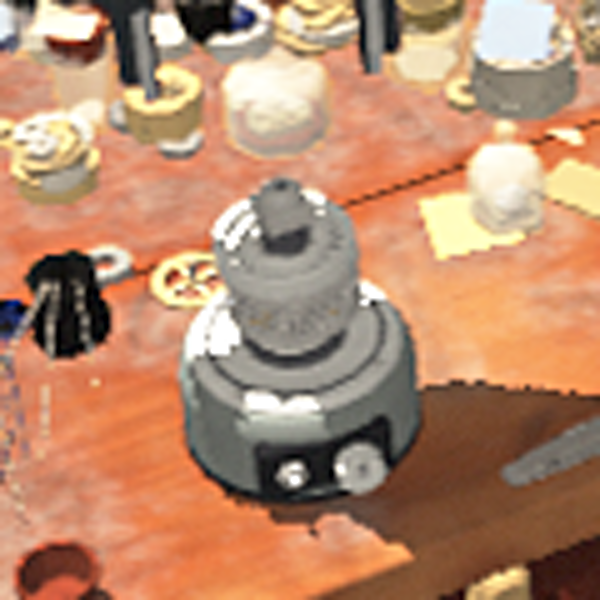

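Request:
{"api": "send_rows", "payload": {"targets": [{"jaw": 0.35, "dx": 1.72, "dy": 6.02, "dz": 0, "wx": 0, "wy": 0, "wz": -3.2}, {"jaw": 0.35, "dx": 1.72, "dy": 6.02, "dz": 0.3, "wx": 0, "wy": 0, "wz": -3.2}, {"jaw": 0.35, "dx": 1.72, "dy": 6.02, "dz": 0.75, "wx": 0, "wy": 0, "wz": -3.2}, {"jaw": 0.35, "dx": 1.72, "dy": 6.02, "dz": 0.75, "wx": 0, "wy": 0, "wz": -3.2}, {"jaw": 0.35, "dx": 1.72, "dy": 6.02, "dz": 0.75, "wx": 0, "wy": 0, "wz": -3.2}, {"jaw": 0.35, "dx": 1.72, "dy": 6.02, "dz": 0.75, "wx": 0, "wy": 0, "wz": -3.2}, {"jaw": 0.35, "dx": 1.72, "dy": 6.02, "dz": 0.75, "wx": 0, "wy": 0, "wz": -3.2}]}}

```text
time: 16.02
position: [0.4097, 0.1038, 0.1337]
tcp_rot: [0.0, 1.0, -0.001, -0.0]
force: [-0.4, 0.2, -0.5]
grip_width: 0.654
```

Run:
```python
from h import *
from cell import ctrl
pr(ctrl); look(ctrl,"w22"); pr(ctrl)
im=cv2.imread('pics/w22.png')
cv2.imwrite('pics/w22z.png',cv2.resize(im[180:380,190:450],None,fx=3,fy=3,interpolation=cv2.INTER_CUBIC))
```

```text
t 16.02 pos [0.4097 0.1038 0.1337] xyaw -0.16 tilt [-0.0003 -0.0003] F [-0.41  0.18 -0.54] T [ 0.057  0.002 -0.047] w 0.6543 j [ 0.72  0.03 -0.66  0.   -0.89  0.85]
t 16.07 pos [0.4099 0.1044 0.1339] xyaw -0.1 tilt [-0.     -0.0001] F [ 0.08 -0.09  0.26] T [ 0.036  0.038 -0.001] w 0.6524 j [ 0.72  0.03 -0.65  0.   -0.89  0.85]
```

View pics/w22z.png

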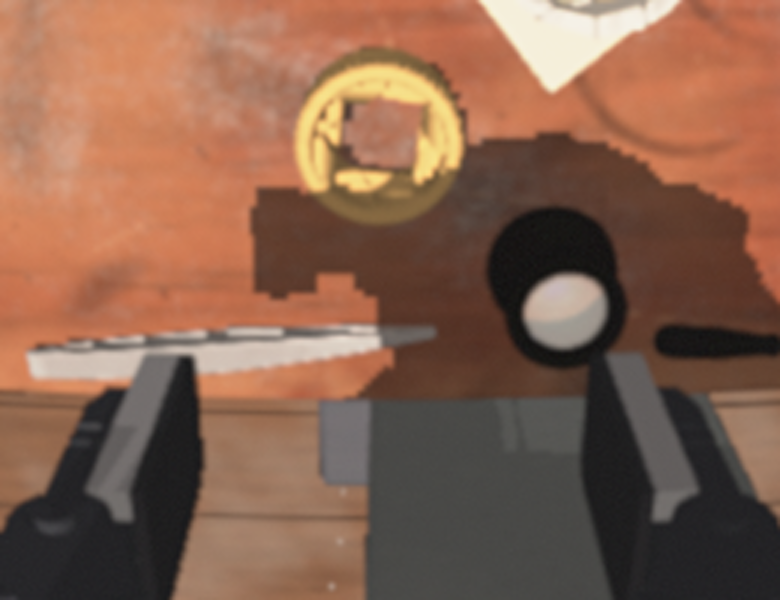

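Run:
```python
from h import *
d=np.load('pics/w22.npy',allow_pickle=True).item(); st=d['st']; print(st['position'])
px=lambda u,v:(190+(u+.5)/3-.5,180+(v+.5)/3-.5)
print([hit(d,*px(*p),.022,True).round(4) for p in ((380,144),(295,144),(466,144),(380,62),(380,226))])
print([hit(d,*px(*p),.02,True).round(4) for p in ((488,265),(617,265),(555,207))])
im=cv2.imread('pics/w22.png'); cv2.imwrite('pics/w22y.png',cv2.resize(im[190:265,280:355],None,fx=8,fy=8,interpolation=cv2.INTER_CUBIC))
```

```text
[0.40985648 0.10441422 0.13390391]
[array([0.4144, 0.1058, 0.022 ]), array([0.4145, 0.1261, 0.022 ]), array([0.4143, 0.0852, 0.022 ]), array([0.4344, 0.1057, 0.022 ]), array([0.3934, 0.1059, 0.022 ])]
[array([0.3821, 0.0789, 0.02  ]), array([0.3817, 0.0459, 0.02  ]), array([0.3975, 0.0627, 0.02  ])]
```

View pics/w22y.png

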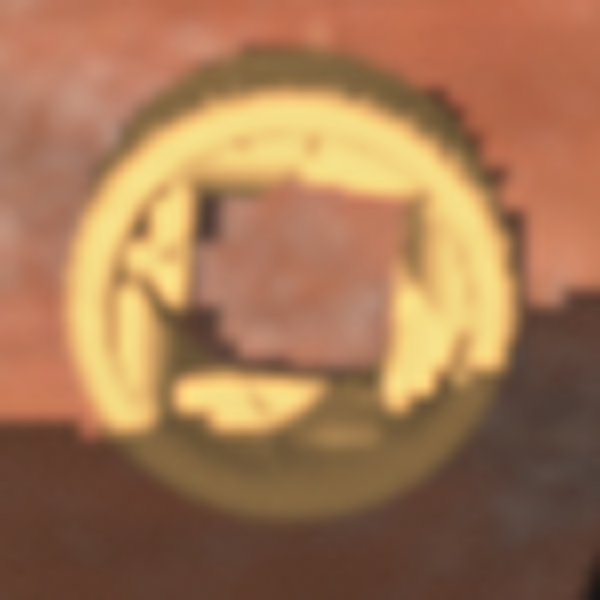

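Request:
{"api": "send_rows", "payload": {"targets": [{"jaw": 0.38, "dx": 0.16, "dy": -0.05, "dz": 1.2, "wx": 0, "wy": 0, "wz": 0}, {"jaw": 0.38, "dx": 0.16, "dy": -0.05, "dz": 2.5, "wx": 0, "wy": 0, "wz": 0}, {"jaw": 0.38, "dx": 0.16, "dy": -0.05, "dz": 3.7, "wx": 0, "wy": 0, "wz": 0}, {"jaw": 0.38, "dx": 0.16, "dy": -0.05, "dz": 3.7, "wx": 0, "wy": 0, "wz": 0}, {"jaw": 0.38, "dx": 0.16, "dy": -0.05, "dz": 3.7, "wx": 0, "wy": 0, "wz": 0}]}}

```text
time: 16.48
position: [0.413, 0.1054, 0.0408]
tcp_rot: [0.001, 1.0, -0.0, -0.002]
force: [0.1, 0.6, 1.1]
grip_width: 0.623
```

Run:
```python
from h import *
from cell import ctrl
pr(ctrl); look(ctrl,"w23"); pr(ctrl)
im=cv2.imread('pics/w23.png')
cv2.imwrite('pics/w23z.png',cv2.resize(im[200:400,190:450],None,fx=3,fy=3,interpolation=cv2.INTER_CUBIC))
```

```text
t 16.48 pos [0.413  0.1054 0.0408] xyaw -0.01 tilt [-0.0031 -0.0029] F [0.12 0.55 1.1 ] T [ 0.006 -0.075 -0.008] w 0.6234 j [ 0.72  0.19 -0.76  0.   -0.63  0.85]
t 16.53 pos [0.414  0.1061 0.0421] xyaw -0.0 tilt [-0.0005 -0.001 ] F [ 0.34  0.66 -0.06] T [ 0.103 -0.021 -0.024] w 0.6219 j [ 0.72  0.18 -0.76  0.   -0.63  0.85]
```

View pics/w23z.png

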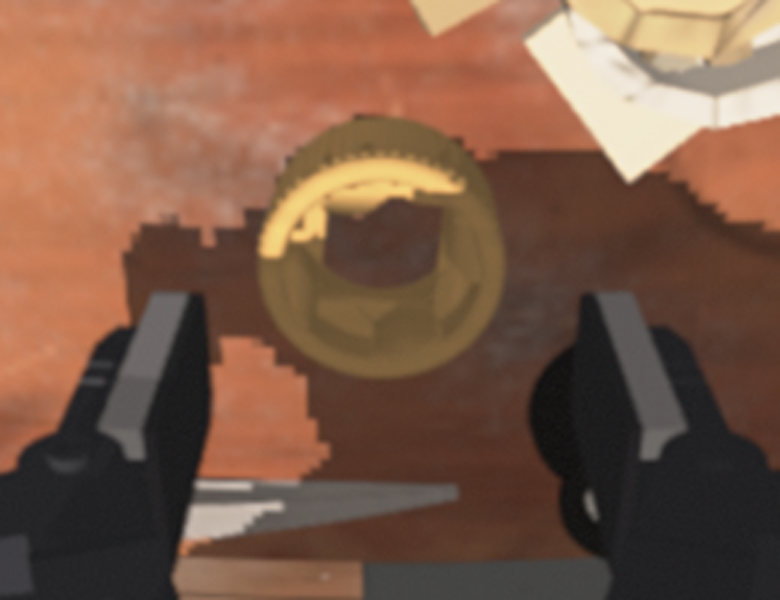

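Run:
```python
from h import *
d=np.load('pics/w23.npy',allow_pickle=True).item(); st=d['st']; print(st['position'])
px=lambda u,v:(190+(u+.5)/3-.5,200+(v+.5)/3-.5)
P=[hit(d,*px(*p),.022,True).round(4) for p in ((258,260),(505,260),(380,152),(380,378))]; print(P)
print(hit(d,*px(530,400),.01,True))
```

```text
[0.41400697 0.10607595 0.04207356]
[array([0.4161, 0.1261, 0.022 ]), array([0.4161, 0.0862, 0.022 ]), array([0.4348, 0.1063, 0.022 ]), array([0.3938, 0.1065, 0.022 ])]
[0.38104415 0.07886201 0.01      ]
```

Request:
{"api": "send_rows", "payload": {"targets": [{"jaw": 0.38, "dx": 0.01, "dy": 0, "dz": 0.7, "wx": 0, "wy": 0, "wz": 0}, {"jaw": 0.38, "dx": 0.01, "dy": 0, "dz": 1.4, "wx": 0, "wy": 0, "wz": 0}, {"jaw": 0.38, "dx": 0.01, "dy": 0, "dz": 1.4, "wx": 0, "wy": 0, "wz": 0}, {"jaw": 0.7, "dx": 0.01, "dy": 0, "dz": 1.4, "wx": 0, "wy": 0, "wz": 0}, {"jaw": 0.7, "dx": 0.01, "dy": 0, "dz": 1.4, "wx": 0, "wy": 0, "wz": 0}, {"jaw": 0.7, "dx": 0.01, "dy": 0, "dz": 1.4, "wx": 0, "wy": 0, "wz": 0}, {"jaw": 0.7, "dx": 0.01, "dy": 0, "dz": 1.4, "wx": 0, "wy": 0, "wz": 0}, {"jaw": 0.7, "dx": 0.01, "dy": 0, "dz": 1.4, "wx": 0, "wy": 0, "wz": 0}], "force": 60}}

```text
time: 17.2
position: [0.4148, 0.1061, 0.0083]
tcp_rot: [-0.001, 1.0, -0.001, 0.001]
force: [-3.0, 1.3, 9.7]
grip_width: 0.441
```

Run:
```python
from h import *
from cell import ctrl
pr(ctrl); look(ctrl,"w24"); pr(ctrl)
im=cv2.imread('pics/w24.png')
cv2.imwrite('pics/w24z.png',cv2.resize(im[200:400,190:450],None,fx=3,fy=3,interpolation=cv2.INTER_CUBIC))
```

```text
t 17.2 pos [0.4148 0.1061 0.0083] xyaw -0.07 tilt [0.0023 0.0017] F [-2.96  1.3   9.68] T [0.169 1.191 0.034] w 0.4411 j [ 0.72  0.25 -0.79  0.   -0.53  0.85]
t 17.25 pos [0.4148 0.1061 0.0083] xyaw -0.06 tilt [0.0023 0.0017] F [-3.48  0.49  8.78] T [ 0.17   1.158 -0.006] w 0.4421 j [ 0.72  0.25 -0.79  0.   -0.53  0.85]
```

View pics/w24z.png

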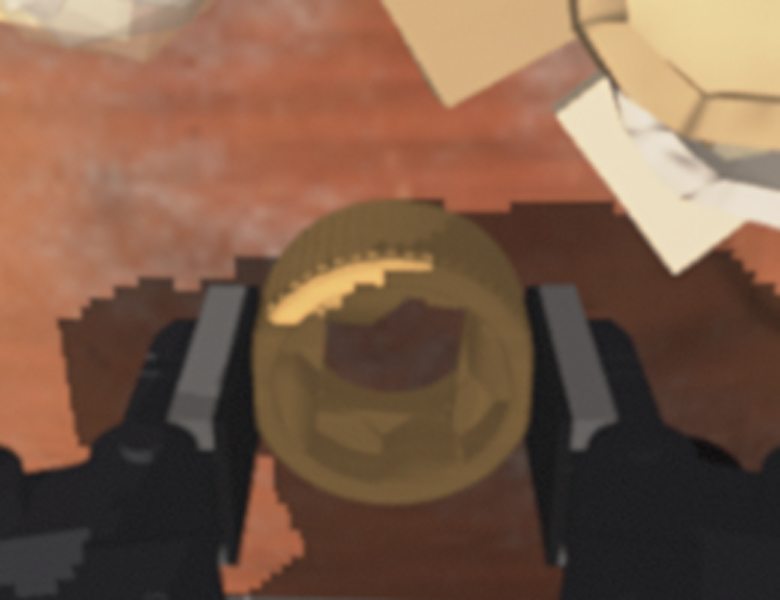

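Request:
{"api": "send_rows", "payload": {"targets": [{"jaw": 0.7, "dx": 0, "dy": 0, "dz": -0.6, "wx": 0, "wy": 0, "wz": 0}, {"jaw": 0.7, "dx": 0, "dy": 0, "dz": -2, "wx": 0, "wy": 0, "wz": 0}, {"jaw": 0.7, "dx": 0, "dy": 0, "dz": -3.5, "wx": 0, "wy": 0, "wz": 0}, {"jaw": 0.7, "dx": 0, "dy": 0, "dz": -5, "wx": 0, "wy": 0, "wz": 0}, {"jaw": 0.7, "dx": 0, "dy": 0, "dz": -6, "wx": 0, "wy": 0, "wz": 0}, {"jaw": 0.7, "dx": 0, "dy": 0, "dz": -6, "wx": 0, "wy": 0, "wz": 0}, {"jaw": 0.7, "dx": 0, "dy": 0, "dz": -6, "wx": 0, "wy": 0, "wz": 0}]}}

```text
time: 17.83
position: [0.4148, 0.106, 0.1593]
tcp_rot: [-0.002, 1.0, -0.001, 0.002]
force: [-0.0, -0.5, -1.5]
grip_width: 0.44
```

Run:
```python
from h import *
from cell import ctrl
pr(ctrl); look(ctrl,"w25"); pr(ctrl)
d=np.load('pics/w25.npy',allow_pickle=True).item(); im=cv2.imread('pics/w25.png'); st=d['st']; Rm=Rq(st['tcp_rot']).as_matrix()
def rect(zt,n=480,s=.00010):
    # tool-plane at height zt (tool z), image right = +y tool, up = +x tool
    M=np.zeros((n,n,2),np.float32)
    for i in range(n):
        for j in range(n):
            M[i,j]=proj(d,st['position']+Rm@np.array([(n/2-i)*s,(j-n/2)*s,zt]),True)
    o=cv2.remap(im,M[...,0],M[...,1],cv2.INTER_CUBIC)
    o=cv2.convertScaleAbs(o,alpha=1.8,beta=0)
    cv2.circle(o,(n//2,n//2),200,(0,255,0),1); cv2.drawMarker(o,(n//2,n//2),(0,0,255)); return o
# cap bottom at tool z=+.0083 ; web top 12mm up -> -.0037+... ; ring top at 14 ; cap top 22
cv2.imwrite('pics/r25a.png',rect(.0083-.012)); cv2.imwrite('pics/r25b.png',rect(.0083-.022))
```

```text
t 17.83 pos [0.4148 0.106  0.1593] xyaw -0.1 tilt [0.0045 0.0039] F [-0.   -0.48 -1.49] T [-0.06   0.058  0.027] w 0.4402 j [ 0.71  0.   -0.61  0.   -0.95  0.85]
t 17.88 pos [0.4139 0.1054 0.1577] xyaw -0.11 tilt [0.0019 0.0021] F [-0.53 -0.41 -1.19] T [-0.035  0.058  0.008] w 0.4422 j [ 0.71  0.01 -0.61 -0.   -0.95  0.85]
```

View pics/r25a.png

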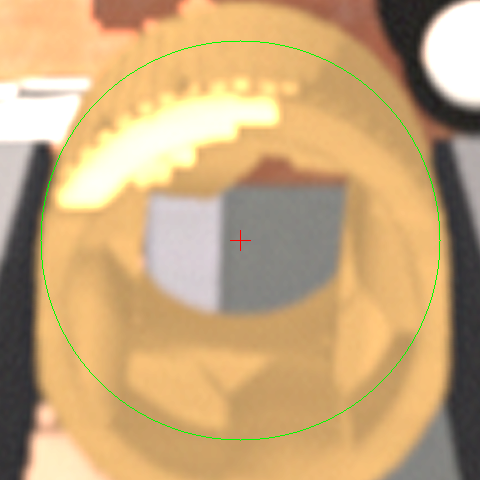

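View pics/r25b.png

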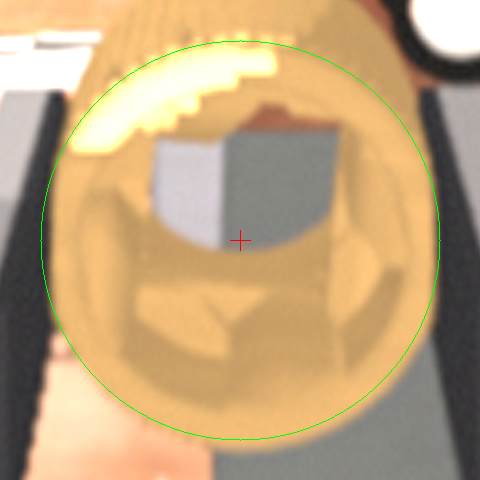

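Run:
```python
from h import *
im=cv2.imread('pics/w25.png')[270:360,265:375]
im=cv2.resize(im,None,fx=7,fy=6.5,interpolation=cv2.INTER_CUBIC)
lab=cv2.cvtColor(im,cv2.COLOR_BGR2LAB); lab[...,0]=cv2.createCLAHE(4,(4,4)).apply(lab[...,0]); cv2.imwrite('pics/w25e.png',cv2.cvtColor(lab,cv2.COLOR_LAB2BGR))
```

```text
(no output)
```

View pics/w25e.png

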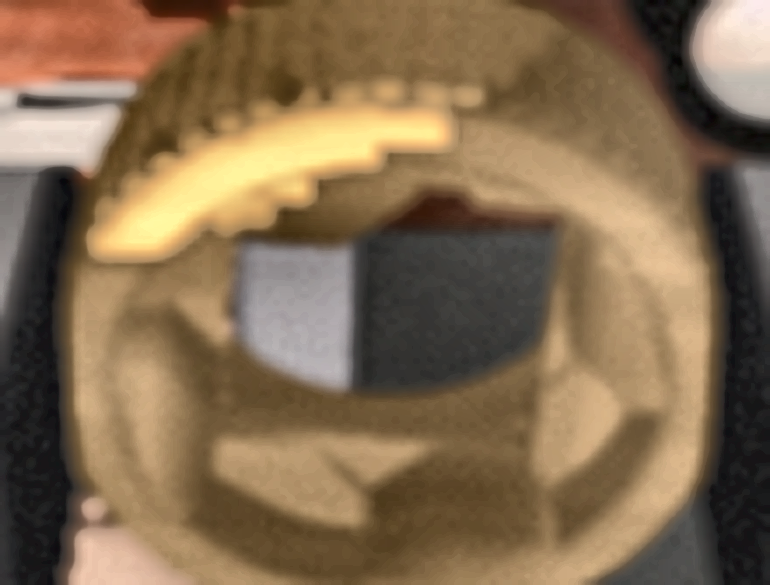

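Run:
```python
from h import *
d=np.load('pics/w25.npy',allow_pickle=True).item(); st=d['st']; Rm=Rq(st['tcp_rot']).as_matrix()
px=lambda u,v:(265+(u+.5)/7-.5,270+(v+.5)/6.5-.5)
for z in (.012,.014):
  q=lambda u,v:Rm.T@(hit(d,*px(u,v),st['position'][2]-.0083+z,True)-st['position'])*1e3
  L=[q(240,245),q(217,430)];Rr=[q(560,225),q(540,440)];B=[q(217,433),q(540,445)]
  for n,(a,b) in (("L",L),("R",Rr),("B",B)):
    v=b-a; print(n,a.round(1),b.round(1),np.degrees(np.arctan2(v[1],v[0])).round(1))
# top circle
q=lambda u,v:Rm.T@(hit(d,*px(u,v),st['position'][2]-.0083+.022,True)-st['position'])*1e3
print(q(75,350),q(712,350))
```

```text
L [ 4.2 -9.  -3.7] [-10.6 -10.9  -3.7] -172.8
R [ 5.7 10.7 -3.7] [-11.4   9.9  -3.7] -177.4
B [-10.9 -10.9  -3.7] [-11.8   9.9  -3.7] 92.6
L [ 5.3 -8.9 -5.7] [ -9.3 -10.7  -5.7] -172.8
R [ 6.8 10.5 -5.7] [-10.    9.8  -5.7] -177.4
B [ -9.5 -10.7  -5.7] [-10.5   9.8  -5.7] 92.6
[  1.90211538 -18.29586748 -13.65844372] [  1.98619208  19.19699977 -13.73617427]
```

Request:
{"api": "send_rows", "payload": {"targets": [{"jaw": 0.7, "dx": -0.14, "dy": -6.16, "dz": 0, "wx": 0, "wy": 0, "wz": -0.7}, {"jaw": 0.7, "dx": -0.14, "dy": -6.16, "dz": 0, "wx": 0, "wy": 0, "wz": -0.7}, {"jaw": 0.7, "dx": -0.14, "dy": -6.16, "dz": 0.2, "wx": 0, "wy": 0, "wz": -0.7}, {"jaw": 0.7, "dx": -0.14, "dy": -6.16, "dz": 0.5, "wx": 0, "wy": 0, "wz": -0.7}, {"jaw": 0.7, "dx": -0.14, "dy": -6.16, "dz": 0.7, "wx": 0, "wy": 0, "wz": -0.7}, {"jaw": 0.7, "dx": -0.14, "dy": -6.16, "dz": 0.7, "wx": 0, "wy": 0, "wz": -0.7}, {"jaw": 0.7, "dx": -0.14, "dy": -6.16, "dz": 0.7, "wx": 0, "wy": 0, "wz": -0.7}]}}

```text
time: 18.47
position: [0.4097, 0.2582, 0.1377]
tcp_rot: [0.001, 1.0, 0.03, -0.001]
force: [0.3, -1.2, -1.5]
grip_width: 0.441
```

Run:
```python
from h import *
from cell import ctrl
pr(ctrl); look(ctrl,"w26"); pr(ctrl)
im=cv2.imread('pics/w26.png')
cv2.imwrite('pics/w26z.png',cv2.resize(im[200:420,180:460],None,fx=2.8,fy=2.7,interpolation=cv2.INTER_CUBIC))
```

```text
t 18.47 pos [0.4097 0.2582 0.1377] xyaw 3.43 tilt [-0.0023 -0.0029] F [ 0.31 -1.23 -1.51] T [-0.05   0.034  0.042] w 0.4408 j [ 0.97  0.13 -0.53 -0.   -0.92  0.66]
t 18.52 pos [0.4101 0.2581 0.1383] xyaw 3.39 tilt [-0.0014 -0.0019] F [-0.47 -0.65 -0.18] T [-0.02  -0.046 -0.054] w 0.4379 j [ 0.97  0.13 -0.53 -0.   -0.92  0.66]
```

View pics/w26z.png

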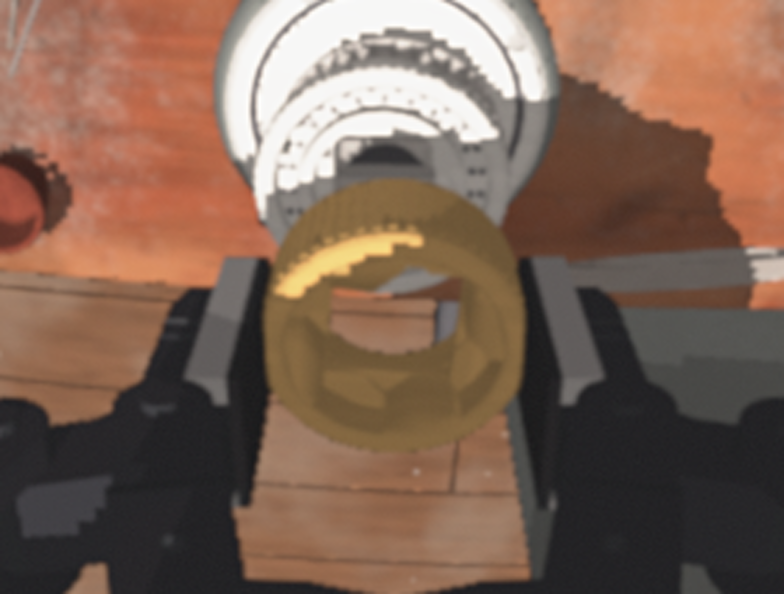

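Request:
{"api": "send_rows", "payload": {"targets": [{"jaw": 0.7, "dx": 0.03, "dy": -0.055, "dz": 0.3, "wx": 0, "wy": 0, "wz": 0}, {"jaw": 0.7, "dx": 0.03, "dy": -0.055, "dz": 0.6, "wx": 0, "wy": 0, "wz": 0}, {"jaw": 0.7, "dx": 0.03, "dy": -0.055, "dz": 0.8, "wx": 0, "wy": 0, "wz": 0}, {"jaw": 0.7, "dx": 0.03, "dy": -0.055, "dz": 0.8, "wx": 0, "wy": 0, "wz": 0}]}}

```text
time: 18.85
position: [0.4108, 0.2595, 0.1178]
tcp_rot: [0.001, 1.0, 0.029, -0.001]
force: [0.1, 0.4, -2.2]
grip_width: 0.441
```

Run:
```python
from h import *
from cell import ctrl
pr(ctrl); look(ctrl,"w27"); pr(ctrl)
im=cv2.imread('pics/w27.png')
im=cv2.resize(im[260:370,250:390],None,fx=5.5,fy=5.3,interpolation=cv2.INTER_CUBIC)
cv2.imwrite('pics/w27y.png',cv2.convertScaleAbs(im,alpha=1.6))
```

```text
t 18.85 pos [0.4108 0.2595 0.1178] xyaw 3.34 tilt [-0.0014 -0.0014] F [ 0.12  0.36 -2.18] T [-0.008  0.062  0.002] w 0.4415 j [ 0.97  0.16 -0.55 -0.   -0.86  0.66]
t 18.9 pos [0.4111 0.2598 0.1184] xyaw 3.36 tilt [-0.0009 -0.0012] F [-0.24  1.01 -1.49] T [-0.003  0.021 -0.056] w 0.4408 j [ 0.97  0.16 -0.55 -0.   -0.87  0.66]
```

View pics/w27y.png

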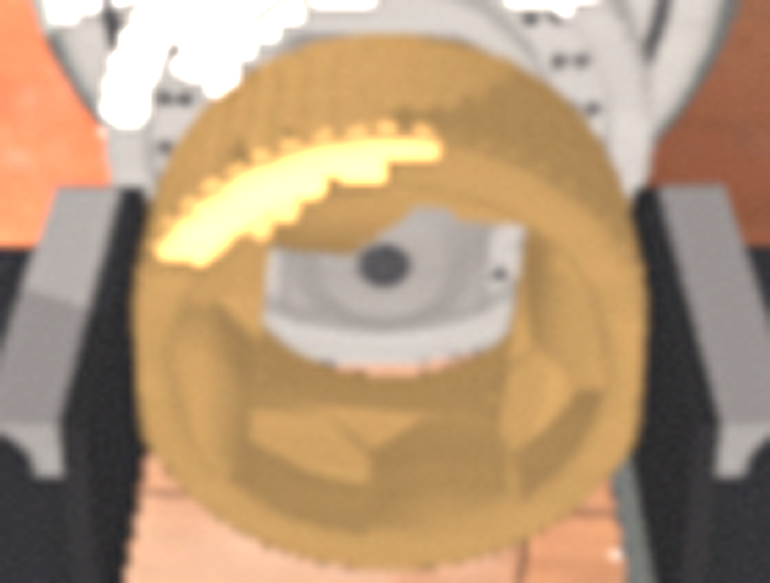

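Run:
```python
from h import *
d=np.load('pics/w27.npy',allow_pickle=True).item(); st=d['st']; Rm=Rq(st['tcp_rot']).as_matrix()
px=lambda u,v:(250+(u+.5)/5.5-.5,260+(v+.5)/5.3-.5)
c=hit(d,*px(384,265),.115,True); print(c, (Rm.T@(c-st['position'])*1e3).round(2))
q=lambda u,v,z:Rm.T@(hit(d,*px(u,v),st['position'][2]-.0083+z,True)-st['position'])*1e3
print('hole L/R at z12',q(264,300,.012),q(520,300,.012), 'front',q(390,410,.012))
print('rim',q(135,330,.022),q(645,330,.022),q(390,570,.022))
```

```text
[0.41024726 0.25898619 0.115     ] [-0.9   0.79  3.38]
hole L/R at z12 [-0.21618259 -8.57939877 -3.70930953] [-0.24999514 11.44926052 -3.68706336] front [-10.98297872   1.27370581  -3.68793667]
rim [  2.8751985  -17.46730641 -13.72217676] [  2.81623557  20.01392848 -13.6805499 ] [-20.31622277   1.26185699 -13.67890639]
```

Request:
{"api": "send_rows", "payload": {"targets": [{"jaw": 0.7, "dx": 0, "dy": -0.012, "dz": 0.1, "wx": 0, "wy": 0, "wz": 0}, {"jaw": 0.7, "dx": 0, "dy": -0.012, "dz": 0.2, "wx": 0, "wy": 0, "wz": 0}, {"jaw": 0.7, "dx": 0, "dy": -0.012, "dz": 0.3, "wx": 0, "wy": 0, "wz": 0}, {"jaw": 0.7, "dx": 0, "dy": -0.012, "dz": 0.3, "wx": 0, "wy": 0, "wz": 0}]}}

```text
time: 19.23
position: [0.4111, 0.2608, 0.1111]
tcp_rot: [0.0, 1.0, 0.03, -0.0]
force: [-0.5, -0.2, -0.1]
grip_width: 0.439
```

Run:
```python
from h import *
from cell import ctrl
pr(ctrl); look(ctrl,"w28"); pr(ctrl)
im=cv2.imread('pics/w28.png')
im=cv2.resize(im[260:370,250:390],None,fx=5.5,fy=5.3,interpolation=cv2.INTER_CUBIC)
cv2.imwrite('pics/w28y.png',cv2.convertScaleAbs(im,alpha=1.6))
```

```text
t 19.23 pos [0.4111 0.2608 0.1111] xyaw 3.39 tilt [-0.0004 -0.0004] F [-0.51 -0.21 -0.14] T [-0.061 -0.009 -0.   ] w 0.4394 j [ 0.97  0.17 -0.56 -0.   -0.85  0.66]
t 19.28 pos [0.4112 0.2609 0.1113] xyaw 3.4 tilt [-0.0003 -0.0003] F [-0.36  0.58 -0.7 ] T [-0.01   0.049  0.012] w 0.4358 j [ 0.97  0.17 -0.56 -0.   -0.85  0.66]
```

View pics/w28y.png

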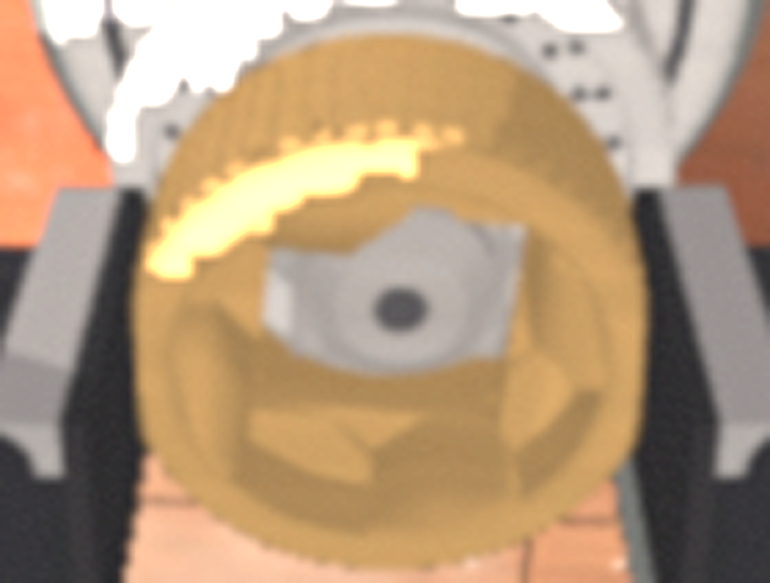

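Run:
```python
from h import *
d=np.load('pics/w28.npy',allow_pickle=True).item(); st=d['st']; Rm=Rq(st['tcp_rot']).as_matrix()
px=lambda u,v:(250+(u+.5)/5.5-.5,260+(v+.5)/5.3-.5)
c=hit(d,*px(400,309),.115,True); print(c, (Rm.T@(c-st['position'])*1e3).round(2))
# overlay expected head square (yaw0) & hole square
im=cv2.imread('pics/w28.png'); big=cv2.convertScaleAbs(cv2.resize(im[260:370,250:390],None,fx=5.5,fy=5.3,interpolation=cv2.INTER_CUBIC),alpha=1.6)
def poly(P,col):
    q=[((proj(d,p,True)-[250,260]+.5)*[5.5,5.3]-.5) for p in P]; cv2.polylines(big,[np.int32(q)],True,col,1)
for z,col in ((.109,(255,0,0)),(.101,(255,255,0))): poly([[c[0]+.009*a,c[1]+.009*b,z] for a,b in((1,1),(1,-1),(-1,-1),(-1,1))],col)
poly([[c[0]+.008*np.cos(t),c[1]+.008*np.sin(t),.112] for t in np.linspace(0,6.28,40)],(255,0,255))
for z,col in ((.012,(0,0,255)),(.008,(0,128,0))):
  for cx,cy in ((-.0009,.001),):
    a=np.radians(3.4)
    P=[]
    for s,t in((1,1),(1,-1),(-1,-1),(-1,1)):
        l=np.array([s*.0099,t*.0099]); P.append(st['position']+Rm@np.array([cx+np.cos(a)*l[0]-np.sin(a)*l[1],cy+np.sin(a)*l[0]+np.cos(a)*l[1],.0083-z]))
    poly(P,col)
P=[st['position']+Rm@np.array([-.0009+.020*np.cos(t),.001+.020*np.sin(t),.0083-.022]) for t in np.linspace(0,6.28,60)]; poly(P,(0,255,0))
cv2.imwrite('pics/w28o.png',big)
```

```text
[0.41022379 0.25902989 0.115     ] [-1.09  1.78 -3.66]
```

View pics/w28o.png

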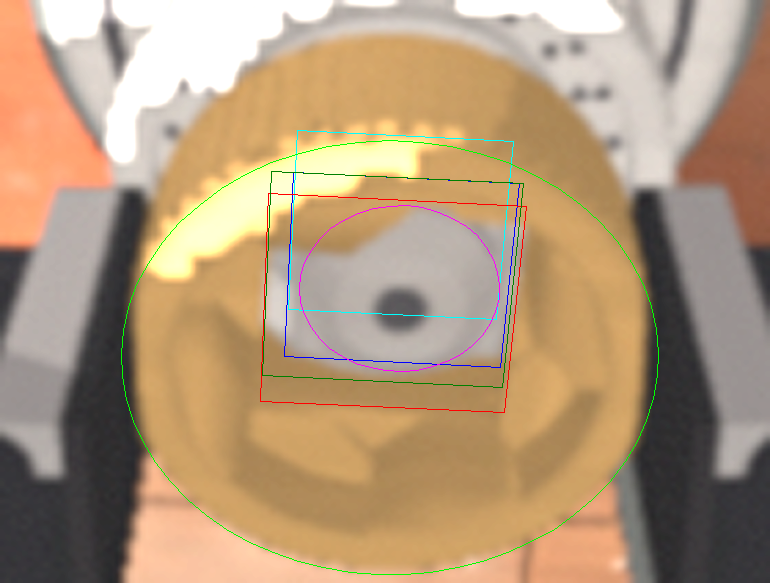

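Request:
{"api": "send_rows", "payload": {"targets": [{"jaw": 0.7, "dx": -0.005, "dy": 0.03, "dz": 0, "wx": 0, "wy": 0, "wz": 0}, {"jaw": 0.7, "dx": -0.005, "dy": 0.03, "dz": 0.05, "wx": 0, "wy": 0, "wz": 0}, {"jaw": 0.7, "dx": -0.005, "dy": 0.03, "dz": 0.1, "wx": 0, "wy": 0, "wz": 0}, {"jaw": 0.7, "dx": -0.005, "dy": 0.03, "dz": 0.15, "wx": 0, "wy": 0, "wz": 0}, {"jaw": 0.7, "dx": -0.005, "dy": 0.03, "dz": 0.18, "wx": 0, "wy": 0, "wz": 0}, {"jaw": 0.7, "dx": -0.005, "dy": 0.03, "dz": 0.18, "wx": 0, "wy": 0, "wz": 0}]}}

```text
time: 19.78
position: [0.4112, 0.2602, 0.1069]
tcp_rot: [0.0, 1.0, 0.03, -0.0]
force: [1.2, -0.4, -1.4]
grip_width: 0.44
```

Run:
```python
from h import *
from cell import ctrl
pr(ctrl); look(ctrl,"w29"); pr(ctrl)
im=cv2.imread('pics/w29.png')
im=cv2.resize(im[260:370,250:390],None,fx=5.5,fy=5.3,interpolation=cv2.INTER_CUBIC)
cv2.imwrite('pics/w29y.png',cv2.convertScaleAbs(im,alpha=1.6))
```

```text
t 19.78 pos [0.4112 0.2602 0.1069] xyaw 3.4 tilt [-0.0002 -0.0002] F [ 1.18 -0.43 -1.44] T [ 0.003 -0.042 -0.07 ] w 0.4401 j [ 0.97  0.17 -0.56 -0.   -0.84  0.66]
t 19.83 pos [0.4112 0.2602 0.1069] xyaw 3.4 tilt [-0.0001 -0.0002] F [-0.31  0.42 -1.16] T [-0.02   0.006  0.03 ] w 0.4363 j [ 0.97  0.17 -0.56  0.   -0.84  0.66]
```

View pics/w29y.png

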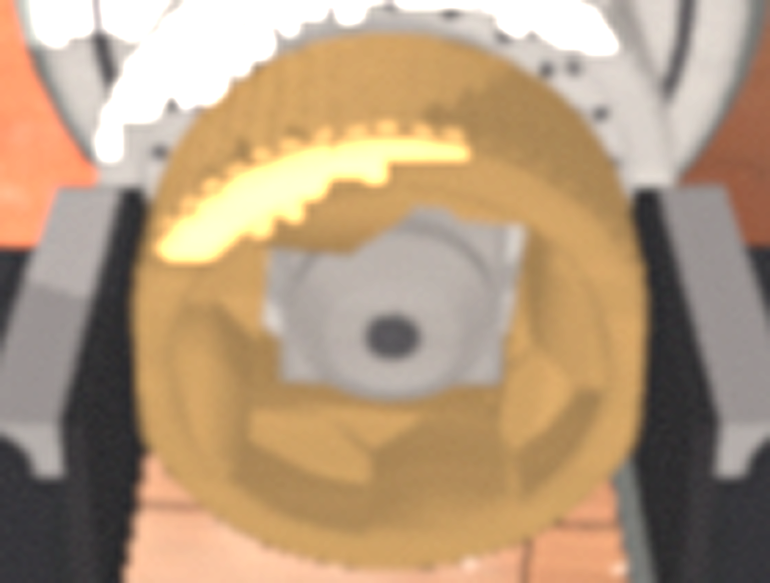

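Request:
{"api": "send_rows", "payload": {"targets": [{"jaw": 0.7, "dx": 0, "dy": 0, "dz": 0.06, "wx": 0, "wy": 0, "wz": 0}, {"jaw": 0.7, "dx": 0, "dy": 0, "dz": 0.12, "wx": 0, "wy": 0, "wz": 0}, {"jaw": 0.7, "dx": 0, "dy": 0, "dz": 0.18, "wx": 0, "wy": 0, "wz": 0}, {"jaw": 0.7, "dx": 0, "dy": 0, "dz": 0.2, "wx": 0, "wy": 0, "wz": 0}, {"jaw": 0.7, "dx": 0, "dy": 0, "dz": 0.2, "wx": 0, "wy": 0, "wz": 0}]}}

```text
time: 20.25
position: [0.4113, 0.2603, 0.1021]
tcp_rot: [0.0, 1.0, 0.03, 0.0]
force: [0.0, 0.4, 1.1]
grip_width: 0.444
```

Run:
```python
from h import *
from cell import ctrl
pr(ctrl); look(ctrl,"w30"); pr(ctrl)
im=cv2.imread('pics/w30.png')
im=cv2.resize(im[200:420,180:460],None,fx=2.8,fy=2.7,interpolation=cv2.INTER_CUBIC)
cv2.imwrite('pics/w30y.png',cv2.convertScaleAbs(im,alpha=1.4))
```

```text
t 20.25 pos [0.4113 0.2603 0.1021] xyaw 3.41 tilt [ 0.0001 -0.0001] F [0.01 0.44 1.06] T [-0.149  0.022  0.005] w 0.4435 j [ 0.97  0.18 -0.57  0.   -0.82  0.66]
t 20.3 pos [0.4113 0.2603 0.1022] xyaw 3.41 tilt [0.0002 0.    ] F [ 0.81 -0.76  0.6 ] T [-0.226  0.013  0.003] w 0.4438 j [ 0.97  0.18 -0.57  0.   -0.82  0.66]
```

View pics/w30y.png

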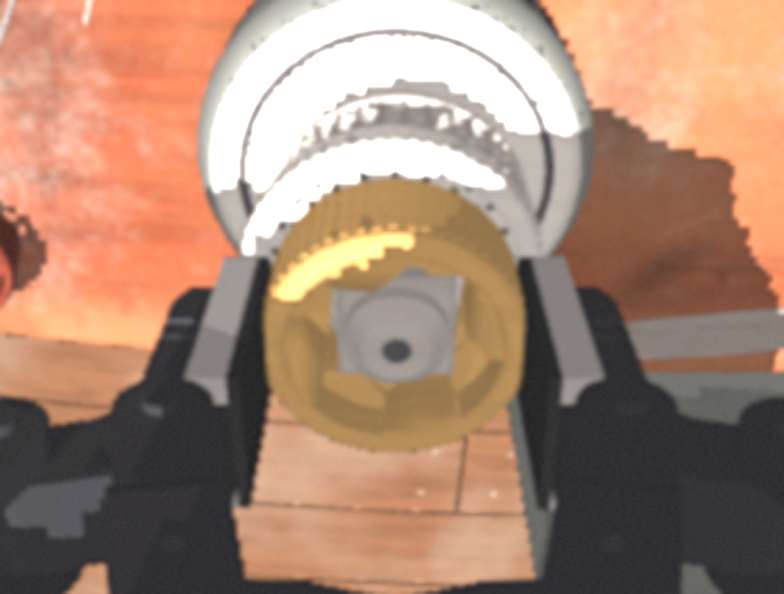

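Request:
{"api": "send_rows", "payload": {"targets": [{"jaw": 0.7, "dx": 0, "dy": 0, "dz": 0.06, "wx": 0, "wy": 0, "wz": 0}, {"jaw": 0.7, "dx": 0, "dy": 0, "dz": 0.12, "wx": 0, "wy": 0, "wz": 0}, {"jaw": 0.7, "dx": 0, "dy": 0, "dz": 0.18, "wx": 0, "wy": 0, "wz": 0}, {"jaw": 0.7, "dx": 0, "dy": 0, "dz": 0.24, "wx": 0, "wy": 0, "wz": 0}, {"jaw": 0.7, "dx": 0, "dy": 0, "dz": 0.28, "wx": 0, "wy": 0, "wz": 0}, {"jaw": 0.7, "dx": 0, "dy": 0, "dz": 0.28, "wx": 0, "wy": 0, "wz": 0}]}}

```text
time: 20.8
position: [0.4115, 0.2604, 0.0952]
tcp_rot: [-0.0, 1.0, 0.03, 0.0]
force: [0.2, -0.9, 6.2]
grip_width: 0.438
```

Run:
```python
from h import *
from cell import ctrl
pr(ctrl)
```

```text
t 20.8 pos [0.4115 0.2604 0.0952] xyaw 3.41 tilt [0.0004 0.0002] F [ 0.23 -0.86  6.22] T [-0.342  0.161  0.006] w 0.4382 j [ 0.97  0.19 -0.58  0.   -0.8   0.66]
```

Request:
{"api": "send_rows", "payload": {"targets": [{"jaw": 0.7, "dx": 0, "dy": 0, "dz": 0.05, "wx": 0, "wy": 0, "wz": 0}, {"jaw": 0.7, "dx": 0, "dy": 0, "dz": 0.1, "wx": 0, "wy": 0, "wz": 0}, {"jaw": 0.7, "dx": 0, "dy": 0, "dz": 0.15, "wx": 0, "wy": 0, "wz": 0}, {"jaw": 0.7, "dx": 0, "dy": 0, "dz": 0.15, "wx": 0, "wy": 0, "wz": 0}, {"jaw": 0.7, "dx": 0, "dy": 0, "dz": 0.15, "wx": 0, "wy": 0, "wz": 0}]}}

```text
time: 21.22
position: [0.4116, 0.2605, 0.0918]
tcp_rot: [-0.0, 1.0, 0.03, 0.0]
force: [-1.2, -1.9, 7.7]
grip_width: 0.44
```

Run:
```python
from h import *
from cell import ctrl
pr(ctrl); look(ctrl,"w31"); pr(ctrl)
im=cv2.imread('pics/w31.png')
im=cv2.resize(im[200:420,180:460],None,fx=2.8,fy=2.7,interpolation=cv2.INTER_CUBIC)
cv2.imwrite('pics/w31y.png',cv2.convertScaleAbs(im,alpha=1.4))
```

```text
t 21.22 pos [0.4116 0.2605 0.0918] xyaw 3.43 tilt [0.0007 0.0003] F [-1.23 -1.9   7.65] T [-0.596  0.336 -0.019] w 0.4399 j [ 0.97  0.19 -0.58  0.   -0.8   0.66]
t 21.27 pos [0.4116 0.2604 0.0918] xyaw 3.42 tilt [0.0007 0.0003] F [-1.35 -1.36  7.49] T [-0.573  0.327  0.033] w 0.4435 j [ 0.97  0.19 -0.58  0.   -0.8   0.66]
```

View pics/w31y.png

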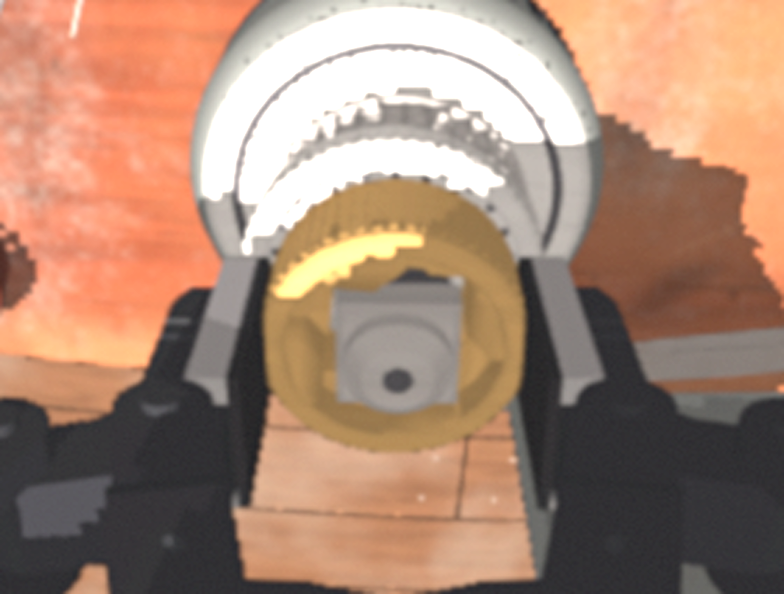

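Request:
{"api": "send_rows", "payload": {"targets": [{"jaw": 0.7, "dx": 0, "dy": 0, "dz": 0.04, "wx": 0, "wy": 0, "wz": 0}, {"jaw": 0.7, "dx": 0, "dy": 0, "dz": 0.04, "wx": 0, "wy": 0, "wz": 0}, {"jaw": 0.7, "dx": 0, "dy": 0.003, "dz": 0.04, "wx": 0, "wy": 0, "wz": 0.6}, {"jaw": 0.7, "dx": 0, "dy": 0.005, "dz": 0.04, "wx": 0, "wy": 0, "wz": 1.2}, {"jaw": 0.7, "dx": 0, "dy": 0.007, "dz": 0.04, "wx": 0, "wy": 0, "wz": 1.8}, {"jaw": 0.7, "dx": 0, "dy": 0.009, "dz": 0.04, "wx": 0, "wy": 0, "wz": 2.4}, {"jaw": 0.7, "dx": 0, "dy": 0.009, "dz": 0.04, "wx": 0, "wy": 0, "wz": 2.4}]}}

```text
time: 21.85
position: [0.412, 0.2608, 0.0911]
tcp_rot: [-0.001, 0.997, -0.076, 0.001]
force: [-0.7, 0.1, 8.1]
grip_width: 0.437
```

Run:
```python
from h import *
from cell import ctrl
pr(ctrl); look(ctrl,"w32"); pr(ctrl)
im=cv2.imread('pics/w32.png')
im=cv2.resize(im[200:420,180:460],None,fx=2.8,fy=2.7,interpolation=cv2.INTER_CUBIC)
cv2.imwrite('pics/w32y.png',cv2.convertScaleAbs(im,alpha=1.4))
```

```text
t 21.85 pos [0.412  0.2608 0.0911] xyaw -8.75 tilt [0.0016 0.0014] F [-0.66  0.14  8.08] T [-0.255  0.157 -0.013] w 0.4372 j [ 0.97  0.19 -0.58  0.   -0.79  0.45]
t 21.9 pos [0.412  0.2608 0.0911] xyaw -8.62 tilt [0.0016 0.0014] F [-1.09 -0.22  8.85] T [-0.266  0.132 -0.071] w 0.4426 j [ 0.97  0.19 -0.58  0.   -0.79  0.45]
```

View pics/w32y.png

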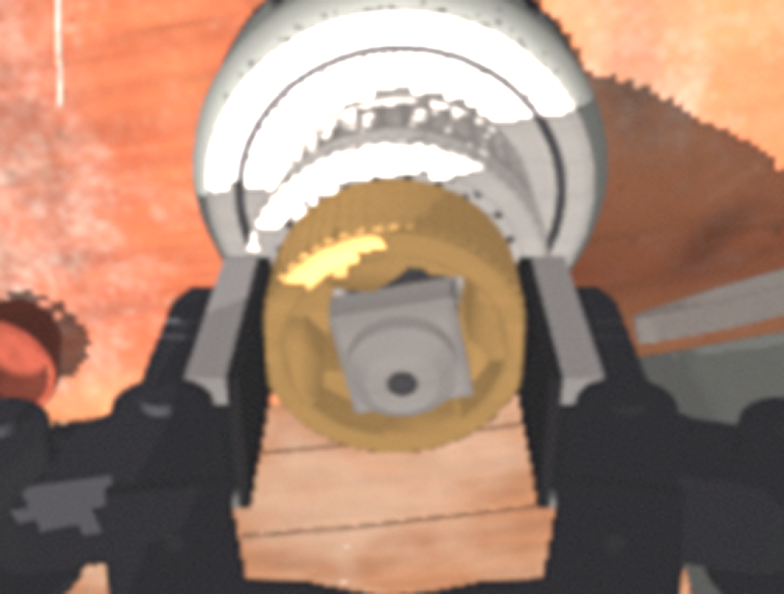

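Request:
{"api": "send_rows", "payload": {"targets": [{"jaw": 0.7, "dx": 0, "dy": 0.002, "dz": 0, "wx": 0, "wy": 0, "wz": 0.7}, {"jaw": 0.7, "dx": 0, "dy": 0.004, "dz": 0, "wx": 0, "wy": 0, "wz": 1.4}, {"jaw": 0.7, "dx": 0, "dy": 0.006, "dz": 0, "wx": 0, "wy": 0, "wz": 2.1}, {"jaw": 0.7, "dx": 0, "dy": 0.008, "dz": 0, "wx": 0, "wy": 0, "wz": 2.8}, {"jaw": 0.7, "dx": 0, "dy": 0.01, "dz": 0, "wx": 0, "wy": 0, "wz": 3.5}, {"jaw": 0.7, "dx": -0.002, "dy": 0.013, "dz": 0, "wx": 0, "wy": 0, "wz": 4.2}, {"jaw": 0.7, "dx": -0.004, "dy": 0.016, "dz": 0, "wx": 0, "wy": 0, "wz": 4.9}, {"jaw": 0.7, "dx": -0.006, "dy": 0.018, "dz": 0, "wx": 0, "wy": 0, "wz": 5.6}, {"jaw": 0.7, "dx": -0.006, "dy": 0.018, "dz": 0, "wx": 0, "wy": 0, "wz": 5.6}]}}

```text
time: 22.65
position: [0.4119, 0.2604, 0.0912]
tcp_rot: [-0.001, 0.949, -0.315, 0.001]
force: [0.1, -0.3, 9.1]
grip_width: 0.438
```

Run:
```python
from h import *
from cell import ctrl
pr(ctrl); look(ctrl,"w33"); pr(ctrl)
im=cv2.imread('pics/w33.png')
im=cv2.resize(im[200:420,180:460],None,fx=2.8,fy=2.7,interpolation=cv2.INTER_CUBIC)
cv2.imwrite('pics/w33y.png',cv2.convertScaleAbs(im,alpha=1.4))
```

```text
t 22.65 pos [0.4119 0.2604 0.0912] xyaw -36.78 tilt [0.0018 0.0015] F [ 0.06 -0.26  9.14] T [-0.274 -0.008  0.054] w 0.4376 j [ 0.97  0.19 -0.58  0.   -0.79 -0.04]
t 22.7 pos [0.4119 0.2604 0.0911] xyaw -36.62 tilt [0.0018 0.0014] F [0.48 0.72 7.63] T [-0.274 -0.034 -0.081] w 0.4332 j [ 0.97  0.19 -0.58  0.   -0.79 -0.04]
```

View pics/w33y.png

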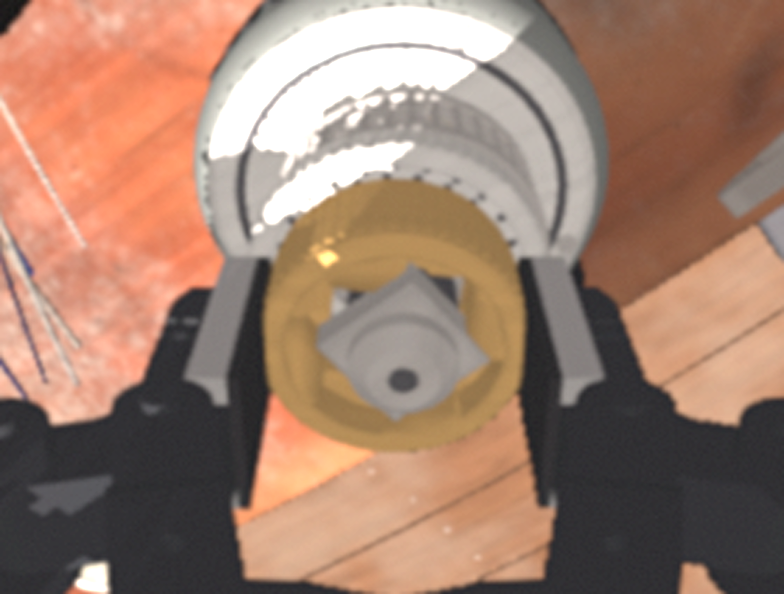

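Request:
{"api": "send_rows", "payload": {"targets": [{"jaw": 0.7, "dx": 0, "dy": 0.001, "dz": 0, "wx": 0, "wy": 0, "wz": 0.4}, {"jaw": 0.7, "dx": 0, "dy": 0.003, "dz": 0, "wx": 0, "wy": 0, "wz": 0.8}, {"jaw": 0.7, "dx": 0, "dy": 0.004, "dz": 0, "wx": 0, "wy": 0, "wz": 1.1}, {"jaw": 0.7, "dx": 0, "dy": 0.004, "dz": 0, "wx": 0, "wy": 0, "wz": 1.1}]}}

```text
time: 23.03
position: [0.4116, 0.2599, 0.091]
tcp_rot: [-0.001, 0.933, -0.36, 0.0]
force: [-0.3, -1.3, 8.8]
grip_width: 0.438
```

Run:
```python
from h import *
from cell import ctrl
pr(ctrl); look(ctrl,"w34"); pr(ctrl)
im=cv2.imread('pics/w34.png')
im=cv2.resize(im[260:370,250:390],None,fx=5.5,fy=5.3,interpolation=cv2.INTER_CUBIC)
cv2.imwrite('pics/w34y.png',cv2.convertScaleAbs(im,alpha=1.6))
```

```text
t 23.03 pos [0.4116 0.2599 0.091 ] xyaw -42.15 tilt [0.0013 0.0008] F [-0.31 -1.29  8.83] T [-0.663  0.105  0.045] w 0.4379 j [ 0.97  0.19 -0.58  0.   -0.79 -0.13]
t 23.08 pos [0.4116 0.26   0.091 ] xyaw -42.08 tilt [0.0013 0.0008] F [ 0.31 -1.32  9.1 ] T [-0.61   0.084  0.046] w 0.4428 j [ 0.97  0.19 -0.58  0.   -0.79 -0.13]
```

View pics/w34y.png

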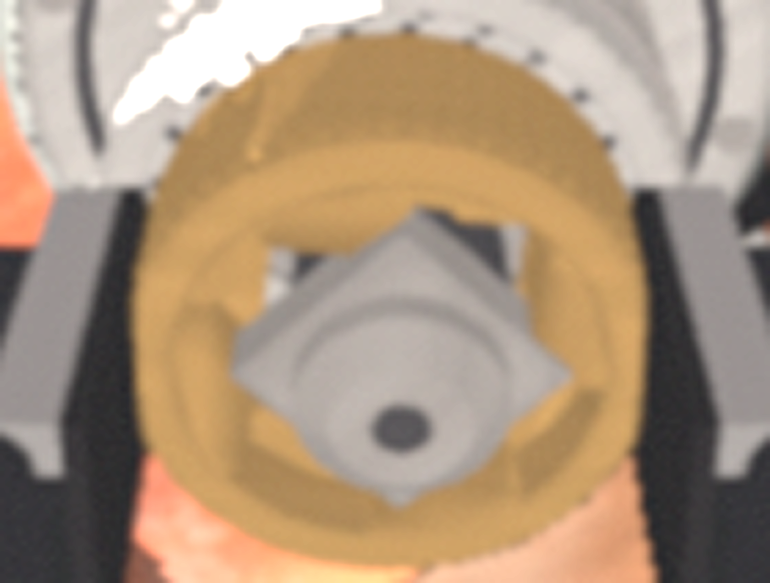

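Request:
{"api": "send_rows", "payload": {"targets": [{"jaw": 0.7, "dx": 0, "dy": 0.001, "dz": 0, "wx": 0, "wy": 0, "wz": 0.3}, {"jaw": 0.7, "dx": 0, "dy": 0.002, "dz": 0, "wx": 0, "wy": 0, "wz": 0.6}, {"jaw": 0.7, "dx": 0, "dy": 0.002, "dz": 0, "wx": 0, "wy": 0, "wz": 0.6}]}}

```text
time: 23.33
position: [0.4114, 0.2597, 0.0909]
tcp_rot: [-0.0, 0.923, -0.384, 0.0]
force: [-1.5, -2.1, 8.5]
grip_width: 0.441
```

Run:
```python
from h import *
from cell import ctrl
pr(ctrl); look(ctrl,"w35"); pr(ctrl)
im=cv2.imread('pics/w35.png')
im=cv2.resize(im[260:370,250:390],None,fx=5.5,fy=5.3,interpolation=cv2.INTER_CUBIC)
cv2.imwrite('pics/w35y.png',cv2.convertScaleAbs(im,alpha=1.6))
```

```text
t 23.33 pos [0.4114 0.2597 0.0909] xyaw -45.15 tilt [0.001  0.0004] F [-1.48 -2.07  8.54] T [-0.711  0.291  0.19 ] w 0.4409 j [ 0.97  0.19 -0.58  0.   -0.79 -0.19]
t 23.38 pos [0.4114 0.2597 0.091 ] xyaw -45.08 tilt [0.001  0.0004] F [-0.69 -2.36  9.25] T [-0.743  0.341  0.077] w 0.4422 j [ 0.97  0.19 -0.58  0.   -0.79 -0.19]
```

View pics/w35y.png

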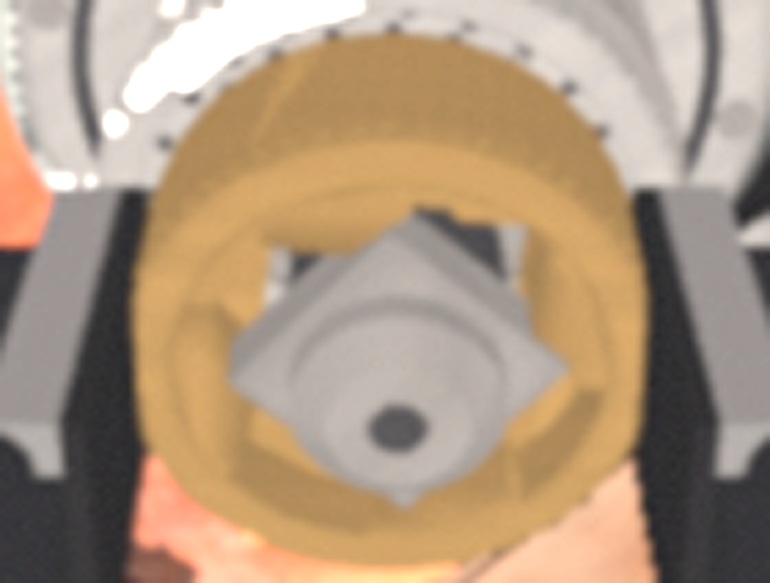

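Request:
{"api": "send_rows", "payload": {"targets": [{"jaw": 0.7, "dx": 0, "dy": 0.001, "dz": 0, "wx": 0, "wy": 0, "wz": 0.3}, {"jaw": 0.7, "dx": 0, "dy": 0.002, "dz": 0, "wx": 0, "wy": 0, "wz": 0.6}, {"jaw": 0.7, "dx": 0, "dy": 0.002, "dz": 0, "wx": 0, "wy": 0, "wz": 0.6}]}}

```text
time: 23.63
position: [0.4113, 0.2597, 0.0909]
tcp_rot: [-0.0, 0.913, -0.408, 0.0]
force: [0.0, -1.4, 8.7]
grip_width: 0.44
```

Run:
```python
from h import *
from cell import ctrl
pr(ctrl); look(ctrl,"w36"); pr(ctrl)
im=cv2.imread('pics/w36.png')
im=cv2.resize(im[260:370,250:390],None,fx=5.5,fy=5.3,interpolation=cv2.INTER_CUBIC)
cv2.imwrite('pics/w36y.png',cv2.convertScaleAbs(im,alpha=1.6))
```

```text
t 23.63 pos [0.4113 0.2597 0.0909] xyaw -48.13 tilt [0.001  0.0003] F [ 0.01 -1.44  8.65] T [-0.722  0.331  0.272] w 0.44 j [ 0.97  0.19 -0.58  0.   -0.79 -0.24]
t 23.68 pos [0.4114 0.2597 0.0909] xyaw -48.06 tilt [0.001  0.0003] F [ 0.04 -1.63  9.55] T [-0.723  0.333  0.304] w 0.4401 j [ 0.97  0.19 -0.58  0.   -0.79 -0.24]
```

View pics/w36y.png

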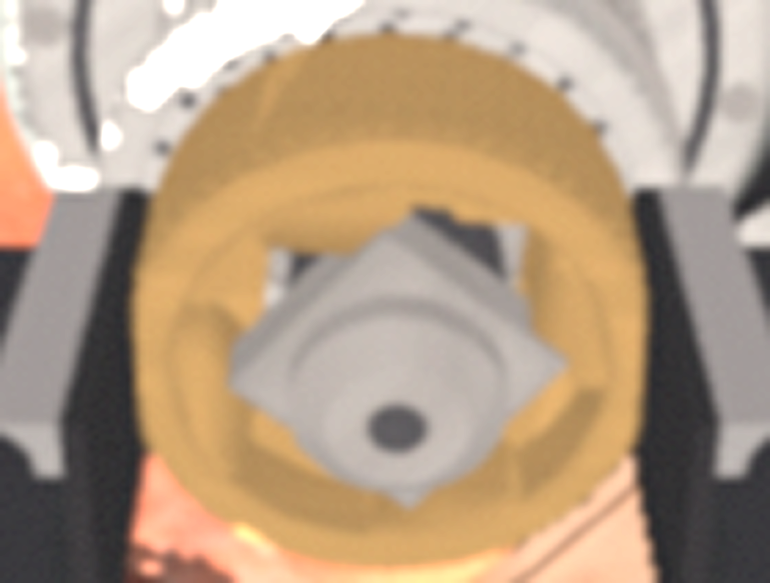

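Request:
{"api": "send_rows", "payload": {"targets": [{"jaw": 0.7, "dx": 0, "dy": 0, "dz": -0.04, "wx": 0, "wy": 0, "wz": 0}, {"jaw": 0.7, "dx": 0, "dy": 0, "dz": -0.08, "wx": 0, "wy": 0, "wz": 0}, {"jaw": 0.7, "dx": 0, "dy": 0, "dz": -0.12, "wx": 0, "wy": 0, "wz": 0}, {"jaw": 0.7, "dx": 0, "dy": 0, "dz": -0.16, "wx": 0, "wy": 0, "wz": 0}, {"jaw": 0.7, "dx": 0, "dy": 0, "dz": -0.19, "wx": 0, "wy": 0, "wz": 0}, {"jaw": 0.7, "dx": 0, "dy": 0, "dz": -0.19, "wx": 0, "wy": 0, "wz": 0}]}}

```text
time: 24.18
position: [0.4108, 0.2594, 0.0946]
tcp_rot: [0.0, 0.913, -0.408, -0.0]
force: [2.4, -0.7, -4.1]
grip_width: 0.441
```

Run:
```python
from h import *
from cell import ctrl
pr(ctrl); look(ctrl,"w37"); pr(ctrl)
im=cv2.imread('pics/w37.png')
im=cv2.resize(im[260:370,250:390],None,fx=5.5,fy=5.3,interpolation=cv2.INTER_CUBIC)
cv2.imwrite('pics/w37y.png',cv2.convertScaleAbs(im,alpha=1.6))
```

```text
t 24.18 pos [0.4108 0.2594 0.0946] xyaw -48.11 tilt [-0.0004 -0.0001] F [ 2.42 -0.7  -4.13] T [ 0.08  -0.94   0.284] w 0.4411 j [ 0.97  0.19 -0.58 -0.   -0.8  -0.24]
t 24.23 pos [0.4108 0.2593 0.0946] xyaw -48.11 tilt [-0.0004 -0.0003] F [ 2.69 -0.13 -4.46] T [ 0.07  -0.948  0.196] w 0.4402 j [ 0.97  0.19 -0.58 -0.   -0.8  -0.24]
```

View pics/w37y.png

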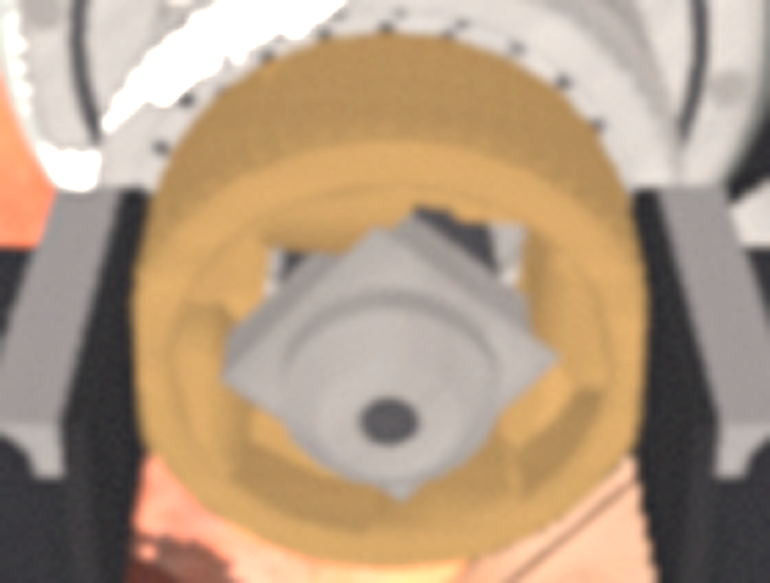

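Request:
{"api": "send_rows", "payload": {"targets": [{"jaw": 0.7, "dx": 0.016, "dy": -0.018, "dz": 0, "wx": 0, "wy": 0, "wz": 0}, {"jaw": 0.7, "dx": 0.016, "dy": -0.018, "dz": 0, "wx": 0, "wy": 0, "wz": 0}, {"jaw": 0.7, "dx": 0.016, "dy": -0.018, "dz": 0, "wx": 0, "wy": 0, "wz": 0}]}}

```text
time: 24.48
position: [0.4112, 0.2592, 0.0946]
tcp_rot: [0.0, 0.913, -0.408, -0.0]
force: [0.6, 0.5, -6.5]
grip_width: 0.438
```

Run:
```python
from h import *
from cell import ctrl
pr(ctrl)
```

```text
t 24.48 pos [0.4112 0.2592 0.0946] xyaw -48.11 tilt [-0.0008 -0.0005] F [ 0.57  0.46 -6.51] T [ 0.242 -0.324  0.274] w 0.4384 j [ 0.97  0.19 -0.58 -0.   -0.8  -0.24]
```

```bash
python3 - <<'E'
import cv2,numpy as np
a=cv2.imread('pics/w36y.png');b=cv2.imread('pics/w37y.png')
cv2.imwrite('pics/cmp.png',cv2.resize(np.hstack([cv2.imread('pics/w35y.png'),a]),(800,300)))
E
python3 - <<'E'
from h import *
px=lambda u,v:(250+(u+.5)/5.5-.5,260+(v+.5)/5.3-.5)
def f(n,pts,z):
    d=np.load(f'pics/{n}.npy',allow_pickle=True).item(); st=d['st']; Rm=Rq(st['tcp_rot']).as_matrix()
    P=np.array([Rm.T@(hit(d,*px(*p),z,True)-st['position'])*1e3 for p in pts]); return P
for n,p,z in (("w34",[(232,366),(570,376),(413,208),(400,505)],.107),("w35",[(230,374),(566,367),(413,213),(407,505)],.107),("w36",[(231,382),(567,364),(407,213),(410,507)],.107),("w37",[(225,371),(556,356),(388,225),(404,499)],.109)):
    P=f(n,p,z); L,Rr,T,B=P; v=Rr-L; w=T-B
    print(n,'ctr LR',((L+Rr)/2)[:2].round(2),'TB',((T+B)/2)[:2].round(2),'len',np.linalg.norm(v).round(1),np.linalg.norm(w).round(1),'ang',(np.degrees(np.arctan2(v[1],v[0]))-90).round(1),np.degrees(np.arctan2(w[1],w[0])).round(1))
P=f("w29",[(283,380),(500,382)],.109); v=P[1]-P[0]; print('w29 head front edge',P.round(2),np.degrees(np.arctan2(v[1],v[0]))-90)
E
```

```text
w34 ctr LR [1.21 1.57] TB [1.98 1.93] len 24.7 26.8 ang 2.2 1.9
w35 ctr LR [1.32 1.28] TB [1.84 2.15] len 24.6 26.4 ang -1.4 0.8
w36 ctr LR [1.14 1.3 ] TB [1.79 2.03] len 24.6 26.6 ang -3.8 -0.7
w37 ctr LR [0.96 0.65] TB [0.64 1.1 ] len 24.5 25.1 ang -3.2 -2.8
w29 head front edge [[-9.15 -7.71 -2.05]
 [-9.36  9.92 -2.05]] 0.6966054639711956
```

Request:
{"api": "send_rows", "payload": {"targets": [{"jaw": 0.7, "dx": 0, "dy": 0, "dz": 0.02, "wx": 0, "wy": 0, "wz": -0.2}, {"jaw": 0.7, "dx": 0, "dy": 0, "dz": 0.02, "wx": 0, "wy": 0, "wz": -0.4}, {"jaw": 0.7, "dx": 0, "dy": 0, "dz": 0.02, "wx": 0, "wy": 0, "wz": -0.4}]}}

```text
time: 24.73
position: [0.4115, 0.2594, 0.095]
tcp_rot: [-0.0, 0.921, -0.391, 0.0]
force: [-1.6, -0.8, 2.5]
grip_width: 0.441
```

Run:
```python
from h import *
from cell import ctrl
pr(ctrl)
```

```text
t 24.73 pos [0.4115 0.2594 0.095 ] xyaw -46.0 tilt [ 0.0001 -0.    ] F [-1.64 -0.82  2.49] T [-0.418  0.492  0.031] w 0.4406 j [ 0.97  0.19 -0.58  0.   -0.8  -0.2 ]
```

Request:
{"api": "send_rows", "payload": {"targets": [{"jaw": 0.7, "dx": 0, "dy": 0, "dz": -0.03, "wx": 0, "wy": 0, "wz": 0}, {"jaw": 0.7, "dx": 0, "dy": 0, "dz": -0.06, "wx": 0, "wy": 0, "wz": 0}, {"jaw": 0.7, "dx": 0, "dy": 0, "dz": -0.08, "wx": 0, "wy": 0, "wz": 0}, {"jaw": 0.7, "dx": 0, "dy": 0, "dz": -0.08, "wx": 0, "wy": 0, "wz": 0}]}}

```text
time: 25.07
position: [0.4115, 0.2594, 0.0968]
tcp_rot: [-0.0, 0.92, -0.392, 0.0]
force: [-1.3, -0.9, 2.1]
grip_width: 0.434
```

Run:
```python
from h import *
from cell import ctrl
pr(ctrl); look(ctrl,"w38"); pr(ctrl)
im=cv2.imread('pics/w38.png')
im=cv2.resize(im[260:370,250:390],None,fx=5.5,fy=5.3,interpolation=cv2.INTER_CUBIC)
cv2.imwrite('pics/w38y.png',cv2.convertScaleAbs(im,alpha=1.6))
```

```text
t 25.07 pos [0.4115 0.2594 0.0968] xyaw -46.1 tilt [0.0001 0.0001] F [-1.32 -0.95  2.09] T [-0.374  0.495  0.064] w 0.4344 j [ 0.97  0.19 -0.58  0.   -0.81 -0.2 ]
t 25.12 pos [0.4115 0.2594 0.0967] xyaw -46.1 tilt [0.0001 0.0001] F [-0.76 -1.18  2.58] T [-0.393  0.555  0.08 ] w 0.439 j [ 0.97  0.19 -0.58  0.   -0.81 -0.2 ]
```

View pics/w38y.png

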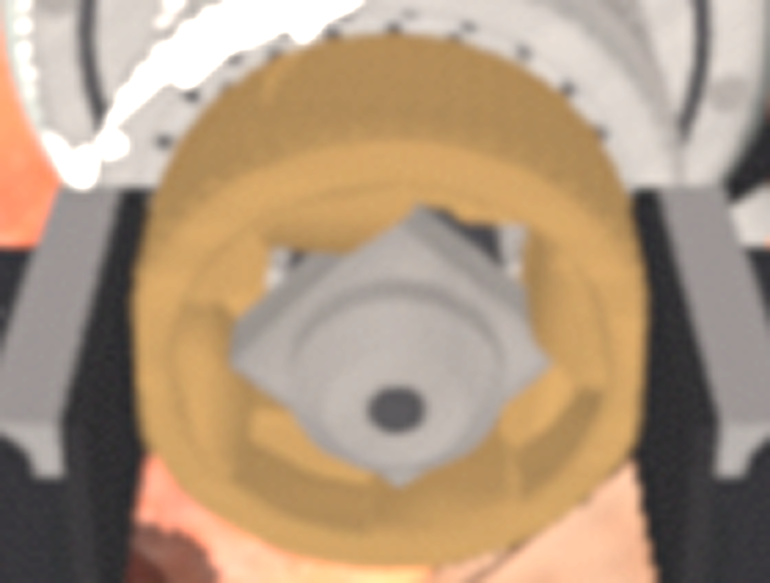

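Request:
{"api": "send_rows", "payload": {"targets": [{"jaw": 0.7, "dx": 0, "dy": 0, "dz": -0.02, "wx": 0, "wy": 0, "wz": 0}, {"jaw": 0.7, "dx": 0, "dy": 0, "dz": -0.04, "wx": 0, "wy": 0, "wz": 0}, {"jaw": 0.7, "dx": 0, "dy": 0, "dz": -0.04, "wx": 0, "wy": 0, "wz": 0}]}}

```text
time: 25.37
position: [0.4114, 0.2594, 0.0975]
tcp_rot: [0.0, 0.92, -0.392, -0.0]
force: [-0.1, -1.4, 0.3]
grip_width: 0.438
```

Run:
```python
from h import *
from cell import ctrl
pr(ctrl)
```

```text
t 25.37 pos [0.4114 0.2594 0.0975] xyaw -46.1 tilt [-0.0001 -0.0001] F [-0.14 -1.41  0.3 ] T [-0.338  0.261  0.084] w 0.4384 j [ 0.97  0.19 -0.57 -0.   -0.81 -0.2 ]
```

Request:
{"api": "send_rows", "payload": {"targets": [{"jaw": 0.7, "dx": 0, "dy": 0, "dz": -0.02, "wx": 0, "wy": 0, "wz": 0}, {"jaw": 0.35, "dx": 0, "dy": 0, "dz": -0.02, "wx": 0, "wy": 0, "wz": 0}, {"jaw": 0.35, "dx": 0, "dy": 0, "dz": -0.02, "wx": 0, "wy": 0, "wz": 0}, {"jaw": 0.35, "dx": 0, "dy": 0, "dz": -0.02, "wx": 0, "wy": 0, "wz": 0}, {"jaw": 0.35, "dx": 0, "dy": 0, "dz": -0.02, "wx": 0, "wy": 0, "wz": 0}]}}

```text
time: 25.78
position: [0.4118, 0.2597, 0.0983]
tcp_rot: [-0.0, 0.92, -0.391, 0.0]
force: [0.7, -0.0, -0.3]
grip_width: 0.653
```

Run:
```python
from h import *
from cell import ctrl
pr(ctrl); look(ctrl,"w39"); pr(ctrl)
im=cv2.imread('pics/w39.png')
im=cv2.resize(im[240:390,240:400],None,fx=5,fy=4,interpolation=cv2.INTER_CUBIC)
cv2.imwrite('pics/w39y.png',cv2.convertScaleAbs(im,alpha=1.6))
```

```text
t 25.78 pos [0.4118 0.2597 0.0983] xyaw -46.09 tilt [0.0005 0.0004] F [ 0.73 -0.03 -0.27] T [ 0.019  0.069 -0.002] w 0.6528 j [ 0.97  0.18 -0.57  0.   -0.81 -0.2 ]
t 25.83 pos [0.4117 0.2597 0.0982] xyaw -46.1 tilt [0.0004 0.0004] F [-0.39 -1.01  0.36] T [-0.027  0.017 -0.013] w 0.6478 j [ 0.97  0.18 -0.57  0.   -0.81 -0.2 ]
```

View pics/w39y.png

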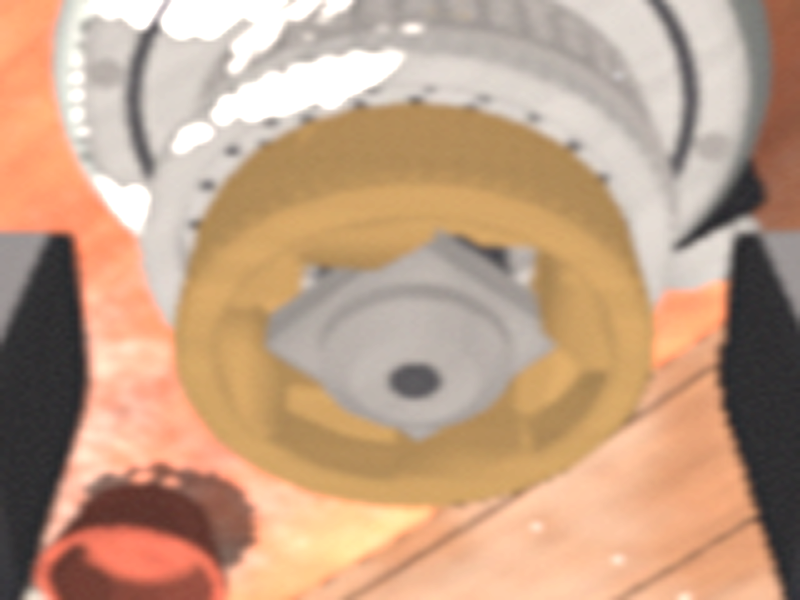

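Request:
{"api": "send_rows", "payload": {"targets": [{"jaw": 0.3, "dx": 0, "dy": 0, "dz": -0.8, "wx": 0, "wy": 0, "wz": 0}, {"jaw": 0.3, "dx": 0, "dy": 0, "dz": -1.8, "wx": 0, "wy": 0, "wz": 0}, {"jaw": 0.3, "dx": 0, "dy": 0, "dz": -2.5, "wx": 0, "wy": 0, "wz": 0}, {"jaw": 0.3, "dx": 0, "dy": 0, "dz": -2.5, "wx": 0, "wy": 0, "wz": 0}, {"jaw": 0.3, "dx": 0, "dy": 0, "dz": -2.5, "wx": 0, "wy": 0, "wz": 0}]}}

```text
time: 26.25
position: [0.4119, 0.2601, 0.1616]
tcp_rot: [-0.001, 0.92, -0.392, 0.0]
force: [0.2, -0.9, -0.6]
grip_width: 0.704
```

Run:
```python
from h import *
from cell import ctrl
pr(ctrl); look(ctrl,"w40"); look(ctrl,"s40","scene"); look(ctrl,"t40","top")
im=cv2.imread('pics/w40.png')
cv2.imwrite('pics/w40z.png',cv2.convertScaleAbs(cv2.resize(im[180:320,250:390],None,fx=5,fy=4.2,interpolation=cv2.INTER_CUBIC),alpha=1.3))
im=cv2.imread('pics/s40.png')
cv2.imwrite('pics/s40z.png',cv2.resize(im[240:360,210:330],None,fx=5,fy=5,interpolation=cv2.INTER_CUBIC))
im=cv2.imread('pics/t40.png')
cv2.imwrite('pics/t40z.png',cv2.resize(im[220:320,180:480],None,fx=2.6,fy=2.6,interpolation=cv2.INTER_CUBIC))
```

```text
t 26.25 pos [0.4119 0.2601 0.1616] xyaw -46.1 tilt [0.0016 0.0023] F [ 0.18 -0.93 -0.64] T [0.008 0.057 0.016] w 0.7038 j [ 0.97  0.11 -0.49  0.   -0.97 -0.2 ]
```

View pics/w40z.png

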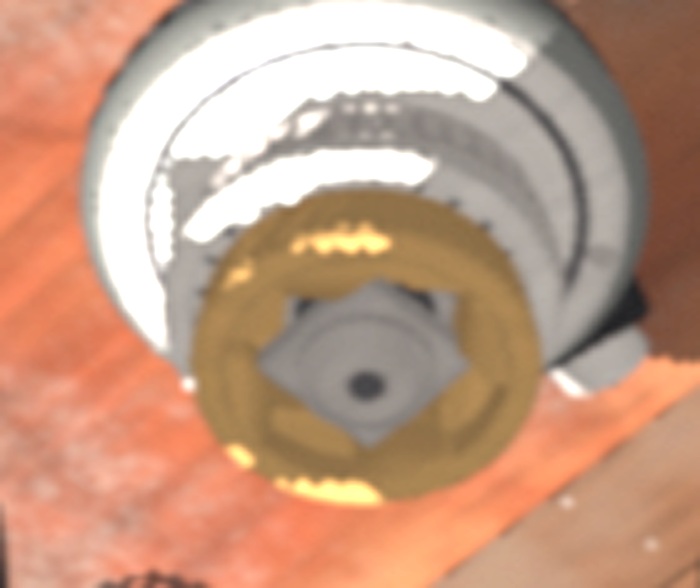

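View pics/s40z.png

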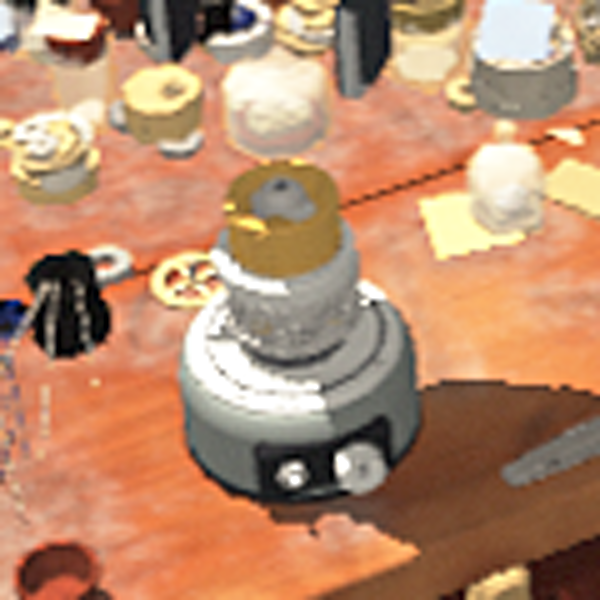

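View pics/t40z.png

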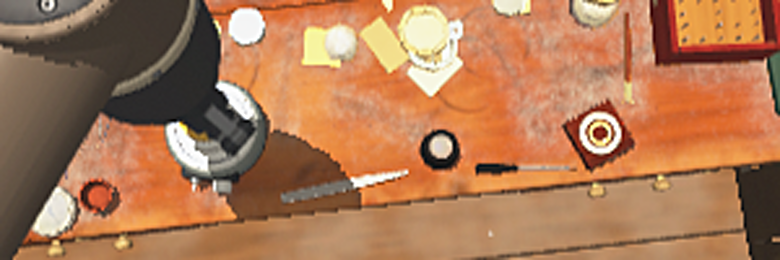

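Run:
```python
from h import *
a=cv2.imread('pics/s21.png');b=cv2.imread('pics/s40.png')
A=cv2.resize(a[240:330,240:300],None,fx=6,fy=6,interpolation=cv2.INTER_CUBIC);B=cv2.resize(b[240:330,240:300],None,fx=6,fy=6,interpolation=cv2.INTER_CUBIC)
cv2.imwrite('pics/cmp2.png',np.hstack([A,B]))
d=np.load('pics/s21.npy',allow_pickle=True).item()
for s in (0,.003,.005,.007):
    print(s,[proj(d,[.4103,.2593,z-s]).round(2) for z in (.084,.093,.116)])
    # right silhouette of lid rim
ga=cv2.cvtColor(A,cv2.COLOR_BGR2GRAY);gb=cv2.cvtColor(B,cv2.COLOR_BGR2GRAY)
for (x0,y0,x1,y1) in ((40,270,130,420),(190,250,260,400),(60,300,240,400)):
    t=ga[y0:y1,x0:x1]; w=gb[y0-20:y1+80,x0-15:x1+15]
    r=cv2.matchTemplate(w,t,cv2.TM_CCOEFF_NORMED); _,m,_,l=cv2.minMaxLoc(r); print(m,(l[0]-15)/6,(l[1]-20)/6)
```

```text
0 [array([267.01, 290.55]), array([266.64, 286.68]), array([265.67, 276.61])]
0.003 [array([267.13, 291.83]), array([266.76, 287.98]), array([265.8 , 277.94])]
0.005 [array([267.21, 292.68]), array([266.84, 288.84]), array([265.89, 278.82])]
0.007 [array([267.29, 293.53]), array([266.93, 289.69]), array([265.97, 279.7 ])]
0.5597357749938965 0.0 0.0
0.6202458739280701 0.16666666666666666 0.16666666666666666
0.6656268239021301 -0.16666666666666666 0.0
```

View pics/cmp2.png

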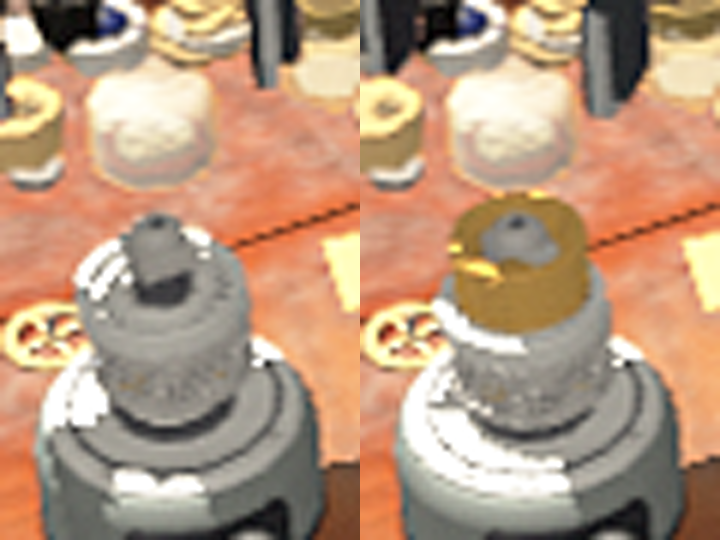

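Run:
```python
from h import *
from scipy.optimize import brentq
def edges(n):
    im=cv2.imread(f'pics/{n}.png'); out=[]
    big=cv2.resize(im,None,fx=4,fy=4,interpolation=cv2.INTER_CUBIC)
    b=big.astype(float); sat=(b[...,2]-b[...,0])/(b[...,2]+1)   # brass: r>>b
    # brass mask: r-b large and r-g moderate
    rg=(b[...,2]-b[...,1])/(b[...,2]+1)
    m=(sat>.35)&(rg<.33)&(b[...,2]>50)
    m=m.astype(np.uint8); m[:250*4]=0
    nl,lab,st,ce=cv2.connectedComponentsWithStats(m)
    # component nearest to image centre column, large
    k=1+np.argmax(st[1:,4]); x,y,w,h,a=st[k]
    rows=np.where(lab==k)
    # width per row, take max smooth
    L=np.array([[r,np.min(rows[1][rows[0]==r]),np.max(rows[1][rows[0]==r])] for r in range(y,y+h)])
    wd=L[:,2]-L[:,1]; 
    return x/4,(x+w)/4,y/4,(y+h)/4,np.percentile(wd,97)/4
for n in ("w25","w27","w28","w29","w31","w36","w38","w39","w40"): print(n,np.round(edges(n),2))
```

```text
w25 [  0.   370.25 250.   480.   368.  ]
w27 [  0. 270. 250. 480. 269.]
w28 [  0.   254.   250.   480.   241.75]
w29 [  0.   250.25 250.   480.   241.61]
w31 [  0.   249.75 250.   480.   241.5 ]
w36 [393.  640.  250.  480.  176.5]
w38 [390. 640. 250. 480. 165.]
w39 [390.5  640.   250.   480.   143.25]
w40 [210.75 640.   250.   480.   396.61]
```

Run:
```python
from h import *
def ov(n,dotpx,crop,sc,rad=.0188):
    d=np.load(f'pics/{n}.npy',allow_pickle=True).item(); x0,y0,x1,y1=crop
    c=hit(d,*dotpx,.115,True)
    im=cv2.imread(f'pics/{n}.png')[y0:y1,x0:x1]; big=cv2.convertScaleAbs(cv2.resize(im,None,fx=sc,fy=sc,interpolation=cv2.INTER_CUBIC),alpha=1.5)
    for s,col in ((.003,(255,0,0)),(.005,(0,255,0)),(.007,(0,0,255))):
        P=[(proj(d,[c[0]+rad*np.cos(t),c[1]+rad*np.sin(t),.116-s],True)-[x0,y0]+.5)*sc-.5 for t in np.linspace(0,6.283,90)]
        cv2.polylines(big,[np.int32(np.round(P))],True,col,1)
        print(n,s,'bottom',max(p[1] for p in P)/sc+y0,'LR',min(p[0] for p in P)/sc+x0,max(p[0] for p in P)/sc+x0)
    cv2.imwrite(f'pics/{n}ov.png',big); return big
p38=(250+(396.5)/5.5-.5,260+(410.5)/5.3-.5); p39=(240+415.5/5-.5,240+380.5/4-.5); p40=(250+366.5/5-.5,180+385.5/4.2-.5)
a=ov("w38",p38,(260,285,390,375),5.5); b=ov("w39",p39,(260,285,390,375),5.5); ov("w40",p40,(280,215,370,310),7)
```

```text
w38 0.003 bottom 370.6027586296847 LR 275.5390052016852 368.42159232304437
w38 0.005 bottom 367.76537294322975 LR 276.06463929565484 367.8805211319591
w38 0.007 bottom 364.9816388926097 LR 276.5798058225629 367.350155287265
w39 0.003 bottom 368.22709860110524 LR 276.91108756350377 369.03144269837054
w39 0.005 bottom 365.43084081056475 LR 277.4207607507946 368.4891391557828
w39 0.007 bottom 362.6873700462005 LR 277.9202957000333 367.95752779177997
w40 0.003 bottom 299.8992667789596 LR 289.77141348019626 356.66839220105135
w40 0.005 bottom 298.3050423381354 LR 290.0580270499498 356.36557931786217
w40 0.007 bottom 296.73644152623547 LR 290.3399160645166 356.06771837548456
```

View pics/w38ov.png

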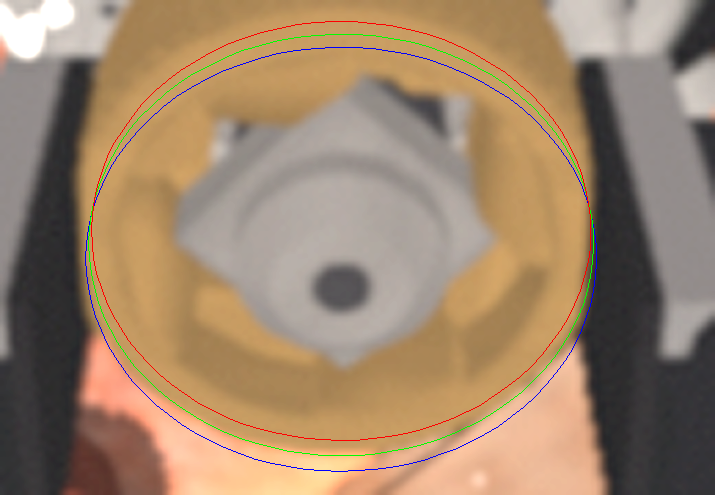

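View pics/w39ov.png

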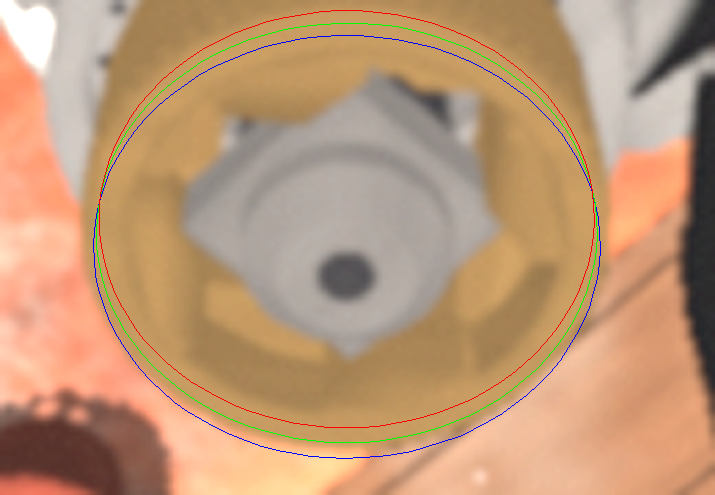

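View pics/w40ov.png

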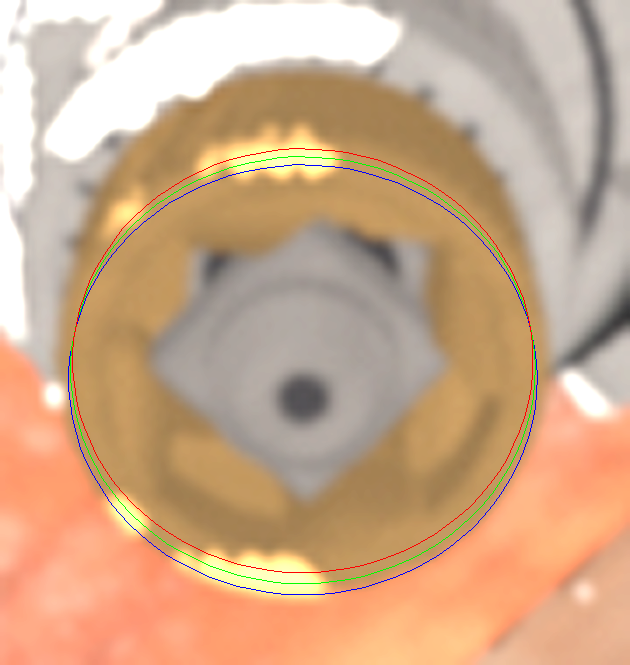

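Request:
{"api": "send_rows", "payload": {"targets": [{"jaw": 0.3, "dx": 0, "dy": 0, "dz": -1, "wx": 0, "wy": 0, "wz": 0}, {"jaw": 0.3, "dx": 0, "dy": 0, "dz": -1, "wx": 0, "wy": 0, "wz": 0}, {"jaw": 0.3, "dx": 0, "dy": 0, "dz": -1, "wx": 0, "wy": 0, "wz": 0}, {"jaw": 0.3, "dx": 0, "dy": 0, "dz": -1, "wx": 0, "wy": 0, "wz": 0}]}}

```text
time: 26.73
position: [0.4112, 0.2592, 0.1848]
tcp_rot: [0.0, 0.92, -0.392, -0.0]
force: [-0.2, -0.2, 0.4]
grip_width: 0.7
```

Run:
```python
from h import *
from cell import ctrl
pr(ctrl); look(ctrl,"s41","scene")
a=cv2.imread('pics/s40.png');b=cv2.imread('pics/s41.png')
print(np.abs(a[270:320,240:300].astype(int)-b[270:320,240:300]).mean())
cv2.imwrite('pics/s41z.png',cv2.resize(b[220:400,150:470],None,fx=2.5,fy=2.5,interpolation=cv2.INTER_CUBIC))
```

```text
t 26.73 pos [0.4112 0.2592 0.1848] xyaw -46.11 tilt [-0.0008 -0.0007] F [-0.2  -0.21  0.43] T [ 0.035 -0.006  0.029] w 0.6995 j [ 0.97  0.08 -0.46 -0.   -1.03 -0.2 ]
3.5544444444444445
```

View pics/s41z.png

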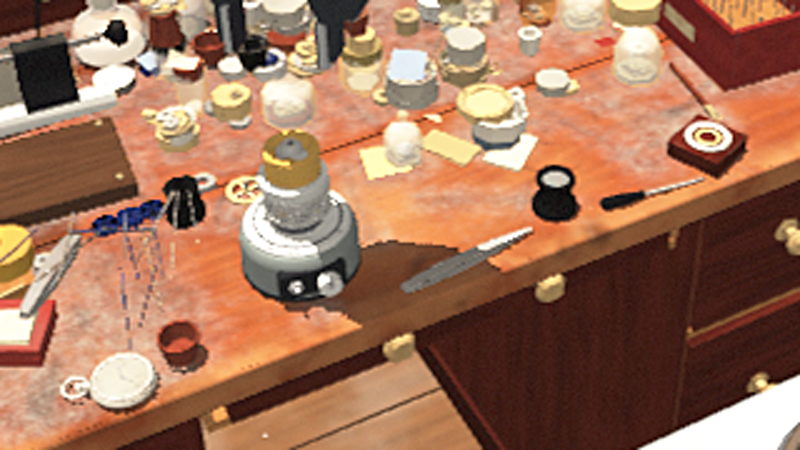

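The stack (basket, lid, cap) stands upright and free at about (290,190). The loupe, cup, block, watch and wheel all look where they were. I'm handing in.

Run:
```python
from cell import ctrl
print(ctrl.sign_off())
```

```text
the job is handed in; nothing more can be done
None
```

I put the basket, lid and lock cap on the spindle, pressed and turned the cap until it held, and handed the job in at about 27 s. The sign-off gives no verdict, so whether it locked correctly rests on my own checks.

- **Fitting:** I turned the basket, lid and cap into line with the square by camera. All three slid on with almost no vertical force.
- **Pressing and turning:** I pressed the cap about 11 mm with a reading of 8–9.5 N, well under the 19 N bearing limit. I then turned it clockwise until the turning torque rose to about 0.3 N m at the stop.
- **One snag:** on the first lift the cap stayed about 7.6 mm down, jammed against the stop, with up to 6.5 N of pull on it. I turned it back about 2° and it rose to roughly 5 mm down, where I let go.

**Last checks:**
- After I let go the cap stayed down and looked centred.
- The gripper height at release put the press at about 4.8 mm. The close wrist picture read about 4.2 mm (4.8 mm after correcting for its error at a known height), and a coarser one from higher up nearer 3 mm. The range to meet is 3.5–6.3 mm.
- The two scene pictures gave only a rough 5 mm, because an automatic comparison between them failed.
- None of the bystanders looked moved, and the gripper was well clear.

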